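# Fetch the ski brake retainer from between the brush and the pole basket

## Robot

A 7-joint arm with a two-finger parallel gripper is mounted at the origin on the work surface. World frame = base frame: x ahead of the robot, y to its left, z up, the work surface at z = 0. Lengths are in m, angles in rad, forces in N, time in s.
With the tool pointing down it reaches from about 0.4 to 0.85 m from the base axis. Payload 10.4 kg.
Tool frame: the origin (TCP) lies on the centre line of the jaws, within the pads' length; the fingertips stand 25 mm ahead of it and the grasp point (between the pads) lies 6 mm ahead of it; y points along the fingers, z is the direction in which the jaws open and shut, and the axes are right-handed (so a half turn about y gives the same grasp; the last joint's range is limited). The gripper opens to 87 mm and grips with 3 to 60 N. Pads are 19 mm wide; open, the fingers measure 117 mm over their backs; the gripper's body (75 mm by 190 mm) begins 51 mm behind the grasp point.
Start: joints at [1.293, 0.332, -0.065, 1.46, 0.022, 1.35, -0.088], TCP at [0.158, -0.605, 0.215] pointing down, gripper open.
Joint ranges: [-2.6, 2.6], [-0.5, 2.12], [-1.47, 1.34], [0.16, 2.42], [-1.27, 4.41], [0.06, 2.06], [-2.6, 2.6]. Speed limits (rad/s): [2.22, 2.22, 2.79, 2.79, 3.14, 3.14, 3.14].

## Interface

Orientations are given as [roll, pitch, yaw] about the fixed x, y, z axes, in that order (R = Rz(yaw) Ry(pitch) Rx(roll)).
In Python, from cell import * gives the robot as it stands.
- The arm moves only by the tool send_rows, never from a script. Its argument "motion" is a list of rows, each an object of numbers: "x", "y", "z": the shift along the tool's x, y, z in units of 0.025 m (1.0 is 0.025 m); "twist": the turn about the tool's y in units of 0.1 rad (1.0 is 0.1 rad); "fingers": the opening, from 0 (shut) to 1 (fully open). A call has 1 to 12 rows; each row shifts and turns the pose as measured when the row begins, along the tool's axes as they then stand; what a row does not reach is not made up. A row lasts 1/10 s, in which the tool goes at most 50 mm and 8.59 degrees, less where a joint would pass 70% of its speed; a pose out of reach is approached as far as the arm can. A call with a number of a shift or a turn outside -1 to 1 is refused whole. A call with a gripper value outside its range is refused whole. The fingers move at their own pace and stop on an object; the grip force is fixed at half the most. Time passes only in rows, so rows that do not move let the fingers close. It gives the time, the measured TCP pose, the force and the opening at its end, in the units of the state.
- observe(): the state, without advancing time (a new reading comes with each control period).
- capture(name): name is "scene" or "top" or "wrist"; returns the picture (400x640x3 uint8, red, green, blue); there is no depth.
- get_calibration(name): a dict with "mtx" (3x3 intrinsics, pixels), "R" (3x3) and "t" (3): a world point X has camera coordinates R X + t; the wrist camera has in their place "tool_from_camera" (4x4, takes a point from camera to tool coordinates, whose origin is the TCP and whose axes are the tool frame's). Camera axes: x right, y down, z forward; pixel columns grow to the right and rows downward; lengths in m; the calibration is good to about 2 mm. A picture is of the moment at which its call begins: read the wrist's pose just before it. get_calibration takes no time and is no camera call.
- job_done(): hands the job in, once; it reports no verdict.
The state is a dict: "clock": time; "q": joint angles; "joint_vel": joint speeds; "joint_torque": joint torques, N m; "tool_pos": TCP position; "eef_rot": TCP orientation; "wrist_force": force on the tool from outside, world axes, zero at the start; "ft_torque": the same for the moment, N m; "gripper_width": opening from 0.0 (shut) to 1.0 (fully open).
Only numpy, scipy, OpenCV 4.12 (cv2) and the standard library are available. Lean on these libraries where they do the work, as an engineer would, in place of code of your own. Each camera call takes 0.05 s, during which the arm holds its last target.

## Task

The blue ski brake retainer is boxed in on the dark storage board: stand the brush and the pole basket upright on the black rubber mat, and only once both stand there, take the retainer and lay it flat along the middle of the aluminium plate. Then put the brush and the basket back on the board, each upright on the very spot where it stood at the start (brush squared up with the board again). Leave the wax bar, the flask and the tin alone, and knock nothing over.

Things in the scene. Friction and masses are not known exactly. Their poses are not given: they have to be found in the camera images.
- brush_mid (a point): Brass-bristle brush standing bristles down: a pale wooden block 54 mm (its x) by 80 mm (its y), 32 mm tall, on brass bristles 18 mm tall that stand back 3 mm all round; 50 mm tall in all, 0.22 kg or so. Point at its centre, 25 mm above its underside; z up. Grip it across its 54 mm sides (along its x), on the wood. It starts on the storage board, on one side of the retainer; which side varies. Its x lies roughly along the board's x.
- basket_mid (a point): Aluminium ski pole basket: a round dish-like disc of 72 mm diameter, 6 mm thick at the rim, rising as a cone to 14 mm high near the middle, with an upright hub tube of 24 mm diameter from there up to 60 mm high; 0.14 kg or so. Point on its axis, 30 mm above its underside; z up, round, so its yaw is of no matter. Grip it by the hub. It starts on the storage board, on the other side of the retainer from the brush.
- retainer_mid (a point): Ski brake retainer, blue plastic: a bar 78 mm long (its x), 26 mm wide (its y), 16 mm thick, with a 6 mm raised lip across each end (22 mm tall there), 0.06 kg or so. Point at its centre, 11 mm above its underside; z up. It lies in the middle of the board, its x roughly along the board's x, with the brush and the basket only some 5 to 15 mm from its long sides. Grip it across its 26 mm width (along its y), near the middle.
- board: Fixed dark wooden storage board with three grey felt inlays, 150 mm (its x) by 290 mm (its y), 8 mm thick. Origin at the centre of its underside. The brush and the basket stand about 64 mm either side of its centre along its y; the retainer is at the centre.
- mat: Fixed black rubber mat, the side area, 230 mm (its x) by 150 mm (its y), 4 mm thick. Origin at the centre of its underside. Left or right of the board, varying.
- plate: Fixed bare aluminium plate, 160 mm (its x) by 60 mm (its y), 6 mm thick. Origin at the centre of its underside. On the other side of the board from the mat.
- wax_bar: Bystander: plain yellow ski wax bar, 45 x 110 x 22 mm, lying loose beyond the board. Origin at the centre of its underside.
- flask: Bystander: steel flask with black cap, 68 mm diameter, 170 mm tall, standing loose beyond the board. Origin at the centre of its underside.
- tin: Bystander: plain dark steel tin, round, 66 mm diameter, 29 mm tall, standing loose beyond the board. Origin at the centre of its underside.
Mind the look-alikes: they are no part of the job. There is more than one size of the part that bears basket_mid; the job needs the smallest. Several things look just like the plate: the one meant starts farthest to the robot's right.

How it is judged:
On the way, in this order (a step that is already met when the one before it is completed fails the run):
1. brush and basket both stand upright on the rubber mat, released (x of brush_mid in the frame of mat between -0.1 and 0.1 m and y of brush_mid in the frame of mat between -0.06 and 0.06 m and z of brush_mid in the frame of mat below 0.035 m and angle between each of brush_mid, basket_mid's own z axis and vertical below 0.15 rad and contact force between the fingers and brush below 0.1 N and linear speed of each of brush, basket below 0.02 m/s and x of basket_mid in the frame of mat between -0.1 and 0.1 m and y of basket_mid in the frame of mat between -0.06 and 0.06 m and z of basket_mid in the frame of mat below 0.04 m and contact force between the fingers and basket below 0.1 N), for 0.2 s.
2. with both still on the mat, the retainer lies flat along the middle of the aluminium plate, released (all of step 1 and horizontal distance between retainer_mid and plate below 0.015 m and angle between the x axis of retainer_mid and the x axis of plate, either way round below 0.2 rad and z of retainer_mid in the frame of plate below 0.023 m and angle between retainer_mid's own z axis and vertical below 0.15 rad and contact force between the fingers and retainer below 0.1 N and linear speed of retainer below 0.02 m/s), for 0.2 s.
At the end, for the whole second after the job is handed in: The retainer lies flat on the aluminium plate, its centre within 15 mm of the plate's centre and within 0.2 rad of its long direction; brush and basket stand upright, each within 15 mm of where it stood at the start, the brush within 0.25 rad of square to the board; all released and at rest (horizontal distance between retainer_mid and plate below 0.015 m and angle between the x axis of retainer_mid and the x axis of plate, either way round below 0.2 rad and z of retainer_mid in the frame of plate below 0.023 m and angle between each of retainer_mid, brush_mid, basket_mid's own z axis and vertical below 0.15 rad and contact force between the fingers and retainer below 0.1 N and linear speed of each of retainer, brush, basket below 0.02 m/s and distance of each of brush_mid, basket_mid from where it was at the start of the episode below 0.015 m and contact force between the fingers and brush below 0.1 N and contact force between the fingers and basket below 0.1 N and angle between the x axis of brush_mid and the x axis of board, either way round below 0.25 rad); the robot touches nothing.
It fails at once if a bystander (wax bar, flask, tin) is shifted by more than 20 mm (distance of any of wax_bar, flask, tin from where it was at the start of the episode above 0.02 m).
It fails at once if the brush, the basket or the flask is knocked over (angle between any of brush_mid, basket_mid, flask's own z axis and vertical above 0.7 rad).
It also fails if it takes over 128 s, if anything falls off the work surface, if the arm or the gripper's body presses on something with over 40 N, if the wrist force passes 120 N, or if a joint passes its speed limit or range.

## Working session

There is one attempt and no reset: what is moved stays moved. The work goes in short steps, Python scripts to look and compute and a tool call to move; the robot and the scene stay as the last step left them, time stands still between calls to the robot, and variables do not carry over. Pictures are saved under pics/ and viewed, and the job is handed in when it is done.

Besides the shell and the picture viewer there is one more tool, called after "Emit:" in YAML: its name, and indented under it one key for each argument. send_rows: Moves the arm, as the interface text tells. Its arguments: {"type":"object","properties":{"motion":{"type":"array","items":{"type":"object","properties":{"x":{"type":"number","minimum":-1,"maximum":1},"y":{"type":"number","minimum":-1,"maximum":1},"z":{"type":"number","minimum":-1,"maximum":1},"twist":{"type":"number","minimum":-1,"maximum":1},"fingers":{"type":"number"}}}}},"required":["motion"]}

```bash
ls; mkdir -p pics; python3 - <<'E'
from cell import *
import cv2
s=observe();print(s)
for n in("scene","top","wrist"):
    im=capture(n);cv2.imwrite(f"pics/{n}0.png",im[:,:,::-1]);print(n,get_calibration(n))
E
```

```text
pics
{'clock': 0.0, 'q': array([ 1.29338295,  0.33287351, -0.06467938,  1.46095037,  0.0215804 ,
        1.34990418, -0.08850943]), 'joint_vel': array([-6.54961258e-04, -2.04936265e-05,  1.49262097e-04, -8.54848737e-04,
       -6.89394755e-04,  5.36908290e-04, -5.15641789e-04]), 'joint_torque': array([-6.14491728e-04, -6.23266840e+01,  2.39275920e-02, -3.89900672e+01,
       -6.14430942e-02,  3.98861559e-02,  2.03876684e-04]), 'tool_pos': array([ 0.15742601, -0.60442943,  0.21374855]), 'eef_rot': array([-1.57223617e+00, -5.51493602e-05, -2.88679129e+00]), 'wrist_force': array([-0.23835515, -0.19626813,  0.17891381]), 'ft_torque': array([0.02747427, 0.00666671, 0.01945535]), 'gripper_width': 0.9939364698014446}
scene {'mtx': array([[472.2089769 ,   0.        , 320.52325222],
       [  0.        , 472.2089769 , 203.68167702],
       [  0.        ,   0.        ,   1.        ]]), 'R': array([[-0.81524227,  0.57900607,  0.01148972],
       [ 0.46602402,  0.66768326, -0.58053482],
       [-0.34380468, -0.46792204, -0.81415435]]), 't': array([ 0.48367964, -0.2273023 ,  1.35782681])}
top {'m
[... 194 characters left out ...]
048,  0.03511242],
       [-0.99382159, -0.00893414, -0.11062926],
       [ 0.11087332, -0.034334  , -0.9932413 ]]), 't': array([-0.02145244,  0.56094719,  1.02767264])}
wrist {'mtx': array([[359.01725745,   0.        , 314.36697192],
       [  0.        , 359.01725745, 195.86573064],
       [  0.        ,   0.        ,   1.        ]]), 'tool_from_camera': array([[-7.08825350e-04,  9.60120761e-01,  2.79584730e-01,
        -7.60163594e-02],
       [-1.34819582e-04, -2.79584889e-01,  9.60120967e-01,
        -1.71042193e-01],
       [ 9.99999740e-01,  6.42864584e-04,  3.27619937e-04,
        -4.61591189e-05],
       [ 0.00000000e+00,  0.00000000e+00,  0.00000000e+00,
         1.00000000e+00]])}
```

View pics/scene0.png

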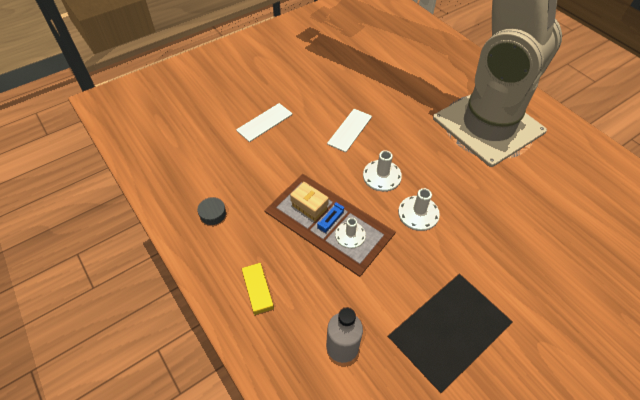

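View pics/top0.png

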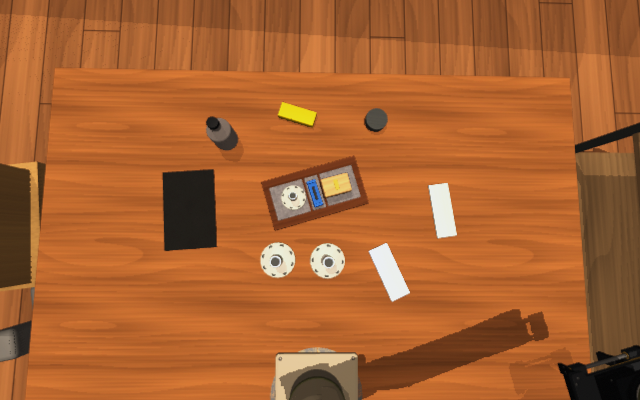

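View pics/wrist0.png

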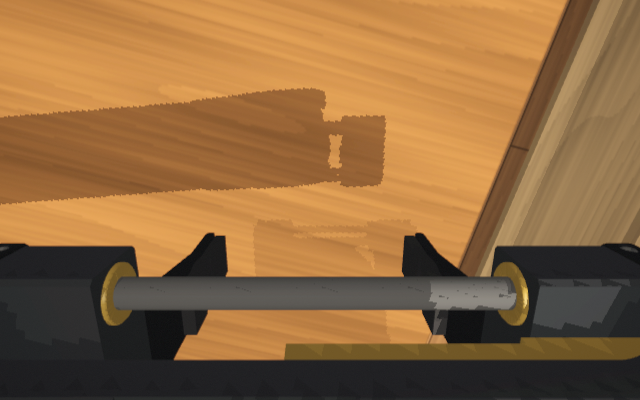

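The top view shows the board at about (315,193), with the small basket on its left at (293,197), the retainer at (315,193) and the brush on its right at (337,184). The mat is at (190,210). The right-most plate is at (443,210). The flask stands beyond the mat.

```bash
cat > h.py <<'E'
from cell import *
import cv2, numpy as np
from scipy.spatial.transform import Rotation as Ro
def cam(n,s=None):
    c=get_calibration(n)
    if n=="wrist":
        s=s or observe(); T=np.eye(4);T[:3,:3]=Ro.from_euler('xyz',s['eef_rot']).as_matrix();T[:3,3]=s['tool_pos']
        M=T@c['tool_from_camera'];R=M[:3,:3].T;return c['mtx'],R,-R@M[:3,3]
    return c['mtx'],np.array(c['R']),np.array(c['t'])
def ray(C,px,z):
    K,R,t=C;px=np.atleast_2d(px).astype(float)
    d=(R.T@np.linalg.inv(K)@np.c_[px,np.ones(len(px))].T).T;o=-R.T@t
    return (o+d*((z-o[2])/d[:,2])[:,None])[:,:2]
def proj(C,X):
    K,R,t=C;p=(np.atleast_2d(X)@R.T+t)@K.T;return p[:,:2]/p[:,2:]
def masks(im):
    hsv=cv2.cvtColor(im,cv2.COLOR_RGB2HSV);return hsv
def big(m,roi=None):
    m=m.astype(np.uint8)*255
    if roi is not None:
        z=np.zeros_like(m);x0,y0,x1,y1=roi;z[y0:y1,x0:x1]=m[y0:y1,x0:x1];m=z
    c,_=cv2.findContours(m,cv2.RETR_EXTERNAL,cv2.CHAIN_APPROX_NONE);return max(c,key=cv2.contourArea)
def rect(C,cnt,z):
    p=ray(C,cnt[:,0,:],z).astype(np.float32)*1000
    r=cv2.minAreaRect(p);return np.round(r[0],1),np.round(r[1],1),round(r[2],1)
E
python3 - <<'E'
from h import *
im=cv2.imread("pics/top0.png")[:,:,::-1].copy();C=cam("top")
hs=masks(im);H,S,V=hs[...,0],hs[...,1],hs[...,2]
g=cv2.resize(im[100:310,150:470],None,fx=2.5,fy=2.5,interpolation=cv2.INTER_CUBIC);cv2.imwrite("pics/topz.png",g[:,:,::-1])
print("mat",rect(C,big(V<60,(150,150,230,260)),.004))
print("plate",rect(C,big((S<60)&(V>150),(420,170,470,250)),.006))
print("plate2",rect(C,big((S<60)&(V>150),(365,230,420,310)),.006))
print("retainer",rect(C,big((H>100)&(H<130)&(S>120),(250,150,380,240)),.028))
for p in [(293,197),(337,184),(315,193),(300,260)]: print(p,im[p[1],p[0]],hs[p[1],p[0]],ray(C,p,.008))
for p in [(262,183),(354,157),(368,203),(274,230)]: print(ray(C,p,.008))
print("flask base",ray(C,(229,142),0),"cap",ray(C,(213,123),.17))
E
```

```text
mat (array([520.8, 375.1]), array([227.8, 147.5]), 4.3)
plate (array([ 525.1, -374.3]), array([158.7,  60.3]), 8.0)
plate2 (array([ 342.7, -211.1]), array([160.7,  60.3]), 24.6)
retainer (array([569.8,   8.4]), array([78.1, 26.3]), 17.9)
(293, 197) [95 91 81] [21 38 95] [[0.55912324 0.07120139]]
(337, 184) [236 212  68] [ 26 182 236] [[ 0.59926367 -0.05912176]]
(315, 193) [58 56 56] [ 0  9 58] [[0.57163596 0.00625144]]
(300, 260) [198 109  47] [ 12 194 198] [[0.37534952 0.0483065 ]]
[[0.59999839 0.1633641 ]]
[[ 0.68189026 -0.11033927]]
[[ 0.54315519 -0.15151674]]
[[0.46164563 0.125215  ]]
flask base [[0.72481448 0.26620116]] cap [[0.72965103 0.26948688]]
```

View pics/topz.png

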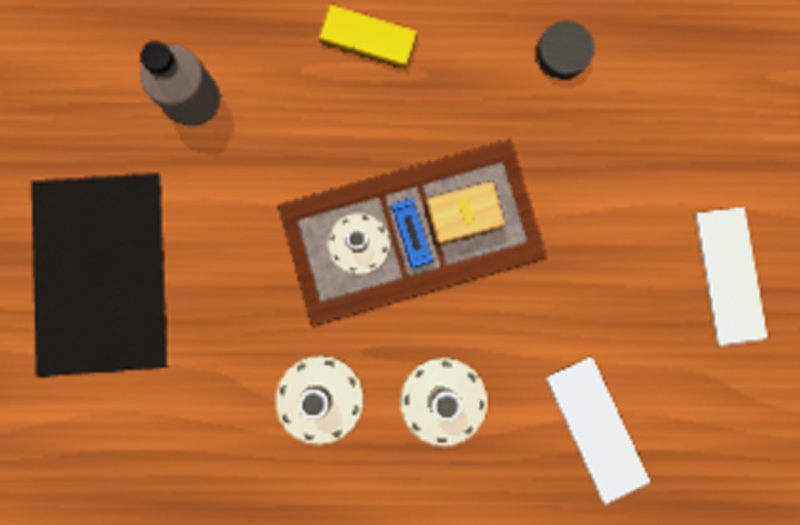

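```bash
python3 - <<'E'
from h import *
im=cv2.imread("pics/top0.png")[:,:,::-1].copy();C=cam("top")
hs=masks(im);H,S,V=hs[...,0].astype(int),hs[...,1],hs[...,2]
roi=(262,155,368,232)
b=(H>=17)&(H<=32)&(S>70)&(V>150)
c=big(b,(315,160,365,215));print("brush top",rect(C,c,.058),cv2.boundingRect(c))
# basket disc
m=(S<70)&(V>165)
c=big(m,(270,170,312,222));e=cv2.fitEllipse(c);hull=cv2.convexHull(c)
print("disc",e,ray(C,e[0],.014)*1000,cv2.boundingRect(c)); (q,r)=cv2.minEnclosingCircle((ray(C,c[:,0],.014)*1000).astype(np.float32));print("disc circ",q,r)
cv2.imwrite("pics/m.png",np.hstack([cv2.resize((x*255).astype(np.uint8)[150:235,255:375],None,fx=3,fy=3,interpolation=0) for x in (b,m)]))
c0=np.array([571.7,6.7]);a=np.radians(15.6)
ex=np.array([np.cos(a),np.sin(a)]);ey=np.array([-ex[1],ex[0]])
print("exp basket",c0+64*ey,"exp brush",c0-64*ey)
# scene view
im2=cv2.imread("pics/scene0.png");cv2.imwrite("pics/scz.png",cv2.resize(im2[160:285,250:410],None,fx=4,fy=4,interpolation=cv2.INTER_CUBIC))
C2=cam("scene");print(proj(C2,[[.555,.069,.068],[.59,-.055,.058]]))
E
```

```text
brush top (array([591.8, -52.6]), array([52.2, 78.2]), 15.8) (321, 173, 31, 24)
disc ((292.7276306152344, 196.97042846679688), (23.973285675048828, 24.55313491821289), 115.37258911132812) [[558.55941855  71.70964872]] (280, 185, 26, 25)
disc circ (558.9306030273438, 71.51898193359375) 37.634803771972656
exp basket [554.48913148  68.34240428] exp brush [588.91086852 -54.94240428]
[[352.00173193 220.27767381]
 [308.65353382 194.20758925]]
```

View pics/scz.png

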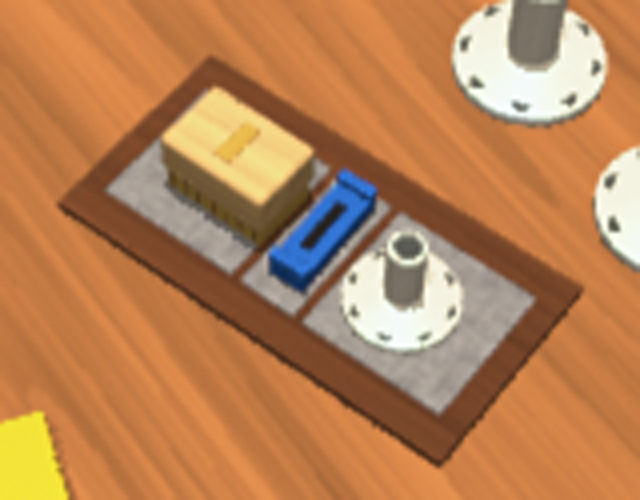

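View pics/m.png

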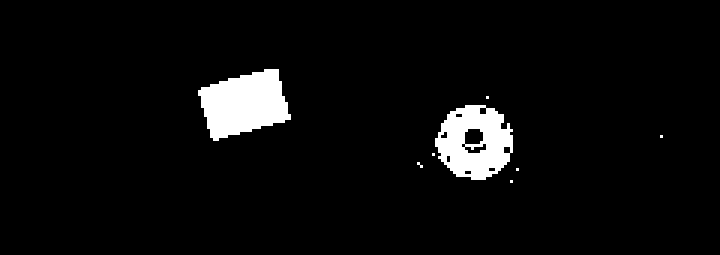

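```bash
cat > plan.py <<'E'
from h import *
import sys,json
def plan(tx,ty,tz,yaw,maxs=.95,maxt=.8,s=None):
    s=s or observe();p=s['tool_pos'].copy();y=s['eef_rot'][2]
    d=np.array([tx,ty,tz])-p;dy=(yaw-y+np.pi)%(2*np.pi)-np.pi
    n=int(np.ceil(max(np.linalg.norm(d)/.025/maxs,abs(dy)/.1/maxt,1)))
    print("pos",p.round(4),"yaw",round(np.degrees(y),2),"d",d.round(4),"dyaw",round(dy,3),"n",n)
    for i in range(n):
        q=p+d/n*(i+1)-p-d/n*i;a=y+dy/n*i
        ex=np.array([np.cos(a),np.sin(a),0]);ez=np.array([-np.sin(a),np.cos(a),0])
        print(json.dumps(dict(x=round(q@ex/.025,2),y=round(-q[2]/.025,2),z=round(q@ez/.025,2),twist=round(-dy/n/.1,2))).replace(" ",""),end=",\n" if (i+1)%12 else ",\n--\n")
if __name__=="__main__":
    a=list(map(float,sys.argv[1:]));a[3]=np.radians(a[3]);plan(*a)
E
python3 plan.py .575 .09 .23 -74.2
```

```text
pos [ 0.1575 -0.6045  0.2139] yaw -165.4 d [0.4175 0.6945 0.0161] dyaw 1.592 n 35
{"x":-0.66,"y":-0.02,"z":-0.65,"twist":-0.45},
{"x":-0.69,"y":-0.02,"z":-0.62,"twist":-0.45},
{"x":-0.72,"y":-0.02,"z":-0.58,"twist":-0.45},
{"x":-0.74,"y":-0.02,"z":-0.55,"twist":-0.45},
{"x":-0.77,"y":-0.02,"z":-0.52,"twist":-0.45},
{"x":-0.79,"y":-0.02,"z":-0.48,"twist":-0.45},
{"x":-0.81,"y":-0.02,"z":-0.45,"twist":-0.45},
{"x":-0.83,"y":-0.02,"z":-0.41,"twist":-0.45},
{"x":-0.85,"y":-0.02,"z":-0.37,"twist":-0.45},
{"x":-0.87,"y":-0.02,"z":-0.33,"twist":-0.45},
{"x":-0.88,"y":-0.02,"z":-0.29,"twist":-0.45},
{"x":-0.89,"y":-0.02,"z":-0.25,"twist":-0.45},
--
{"x":-0.9,"y":-0.02,"z":-0.21,"twist":-0.45},
{"x":-0.91,"y":-0.02,"z":-0.17,"twist":-0.45},
{"x":-0.92,"y":-0.02,"z":-0.13,"twist":-0.45},
{"x":-0.92,"y":-0.02,"z":-0.09,"twist":-0.45},
{"x":-0.93,"y":-0.02,"z":-0.04,"twist":-0.45},
{"x":-0.93,"y":-0.02,"z":-0.0,"twist":-0.45},
{"x":-0.93,"y":-0.02,"z":0.04,"twist":-0.45},
{"x":-0.92,"y":-0.02,"z":0.08,"twist":-0.45},
{"x":-0.92,"y":-0.02,"z":0.12,"twist":-0.45},
{"x":-0.91,"y":-0.02,"z":0.17,"twist":-0.45},
{"x":-0.9,"y":-0.02,"z":0.21,"twist":-0.45},
{"x":-0.89,"y":-0.02,"z":0.25,"twist":-0.45},
--
{"x":-0.88,"y":-0.02,"z":0.29,"twist":-0.45},
{"x":-0.87,"y":-0.02,"z":0.33,"twist":-0.45},
{"x":-0.85,"y":-0.02,"z":0.37,"twist":-0.45},
{"x":-0.83,"y":-0.02,"z":0.41,"twist":-0.45},
{"x":-0.81,"y":-0.02,"z":0.44,"twist":-0.45},
{"x":-0.79,"y":-0.02,"z":0.48,"twist":-0.45},
{"x":-0.77,"y":-0.02,"z":0.52,"twist":-0.45},
{"x":-0.75,"y":-0.02,"z":0.55,"twist":-0.45},
{"x":-0.72,"y":-0.02,"z":0.58,"twist":-0.45},
{"x":-0.69,"y":-0.02,"z":0.61,"twist":-0.45},
{"x":-0.66,"y":-0.02,"z":0.65,"twist":-0.45},
```

Emit:
send_rows:
  motion:
    - {"x": -0.66, "z": -0.65, "twist": -0.45}
    - {"x": -0.7, "z": -0.6, "twist": -0.45}
    - {"x": -0.72, "z": -0.58, "twist": -0.45}
    - {"x": -0.74, "z": -0.55, "twist": -0.45}
    - {"x": -0.77, "z": -0.52, "twist": -0.45}
    - {"x": -0.8, "z": -0.48, "twist": -0.45}
    - {"x": -0.82, "z": -0.45, "twist": -0.45}
    - {"x": -0.84, "z": -0.4, "twist": -0.45}
    - {"x": -0.85, "z": -0.37, "twist": -0.45}
    - {"x": -0.87, "z": -0.33, "twist": -0.45}
    - {"x": -0.88, "z": -0.3, "twist": -0.45}
    - {"x": -0.9, "z": -0.25, "twist": -0.45}

```text
schema error: expected keys x, y, z, twist, fingers
```

Emit:
send_rows:
  motion:
    - {"x": -0.66, "y": 0, "z": -0.65, "twist": -0.45, "fingers": 1}
    - {"x": -0.7, "y": 0, "z": -0.6, "twist": -0.45, "fingers": 1}
    - {"x": -0.72, "y": 0, "z": -0.58, "twist": -0.45, "fingers": 1}
    - {"x": -0.74, "y": 0, "z": -0.55, "twist": -0.45, "fingers": 1}
    - {"x": -0.77, "y": 0, "z": -0.52, "twist": -0.45, "fingers": 1}
    - {"x": -0.8, "y": 0, "z": -0.48, "twist": -0.45, "fingers": 1}
    - {"x": -0.82, "y": 0, "z": -0.45, "twist": -0.45, "fingers": 1}
    - {"x": -0.84, "y": 0, "z": -0.4, "twist": -0.45, "fingers": 1}
    - {"x": -0.85, "y": 0, "z": -0.37, "twist": -0.45, "fingers": 1}
    - {"x": -0.87, "y": 0, "z": -0.33, "twist": -0.45, "fingers": 1}
    - {"x": -0.88, "y": 0, "z": -0.3, "twist": -0.45, "fingers": 1}
    - {"x": -0.9, "y": 0, "z": -0.25, "twist": -0.45, "fingers": 1}

```text
clock: 1.35
tool_pos: [0.3038, -0.3543, 0.2109]
eef_rot: [-1.577, 0.001, -2.325]
wrist_force: [0.2, -0.5, -0.3]
gripper_width: 0.997
```

```bash
python3 plan.py .575 .09 .23 -74.2
```

```text
pos [ 0.3038 -0.3543  0.2109] yaw -133.22 d [0.2712 0.4443 0.0191] dyaw 1.03 n 22
{"x":-0.93,"y":-0.03,"z":-0.19,"twist":-0.47},
{"x":-0.93,"y":-0.03,"z":-0.15,"twist":-0.47},
{"x":-0.94,"y":-0.03,"z":-0.11,"twist":-0.47},
{"x":-0.94,"y":-0.03,"z":-0.06,"twist":-0.47},
{"x":-0.95,"y":-0.03,"z":-0.02,"twist":-0.47},
{"x":-0.95,"y":-0.03,"z":0.03,"twist":-0.47},
{"x":-0.94,"y":-0.03,"z":0.07,"twist":-0.47},
{"x":-0.94,"y":-0.03,"z":0.11,"twist":-0.47},
{"x":-0.93,"y":-0.03,"z":0.16,"twist":-0.47},
{"x":-0.92,"y":-0.03,"z":0.2,"twist":-0.47},
{"x":-0.91,"y":-0.03,"z":0.25,"twist":-0.47},
{"x":-0.9,"y":-0.03,"z":0.29,"twist":-0.47},
--
{"x":-0.89,"y":-0.03,"z":0.33,"twist":-0.47},
{"x":-0.87,"y":-0.03,"z":0.37,"twist":-0.47},
{"x":-0.85,"y":-0.03,"z":0.41,"twist":-0.47},
{"x":-0.83,"y":-0.03,"z":0.45,"twist":-0.47},
{"x":-0.81,"y":-0.03,"z":0.49,"twist":-0.47},
{"x":-0.79,"y":-0.03,"z":0.53,"twist":-0.47},
{"x":-0.76,"y":-0.03,"z":0.56,"twist":-0.47},
{"x":-0.73,"y":-0.03,"z":0.6,"twist":-0.47},
{"x":-0.71,"y":-0.03,"z":0.63,"twist":-0.47},
{"x":-0.67,"y":-0.03,"z":0.66,"twist":-0.47},
```

Emit:
send_rows:
  motion:
    - {"x": -0.93, "y": -0.03, "z": -0.19, "twist": -0.47, "fingers": 1}
    - {"x": -0.93, "y": -0.03, "z": -0.15, "twist": -0.47, "fingers": 1}
    - {"x": -0.94, "y": -0.03, "z": -0.1, "twist": -0.47, "fingers": 1}
    - {"x": -0.94, "y": -0.03, "z": -0.06, "twist": -0.47, "fingers": 1}
    - {"x": -0.95, "y": -0.03, "z": -0.02, "twist": -0.47, "fingers": 1}
    - {"x": -0.95, "y": -0.03, "z": 0.03, "twist": -0.47, "fingers": 1}
    - {"x": -0.94, "y": -0.03, "z": 0.07, "twist": -0.47, "fingers": 1}
    - {"x": -0.94, "y": -0.03, "z": 0.11, "twist": -0.47, "fingers": 1}
    - {"x": -0.93, "y": -0.03, "z": 0.16, "twist": -0.47, "fingers": 1}
    - {"x": -0.92, "y": -0.03, "z": 0.2, "twist": -0.47, "fingers": 1}
    - {"x": -0.91, "y": -0.03, "z": 0.25, "twist": -0.47, "fingers": 1}
    - {"x": -0.9, "y": -0.03, "z": 0.29, "twist": -0.47, "fingers": 1}

```text
clock: 2.55
tool_pos: [0.4582, -0.086, 0.2217]
eef_rot: [-1.574, 0.004, -1.71]
wrist_force: [0.4, 0.3, -0.2]
gripper_width: 1.001
```

Emit:
send_rows:
  motion:
    - {"x": -0.89, "y": -0.03, "z": 0.33, "twist": -0.47, "fingers": 1}
    - {"x": -0.87, "y": -0.03, "z": 0.37, "twist": -0.47, "fingers": 1}
    - {"x": -0.85, "y": -0.03, "z": 0.41, "twist": -0.47, "fingers": 1}
    - {"x": -0.83, "y": -0.03, "z": 0.45, "twist": -0.47, "fingers": 1}
    - {"x": -0.81, "y": -0.03, "z": 0.49, "twist": -0.47, "fingers": 1}
    - {"x": -0.79, "y": -0.03, "z": 0.53, "twist": -0.47, "fingers": 1}
    - {"x": -0.76, "y": -0.03, "z": 0.56, "twist": -0.47, "fingers": 1}
    - {"x": -0.73, "y": -0.03, "z": 0.6, "twist": -0.47, "fingers": 1}
    - {"x": -0.7, "y": -0.03, "z": 0.63, "twist": -0.47, "fingers": 1}
    - {"x": -0.67, "y": -0.03, "z": 0.66, "twist": -0.47, "fingers": 1}
    - {"x": 0, "y": 0, "z": 0, "twist": 0, "fingers": 1}

```text
clock: 3.65
tool_pos: [0.5741, 0.1491, 0.2301]
eef_rot: [-1.569, 0.013, -1.195]
wrist_force: [0.1, -0.1, -0.0]
gripper_width: 1.0
```

```bash
python3 - <<'E'
from h import *
s=observe();print(s['clock'],s['tool_pos'],s['eef_rot'],s['joint_vel'].round(3))
im=capture("wrist");cv2.imwrite("pics/w1.png",im[:,:,::-1]);np.save("w1.npy",np.r_[s['tool_pos'],s['eef_rot']])
E
```

```text
3.65 [0.57406044 0.14908373 0.23005958] [-1.56927289  0.01284103 -1.19510027] [ 0.007 -0.01   0.024  0.011 -0.009  0.005 -0.001]
```

View pics/w1.png

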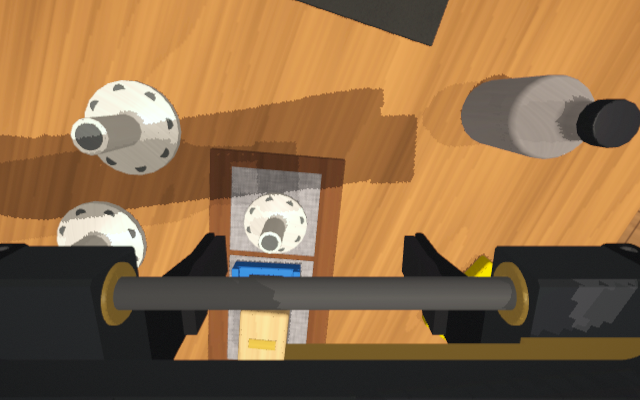

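The wrist view shows the small basket's disc at about (275,222) with its hub top at (270,242). The retainer is at (267,270) and the brush is below it.

```bash
python3 - <<'E'
from h import *
im=cv2.imread("pics/w1.png")[:,:,::-1].copy();w=np.load("w1.npy");C=cam("wrist",dict(tool_pos=w[:3],eef_rot=w[3:]))
hs=masks(im);H,S,V=hs[...,0].astype(int),hs[...,1],hs[...,2]
m=(S<60)&(V>170);c=big(m,(240,190,310,256));p=(ray(C,c[:,0],.014)*1000).astype(np.float32)
print(cv2.boundingRect(c),cv2.minEnclosingCircle(p),cv2.fitEllipse(p))
g=cv2.resize(im[185:285,225:315],None,fx=6,fy=6,interpolation=cv2.INTER_CUBIC)
print("board corners",[ray(C,q,.008).round(4) for q in [(211,149),(344,159)]])
print("hubtop scene",ray(cam("scene"),(351.75,221.25),.068),"top",ray(cam("top"),(292,195.6),.068),"brush scene",ray(cam("scene"),(309.5,197.25),.058))
cv2.imwrite("pics/w1z.png",g[:,:,::-1])
print("hub base-top wrist",ray(C,(270,242),.068))
E
```

```text
(240, 190, 70, 66) ((557.167236328125, 71.91195678710938), 54.53132629394531) ((557.7676391601562, 70.37627410888672), (81.64375305175781, 94.5652084350586), 117.36746978759766)
board corners [array([[0.4613, 0.1247]]), array([[0.6015, 0.1682]])]
hubtop scene [[0.55709562 0.07077948]] top [[0.55658913 0.07112373]] brush scene [[ 0.59347797 -0.046383  ]]
hub base-top wrist [[0.55663294 0.0712649 ]]
```

View pics/w1z.png

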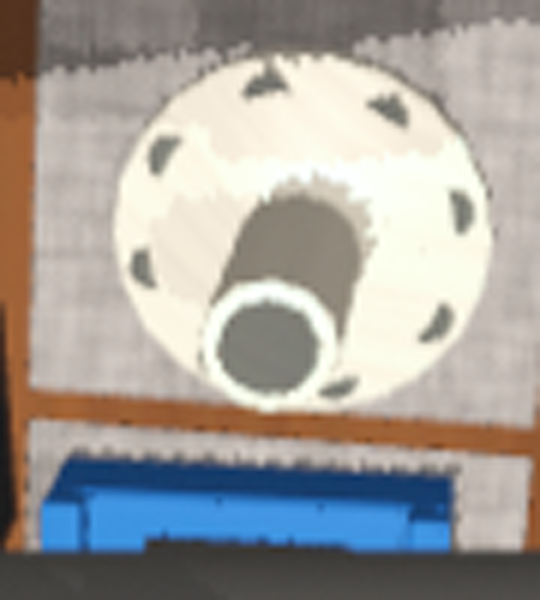

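```bash
python3 plan.py .557 .0712 .13 -74.2
```

```text
pos [0.5738 0.1475 0.2299] yaw -68.61 d [-0.0168 -0.0763 -0.0999] dyaw -0.097 n 6
{"x":0.43,"y":0.67,"z":-0.29,"twist":0.16},
{"x":0.44,"y":0.67,"z":-0.28,"twist":0.16},
{"x":0.44,"y":0.67,"z":-0.28,"twist":0.16},
{"x":0.45,"y":0.67,"z":-0.27,"twist":0.16},
{"x":0.45,"y":0.67,"z":-0.26,"twist":0.16},
{"x":0.46,"y":0.67,"z":-0.25,"twist":0.16},
```

Emit:
send_rows:
  motion:
    - {"x": 0.43, "y": 0.67, "z": -0.29, "twist": 0.16, "fingers": 1}
    - {"x": 0.44, "y": 0.67, "z": -0.28, "twist": 0.16, "fingers": 1}
    - {"x": 0.44, "y": 0.67, "z": -0.28, "twist": 0.16, "fingers": 1}
    - {"x": 0.45, "y": 0.67, "z": -0.27, "twist": 0.16, "fingers": 1}
    - {"x": 0.45, "y": 0.67, "z": -0.26, "twist": 0.16, "fingers": 1}
    - {"x": 0.46, "y": 0.67, "z": -0.25, "twist": 0.16, "fingers": 1}
    - {"x": 0, "y": 0, "z": 0, "twist": 0, "fingers": 1}

```text
clock: 4.4
tool_pos: [0.5551, 0.0667, 0.1249]
eef_rot: [-1.572, 0.011, -1.304]
wrist_force: [-0.0, -1.1, -0.4]
gripper_width: 1.001
```

```bash
python3 plan.py .557 .0712 .1 -74.2; python3 -c "
from h import *
print(observe()['eef_rot'],Ro.from_euler('xyz',observe()['eef_rot']).as_matrix().round(4))"
```

```text
pos [0.5551 0.0667 0.1249] yaw -74.72 d [ 0.0019  0.0045 -0.0249] dyaw 0.009 n 2
{"x":-0.08,"y":0.5,"z":0.06,"twist":-0.05},
{"x":-0.08,"y":0.5,"z":0.06,"twist":-0.05},
[-1.57160446  0.01120944 -1.3040895 ] [[ 2.635e-01 -3.700e-03  9.646e-01]
 [-9.646e-01  1.060e-02  2.636e-01]
 [-1.120e-02 -9.999e-01 -8.000e-04]]
```

Emit:
send_rows:
  motion:
    - {"x": -0.08, "y": 0.4, "z": 0.06, "twist": -0.04, "fingers": 1}
    - {"x": -0.08, "y": 0.4, "z": 0.06, "twist": -0.04, "fingers": 1}
    - {"x": 0, "y": 0, "z": 0, "twist": 0, "fingers": 0.6}

```text
clock: 4.7
tool_pos: [0.5578, 0.0728, 0.1052]
eef_rot: [-1.569, 0.011, -1.295]
wrist_force: [-0.8, 0.3, -0.1]
gripper_width: 0.97
```

```bash
python3 plan.py .557 .0712 .055 -74.2
```

```text
pos [0.5578 0.0728 0.1052] yaw -74.22 d [-0.0008 -0.0016 -0.0502] dyaw 0.0 n 3
{"x":0.02,"y":0.67,"z":-0.02,"twist":-0.0},
{"x":0.02,"y":0.67,"z":-0.02,"twist":-0.0},
{"x":0.02,"y":0.67,"z":-0.02,"twist":-0.0},
```

Emit:
send_rows:
  motion:
    - {"x": 0.02, "y": 0.5, "z": -0.02, "twist": 0, "fingers": 0.6}
    - {"x": 0.02, "y": 0.5, "z": -0.02, "twist": 0, "fingers": 0.6}
    - {"x": 0.02, "y": 0.5, "z": -0.02, "twist": 0, "fingers": 0.6}
    - {"x": 0, "y": 0.3, "z": 0, "twist": 0, "fingers": 0.6}
    - {"x": 0, "y": 0, "z": 0, "twist": 0, "fingers": 0.6}

```text
clock: 5.2
tool_pos: [0.5567, 0.0733, 0.0564]
eef_rot: [-1.569, 0.012, -1.293]
wrist_force: [-0.7, 0.6, 0.4]
gripper_width: 0.621
```

```bash
python3 plan.py .557 .0712 .055 -74.2;python3 - <<'E'
from h import *
im=capture("wrist");cv2.imwrite("pics/w2.png",im[:,:,::-1])
E
```

```text
pos [0.5567 0.0733 0.0564] yaw -74.06 d [ 0.0003 -0.0021 -0.0014] dyaw -0.002 n 1
{"x":0.09,"y":0.06,"z":-0.01,"twist":0.02},
```

View pics/w2.png

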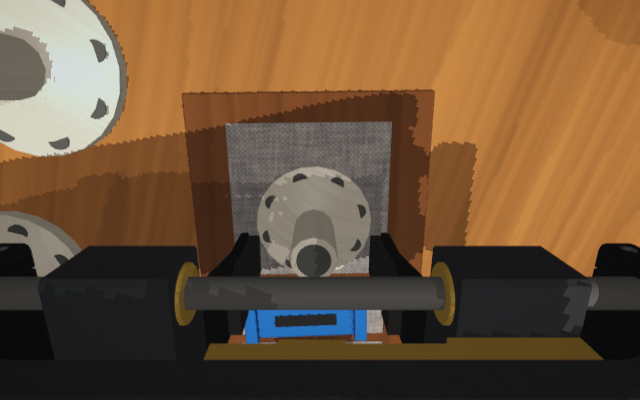

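The hub sits centred between the jaws at about (313,258). I'm closing on it.

Emit:
send_rows:
  motion:
    - {"x": 0.08, "y": 0.04, "z": 0, "twist": 0, "fingers": 0.6}
    - {"x": 0, "y": 0, "z": 0, "twist": 0, "fingers": 0}
    - {"x": 0, "y": 0, "z": 0, "twist": 0, "fingers": 0}
    - {"x": 0, "y": 0, "z": 0, "twist": 0, "fingers": 0}
    - {"x": 0, "y": 0, "z": 0, "twist": 0, "fingers": 0}
    - {"x": 0, "y": 0, "z": 0, "twist": 0, "fingers": 0}

```text
clock: 5.85
tool_pos: [0.5586, 0.0713, 0.0575]
eef_rot: [-1.566, 0.011, -1.293]
wrist_force: [0.7, 0.2, -1.6]
gripper_width: 0.25
```

```bash
python3 -c "
from h import *
s=observe();print(s);np.save('basket_grasp.npy',np.r_[s['tool_pos'],s['eef_rot']])"; python3 plan.py .557 .0712 .15 -74.2
```

```text
{'clock': 5.85, 'q': array([ 0.42905634,  0.44792724, -0.76350673,  1.77120758,  0.33824527,
        1.05656914, -0.17494906]), 'joint_vel': array([-0.00067962,  0.00015358,  0.00081134,  0.00049861, -0.00085067,
       -0.00095395,  0.00094885]), 'joint_torque': array([ 3.66809929e-02, -5.51807213e+01, -1.11057597e+01, -3.33933806e+01,
       -1.10497358e-01,  1.02039595e-02, -1.47917715e-03]), 'tool_pos': array([0.55863248, 0.07125167, 0.05747857]), 'eef_rot': array([-1.56601147,  0.0110618 , -1.29310583]), 'wrist_force': array([ 0.7073736 ,  0.17235357, -1.59220349]), 'ft_torque': array([-0.03276536, -0.17255045, -0.00164448]), 'gripper_width': 0.2496094645371309}
pos [0.5586 0.0713 0.0575] yaw -74.09 d [-0.0016 -0.0001  0.0925] dyaw -0.002 n 4
{"x":-0.0,"y":-0.93,"z":-0.02,"twist":0.0},
{"x":-0.0,"y":-0.93,"z":-0.02,"twist":0.0},
{"x":-0.0,"y":-0.93,"z":-0.02,"twist":0.0},
{"x":-0.0,"y":-0.93,"z":-0.02,"twist":0.0},
```

Emit:
send_rows:
  motion:
    - {"x": 0, "y": -0.4, "z": 0, "twist": 0, "fingers": 0}
    - {"x": 0, "y": -0.8, "z": 0, "twist": 0, "fingers": 0}
    - {"x": 0, "y": -0.8, "z": 0, "twist": 0, "fingers": 0}
    - {"x": 0, "y": -0.8, "z": 0, "twist": 0, "fingers": 0}
    - {"x": 0, "y": -0.5, "z": 0, "twist": 0, "fingers": 0}

```text
clock: 6.35
tool_pos: [0.5569, 0.0704, 0.1431]
eef_rot: [-1.57, 0.012, -1.292]
wrist_force: [-0.5, -0.3, -0.9]
gripper_width: 0.248
```

```bash
python3 plan.py .45 .375 .14 -74.2
```

```text
pos [0.5569 0.0704 0.1431] yaw -74.03 d [-0.1069  0.3046 -0.0031] dyaw -0.003 n 14
{"x":-0.92,"y":0.01,"z":-0.05,"twist":0.0},
{"x":-0.92,"y":0.01,"z":-0.05,"twist":0.0},
{"x":-0.92,"y":0.01,"z":-0.05,"twist":0.0},
{"x":-0.92,"y":0.01,"z":-0.05,"twist":0.0},
{"x":-0.92,"y":0.01,"z":-0.05,"twist":0.0},
{"x":-0.92,"y":0.01,"z":-0.06,"twist":0.0},
{"x":-0.92,"y":0.01,"z":-0.06,"twist":0.0},
{"x":-0.92,"y":0.01,"z":-0.06,"twist":0.0},
{"x":-0.92,"y":0.01,"z":-0.06,"twist":0.0},
{"x":-0.92,"y":0.01,"z":-0.06,"twist":0.0},
{"x":-0.92,"y":0.01,"z":-0.06,"twist":0.0},
{"x":-0.92,"y":0.01,"z":-0.06,"twist":0.0},
--
{"x":-0.92,"y":0.01,"z":-0.06,"twist":0.0},
{"x":-0.92,"y":0.01,"z":-0.06,"twist":0.0},
```

Emit:
send_rows:
  motion:
    - {"x": -0.5, "y": 0, "z": -0.05, "twist": 0, "fingers": 0}
    - {"x": -0.92, "y": 0, "z": -0.05, "twist": 0, "fingers": 0}
    - {"x": -0.92, "y": 0, "z": -0.05, "twist": 0, "fingers": 0}
    - {"x": -0.92, "y": 0, "z": -0.05, "twist": 0, "fingers": 0}
    - {"x": -0.92, "y": 0, "z": -0.05, "twist": 0, "fingers": 0}
    - {"x": -0.92, "y": 0, "z": -0.05, "twist": 0, "fingers": 0}
    - {"x": -0.92, "y": 0, "z": -0.05, "twist": 0, "fingers": 0}
    - {"x": -0.92, "y": 0, "z": -0.05, "twist": 0, "fingers": 0}
    - {"x": -0.92, "y": 0, "z": -0.05, "twist": 0, "fingers": 0}
    - {"x": -0.92, "y": 0, "z": -0.05, "twist": 0, "fingers": 0}
    - {"x": -0.92, "y": 0, "z": -0.05, "twist": 0, "fingers": 0}
    - {"x": -0.6, "y": 0, "z": -0.05, "twist": 0, "fingers": 0}

```text
clock: 7.55
tool_pos: [0.4592, 0.3284, 0.1405]
eef_rot: [-1.577, 0.012, -1.29]
wrist_force: [0.1, -0.3, -1.6]
gripper_width: 0.243
```

```bash
python3 plan.py .45 .375 .09 -74.2; python3 -c "
from h import *
print(observe()['q'])"
```

```text
pos [0.4592 0.3284 0.1405] yaw -73.94 d [-0.0092  0.0466 -0.0505] dyaw -0.005 n 3
{"x":-0.63,"y":0.67,"z":0.05,"twist":0.02},
{"x":-0.63,"y":0.67,"z":0.05,"twist":0.02},
{"x":-0.63,"y":0.67,"z":0.05,"twist":0.02},
[ 0.04628488  0.39229242 -0.90278563  1.68137933  0.31041616  1.22394017
 -0.64562375]
```

Emit:
send_rows:
  motion:
    - {"x": -0.55, "y": 0.4, "z": 0.05, "twist": 0, "fingers": 0}
    - {"x": -0.5, "y": 0.5, "z": 0.05, "twist": 0, "fingers": 0}
    - {"x": -0.35, "y": 0.5, "z": 0.03, "twist": 0, "fingers": 0}
    - {"x": -0.15, "y": 0.3, "z": 0, "twist": 0, "fingers": 0}
    - {"x": 0, "y": 0, "z": 0, "twist": 0, "fingers": 0}

```text
clock: 8.05
tool_pos: [0.4439, 0.3732, 0.0939]
eef_rot: [-1.581, 0.013, -1.283]
wrist_force: [0.6, -1.0, -0.8]
gripper_width: 0.244
```

```bash
python3 plan.py .45 .375 .0545 -74.2
```

```text
pos [0.4439 0.3732 0.0939] yaw -73.49 d [ 0.0061  0.0018 -0.0394] dyaw -0.012 n 2
{"x":-0.0,"y":0.79,"z":0.13,"twist":0.06},
{"x":-0.0,"y":0.79,"z":0.13,"twist":0.06},
```

Emit:
send_rows:
  motion:
    - {"x": 0, "y": 0.5, "z": 0.15, "twist": 0.05, "fingers": 0}
    - {"x": 0, "y": 0.5, "z": 0.1, "twist": 0.05, "fingers": 0}
    - {"x": 0, "y": 0.3, "z": 0, "twist": 0, "fingers": 0}
    - {"x": 0, "y": 0, "z": 0, "twist": 0, "fingers": 0}

```text
clock: 8.45
tool_pos: [0.4512, 0.3734, 0.0583]
eef_rot: [-1.581, 0.012, -1.297]
wrist_force: [0.0, -0.4, -1.5]
gripper_width: 0.245
```

Emit:
send_rows:
  motion:
    - {"x": 0, "y": 0.1, "z": 0, "twist": 0, "fingers": 0}
    - {"x": 0, "y": 0, "z": 0, "twist": 0, "fingers": 0}

```text
clock: 8.65
tool_pos: [0.4515, 0.3731, 0.0557]
eef_rot: [-1.581, 0.012, -1.297]
wrist_force: [-0.6, 0.4, -2.1]
gripper_width: 0.247
```

Emit:
send_rows:
  motion:
    - {"x": 0, "y": 0.08, "z": 0, "twist": 0, "fingers": 0}
    - {"x": 0, "y": 0, "z": 0, "twist": 0, "fingers": 0}

```text
clock: 8.85
tool_pos: [0.4518, 0.3734, 0.0543]
eef_rot: [-1.58, 0.012, -1.297]
wrist_force: [-0.1, -0.7, -1.5]
gripper_width: 0.246
```

Emit:
send_rows:
  motion:
    - {"x": 0, "y": 0.06, "z": 0, "twist": 0, "fingers": 0}
    - {"x": 0, "y": 0, "z": 0, "twist": 0, "fingers": 0}

```text
clock: 9.05
tool_pos: [0.4518, 0.374, 0.0538]
eef_rot: [-1.579, 0.013, -1.297]
wrist_force: [-0.4, -0.4, -1.0]
gripper_width: 0.243
```

Emit:
send_rows:
  motion:
    - {"x": 0, "y": 0.05, "z": 0, "twist": 0, "fingers": 0}
    - {"x": 0, "y": 0, "z": 0, "twist": 0, "fingers": 0}
    - {"x": 0, "y": 0, "z": 0, "twist": 0, "fingers": 0}

```text
clock: 9.35
tool_pos: [0.4518, 0.3742, 0.0539]
eef_rot: [-1.578, 0.012, -1.297]
wrist_force: [-0.3, 0.4, -1.0]
gripper_width: 0.246
```

Emit:
send_rows:
  motion:
    - {"x": 0, "y": 0, "z": 0, "twist": 0, "fingers": 0.4}
    - {"x": 0, "y": 0, "z": 0, "twist": 0, "fingers": 0.6}
    - {"x": 0, "y": 0, "z": 0, "twist": 0, "fingers": 0.6}
    - {"x": 0, "y": 0, "z": 0, "twist": 0, "fingers": 0.6}

```text
clock: 9.75
tool_pos: [0.4521, 0.3743, 0.0537]
eef_rot: [-1.578, 0.013, -1.297]
wrist_force: [-0.2, -0.6, -0.1]
gripper_width: 0.522
```

Emit:
send_rows:
  motion:
    - {"x": 0, "y": -0.4, "z": 0, "twist": 0, "fingers": 0.7}
    - {"x": 0, "y": -0.9, "z": 0, "twist": 0, "fingers": 1}
    - {"x": 0, "y": -0.9, "z": 0, "twist": 0, "fingers": 1}
    - {"x": 0, "y": -0.9, "z": 0, "twist": 0, "fingers": 1}
    - {"x": 0, "y": -0.8, "z": 0, "twist": 0, "fingers": 1}

```text
clock: 10.25
tool_pos: [0.4518, 0.3726, 0.1544]
eef_rot: [-1.582, 0.012, -1.296]
wrist_force: [0.9, -0.2, -0.3]
gripper_width: 0.948
```

```bash
python3 plan.py .585 .04 .19 -74.2
```

```text
pos [0.4518 0.3726 0.1544] yaw -74.26 d [ 0.1332 -0.3326  0.0356] dyaw 0.001 n 16
{"x":0.89,"y":-0.09,"z":0.1,"twist":-0.0},
{"x":0.89,"y":-0.09,"z":0.09,"twist":-0.0},
{"x":0.89,"y":-0.09,"z":0.09,"twist":-0.0},
{"x":0.89,"y":-0.09,"z":0.09,"twist":-0.0},
{"x":0.89,"y":-0.09,"z":0.09,"twist":-0.0},
{"x":0.89,"y":-0.09,"z":0.09,"twist":-0.0},
{"x":0.89,"y":-0.09,"z":0.09,"twist":-0.0},
{"x":0.89,"y":-0.09,"z":0.09,"twist":-0.0},
{"x":0.89,"y":-0.09,"z":0.09,"twist":-0.0},
{"x":0.89,"y":-0.09,"z":0.09,"twist":-0.0},
{"x":0.89,"y":-0.09,"z":0.09,"twist":-0.0},
{"x":0.89,"y":-0.09,"z":0.09,"twist":-0.0},
--
{"x":0.89,"y":-0.09,"z":0.09,"twist":-0.0},
{"x":0.89,"y":-0.09,"z":0.09,"twist":-0.0},
{"x":0.89,"y":-0.09,"z":0.09,"twist":-0.0},
{"x":0.89,"y":-0.09,"z":0.09,"twist":-0.0},
```

Emit:
send_rows:
  motion:
    - {"x": 0.5, "y": -0.1, "z": 0.09, "twist": 0, "fingers": 1}
    - {"x": 0.9, "y": -0.1, "z": 0.09, "twist": 0, "fingers": 1}
    - {"x": 0.9, "y": -0.1, "z": 0.09, "twist": 0, "fingers": 1}
    - {"x": 0.9, "y": -0.1, "z": 0.09, "twist": 0, "fingers": 1}
    - {"x": 0.9, "y": -0.1, "z": 0.09, "twist": 0, "fingers": 1}
    - {"x": 0.9, "y": -0.1, "z": 0.09, "twist": 0, "fingers": 1}
    - {"x": 0.9, "y": -0.1, "z": 0.09, "twist": 0, "fingers": 1}
    - {"x": 0.9, "y": -0.1, "z": 0.09, "twist": 0, "fingers": 1}
    - {"x": 0.9, "y": -0.1, "z": 0.09, "twist": 0, "fingers": 1}
    - {"x": 0.9, "y": -0.1, "z": 0.09, "twist": 0, "fingers": 1}
    - {"x": 0.9, "y": -0.1, "z": 0.09, "twist": 0, "fingers": 1}
    - {"x": 0.9, "y": -0.1, "z": 0.09, "twist": 0, "fingers": 1}

```text
clock: 11.45
tool_pos: [0.5523, 0.1146, 0.1829]
eef_rot: [-1.58, 0.012, -1.295]
wrist_force: [0.2, 0.4, 0.0]
gripper_width: 1.0
```

Emit:
send_rows:
  motion:
    - {"x": 0.9, "y": 0, "z": 0.09, "twist": 0, "fingers": 1}
    - {"x": 0.7, "y": 0, "z": 0.09, "twist": 0, "fingers": 1}
    - {"x": 0.3, "y": 0, "z": 0.05, "twist": 0, "fingers": 1}
    - {"x": 0, "y": 0, "z": 0, "twist": 0, "fingers": 1}

```text
clock: 11.85
tool_pos: [0.5717, 0.0613, 0.181]
eef_rot: [-1.582, 0.01, -1.302]
wrist_force: [-1.3, 1.4, -0.9]
gripper_width: 1.003
```

```bash
python3 - <<'E'
from h import *
s=observe();print(s['clock'],s['tool_pos'],s['eef_rot'],s['joint_vel'].round(3),s['q'])
im=capture("wrist");cv2.imwrite("pics/w3.png",im[:,:,::-1]);np.save("w3.npy",np.r_[s['tool_pos'],s['eef_rot']])
im=capture("top");cv2.imwrite("pics/top3.png",im[:,:,::-1])
E
```

```text
11.85 [0.57169962 0.06130923 0.18097098] [-1.58210923  0.01015536 -1.30232204] [ 0.007 -0.003 -0.006  0.008 -0.006  0.    -0.002] [ 0.47015766  0.35740612 -0.80199099  1.59821071  0.25245346  1.30884454
 -0.10016305]
```

View pics/w3.png

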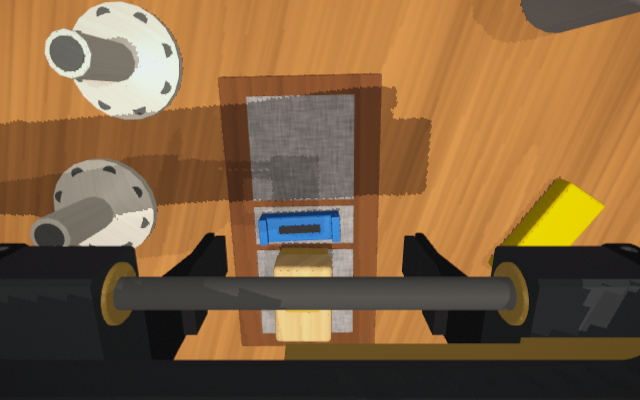

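View pics/top3.png

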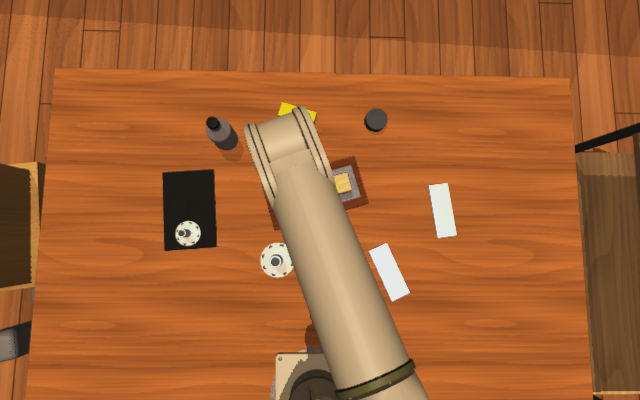

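The basket now stands on the mat at (187,232) in the top view. In the wrist view the brush top spans columns of about 275 to 331 and rows 263 to 342, and the gripper bar partly hides it.

```bash
python3 - <<'E'
from h import *
im=cv2.imread("pics/w3.png")[:,:,::-1].copy();w=np.load("w3.npy");C=cam("wrist",dict(tool_pos=w[:3],eef_rot=w[3:]))
hs=masks(im);H,S,V=hs[...,0].astype(int),hs[...,1],hs[...,2]
g=cv2.resize(im[235:350,250:355],None,fx=5,fy=5,interpolation=cv2.INTER_CUBIC);cv2.imwrite("pics/w3z.png",g[:,:,::-1])
m=(H>15)&(H<32)&(S>40)&(V>210)
for r in [262,265,270,274,312,318,325,332,338,342]:
    k=np.where(m[r,262:345])[0]+262
    if len(k): print(r,k[0],k[-1],(ray(C,[(k[0],r),(k[-1]+1,r)],.058)*1000).round(1).tolist())
mr=(H>100)&(H<130)&(S>120);print("retainer",rect(C,big(mr,(240,200,350,255)),.028))
# basket on mat
im=cv2.imread("pics/top3.png")[:,:,::-1].copy();C=cam("top")
hs=masks(im);H,S,V=hs[...,0].astype(int),hs[...,1],hs[...,2]
c=big((S<70)&(V>165),(166,212,214,248));print("basket mat",cv2.minEnclosingCircle((ray(C,c[:,0],.01)*1000).astype(np.float32)))
E
```

```text
270 274 329 [[555.1, -23.7], [603.9, -9.9]]
274 274 330 [[556.0, -27.6], [605.9, -13.5]]
312 276 330 [[567.2, -65.5], [616.8, -51.4]]
318 277 330 [[569.6, -71.5], [618.6, -57.6]]
325 276 330 [[570.5, -79.2], [620.8, -64.9]]
332 277 330 [[573.3, -86.4], [622.9, -72.3]]
338 277 329 [[574.9, -92.9], [623.8, -79.0]]
retainer (array([567.6,  10.6]), array([78. , 31.4]), 18.3)
basket mat ((451.8722839355469, 373.4093017578125), 35.54515075683594)
```

View pics/w3z.png

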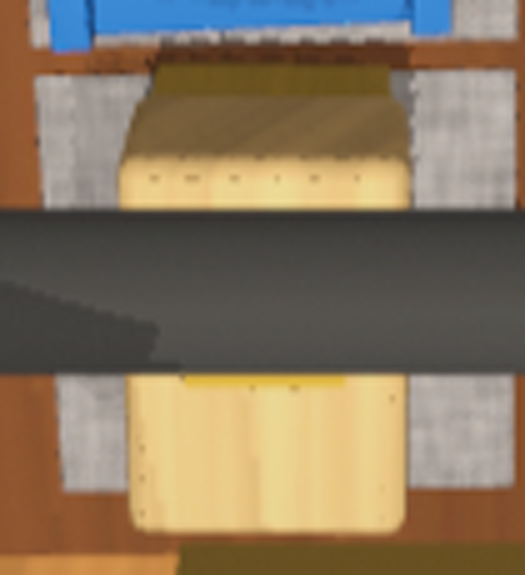

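```bash
python3 - <<'E'
from h import *
w=np.load("w3.npy");C=cam("wrist",dict(tool_pos=w[:3],eef_rot=w[3:]))
p=ray(C,[(274,266.2),(332,266.2),(331,341.6),(276,341.6)],.058)*1000
print(p.round(1),p.mean(0),np.linalg.norm(p[1]-p[0]),np.linalg.norm(p[3]-p[0]),np.degrees(np.arctan2(*(p[0]-p[3])[::-1]))-90)
E
python3 plan.py .592 -.053 .15 -74.2
```

```text
[[554.2 -20. ]
 [604.6  -5.8]
 [625.9 -82.6]
 [574.9 -97.1]] [589.90087608 -51.38459016] 52.3836261472357 79.86355590785267 15.071957647311663
pos [0.5713 0.0631 0.1812] yaw -74.5 d [ 0.0207 -0.1161 -0.0312] dyaw 0.005 n 6
{"x":0.78,"y":0.21,"z":-0.07,"twist":-0.01},
{"x":0.78,"y":0.21,"z":-0.07,"twist":-0.01},
{"x":0.78,"y":0.21,"z":-0.07,"twist":-0.01},
{"x":0.78,"y":0.21,"z":-0.08,"twist":-0.01},
{"x":0.78,"y":0.21,"z":-0.08,"twist":-0.01},
{"x":0.78,"y":0.21,"z":-0.08,"twist":-0.01},
```

Emit:
send_rows:
  motion:
    - {"x": 0.7, "y": 0.2, "z": -0.08, "twist": 0, "fingers": 1}
    - {"x": 0.8, "y": 0.2, "z": -0.08, "twist": 0, "fingers": 1}
    - {"x": 0.8, "y": 0.2, "z": -0.08, "twist": 0, "fingers": 1}
    - {"x": 0.8, "y": 0.2, "z": -0.08, "twist": 0, "fingers": 1}
    - {"x": 0.7, "y": 0.2, "z": -0.08, "twist": 0, "fingers": 1}
    - {"x": 0.4, "y": 0.2, "z": -0.08, "twist": 0, "fingers": 1}
    - {"x": 0, "y": 0, "z": 0, "twist": 0, "fingers": 1}

```text
clock: 12.65
tool_pos: [0.587, -0.0426, 0.1477]
eef_rot: [-1.582, 0.011, -1.291]
wrist_force: [-0.4, 0.6, -0.8]
gripper_width: 1.003
```

```bash
python3 plan.py .591 -.052 .11 -74.4
```

```text
pos [ 0.587  -0.0426  0.1477] yaw -73.97 d [ 0.004  -0.0094 -0.0377] dyaw -0.008 n 2
{"x":0.2,"y":0.75,"z":0.03,"twist":0.04},
{"x":0.2,"y":0.75,"z":0.03,"twist":0.04},
```

Emit:
send_rows:
  motion:
    - {"x": 0.2, "y": 0.6, "z": 0.03, "twist": 0.04, "fingers": 1}
    - {"x": 0.2, "y": 0.6, "z": 0.03, "twist": 0.04, "fingers": 1}
    - {"x": 0, "y": 0.2, "z": 0, "twist": 0, "fingers": 1}
    - {"x": 0, "y": 0, "z": 0, "twist": 0, "fingers": 1}

```text
clock: 13.05
tool_pos: [0.5905, -0.0494, 0.1091]
eef_rot: [-1.582, 0.012, -1.296]
wrist_force: [-0.2, 0.3, -0.1]
gripper_width: 1.001
```

```bash
python3 plan.py .591 -.052 .056 -74.4
```

```text
pos [ 0.5905 -0.0494  0.1091] yaw -74.28 d [ 0.0005 -0.0026 -0.0531] dyaw -0.002 n 3
{"x":0.04,"y":0.71,"z":-0.0,"twist":0.01},
{"x":0.04,"y":0.71,"z":-0.0,"twist":0.01},
{"x":0.04,"y":0.71,"z":-0.0,"twist":0.01},
```

Emit:
send_rows:
  motion:
    - {"x": 0.05, "y": 0.5, "z": 0, "twist": 0, "fingers": 1}
    - {"x": 0.05, "y": 0.5, "z": 0, "twist": 0, "fingers": 1}
    - {"x": 0.02, "y": 0.5, "z": 0, "twist": 0, "fingers": 1}
    - {"x": 0, "y": 0.4, "z": 0, "twist": 0, "fingers": 1}
    - {"x": 0, "y": 0.1, "z": 0, "twist": 0, "fingers": 1}
    - {"x": 0, "y": 0, "z": 0, "twist": 0, "fingers": 1}

```text
clock: 13.65
tool_pos: [0.5903, -0.0505, 0.0541]
eef_rot: [-1.583, 0.013, -1.294]
wrist_force: [1.0, 0.3, -0.6]
gripper_width: 0.997
```

```bash
python3 plan.py .591 -.052 .056 -74.4;python3 - <<'E'
from h import *
im=capture("wrist");cv2.imwrite("pics/w4.png",im[:,:,::-1])
E
```

```text
pos [ 0.5903 -0.0505  0.0541] yaw -74.16 d [ 0.0007 -0.0015  0.0019] dyaw -0.004 n 1
{"x":0.06,"y":-0.07,"z":0.01,"twist":0.04},
```

View pics/w4.png

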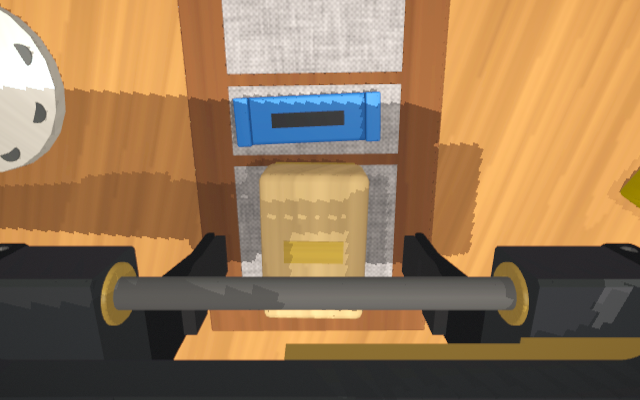

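The brush is centred between the jaws and squared up with them, at columns 261 to 367. I'm closing.

Emit:
send_rows:
  motion:
    - {"x": 0.05, "y": -0.06, "z": 0, "twist": 0.03, "fingers": 1}
    - {"x": 0, "y": 0, "z": 0, "twist": 0, "fingers": 0}
    - {"x": 0, "y": 0, "z": 0, "twist": 0, "fingers": 0}
    - {"x": 0, "y": 0, "z": 0, "twist": 0, "fingers": 0}
    - {"x": 0, "y": 0, "z": 0, "twist": 0, "fingers": 0}
    - {"x": 0, "y": 0, "z": 0, "twist": 0, "fingers": 0}
    - {"x": 0, "y": 0, "z": 0, "twist": 0, "fingers": 0}

```text
clock: 14.4
tool_pos: [0.5921, -0.052, 0.058]
eef_rot: [-1.58, 0.012, -1.298]
wrist_force: [-0.1, -0.1, -0.3]
gripper_width: 0.535
```

```bash
python3 -c "
from h import *
s=observe();print(s['tool_pos'],s['eef_rot'],s['ft_torque']);np.save('brush_grasp.npy',np.r_[s['tool_pos'],s['eef_rot']])"
```

```text
[ 0.59205491 -0.05200797  0.05804802] [-1.57975356  0.01168275 -1.29791325] [-0.08044653 -0.12993809 -0.02410029]
```

Emit:
send_rows:
  motion:
    - {"x": 0, "y": -0.4, "z": 0, "twist": 0, "fingers": 0}
    - {"x": 0, "y": -0.8, "z": 0, "twist": 0, "fingers": 0}
    - {"x": 0, "y": -0.8, "z": 0, "twist": 0, "fingers": 0}
    - {"x": 0, "y": -0.8, "z": 0, "twist": 0, "fingers": 0}
    - {"x": 0, "y": -0.8, "z": 0, "twist": 0, "fingers": 0}
    - {"x": 0, "y": -0.3, "z": 0, "twist": 0, "fingers": 0}

```text
clock: 15.0
tool_pos: [0.5925, -0.0523, 0.1611]
eef_rot: [-1.581, 0.013, -1.297]
wrist_force: [1.0, -0.2, 0.4]
gripper_width: 0.033
```

```bash
python3 plan.py .56 .375 .155 -74.2 | grep -v '^{' ; python3 plan.py .56 .375 .155 -74.2 | tail -2
```

```text
pos [ 0.5925 -0.0523  0.1611] yaw -74.31 d [-0.0325  0.4273 -0.0061] dyaw 0.002 n 19
--
{"x":-0.88,"y":0.01,"z":0.18,"twist":-0.0},
{"x":-0.88,"y":0.01,"z":0.18,"twist":-0.0},
```

```bash
python3 - <<'E'
from h import *
for n in("wrist","scene"):
    im=capture(n);cv2.imwrite(f"pics/{n}5.png",im[:,:,::-1])
E
```

```text
(no output)
```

View pics/wrist5.png

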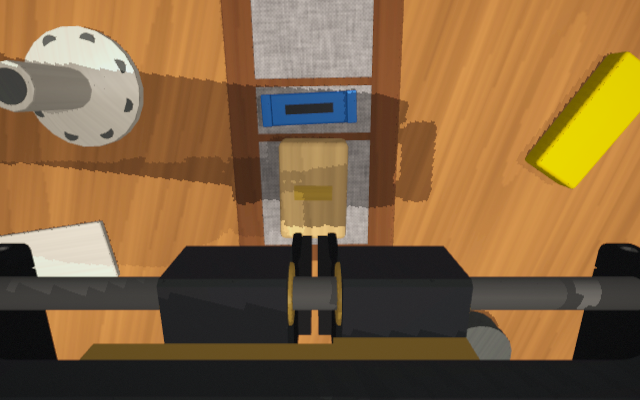

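View pics/scene5.png

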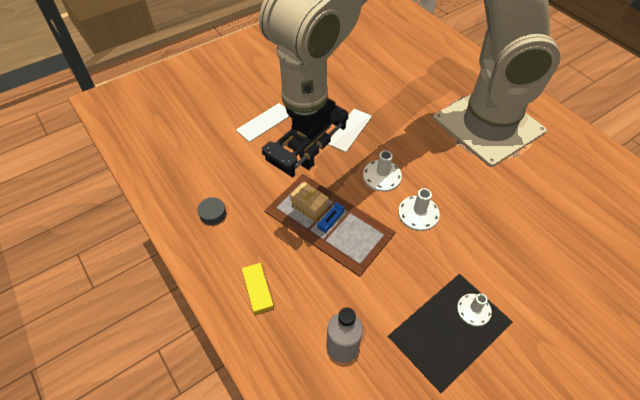

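The gripper closed on nothing and the brush is still on the board, at rows 140 to 238 in the wrist view. I'm measuring whether it moved.

```bash
python3 - <<'E'
from h import *
s=observe();print(s['tool_pos'],s['eef_rot'],s['gripper_width'])
C=cam("wrist",s)
im=cv2.imread("pics/wrist5.png");cv2.imwrite("pics/w5z.png",cv2.resize(im[80:250,220:400],None,fx=4,fy=4,interpolation=cv2.INTER_CUBIC))
im=cv2.imread("pics/w4.png");cv2.imwrite("pics/w4z.png",cv2.resize(im[150:350,180:450],None,fx=2.9,fy=2.9,interpolation=cv2.INTER_CUBIC))
print(ray(C,[(281,141),(347,140),(346,238),(282,238)],.058).round(4))
E
```

```text
[ 0.59231305 -0.05245958  0.15987848] [-1.58163905  0.01297213 -1.29703934] 0.007819056694874192
[[ 0.5549 -0.0196]
 [ 0.6029 -0.0052]
 [ 0.6256 -0.0816]
 [ 0.5752 -0.096 ]]
```

View pics/w5z.png

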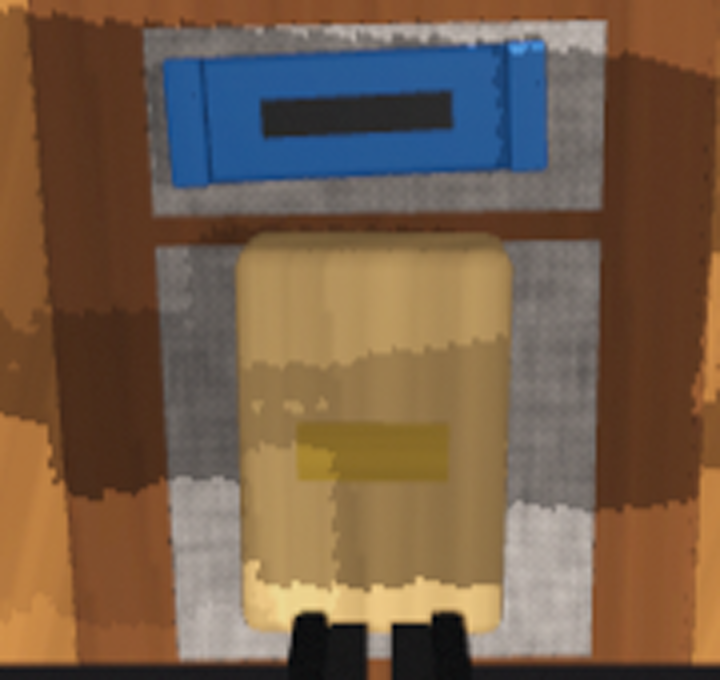

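View pics/w4z.png

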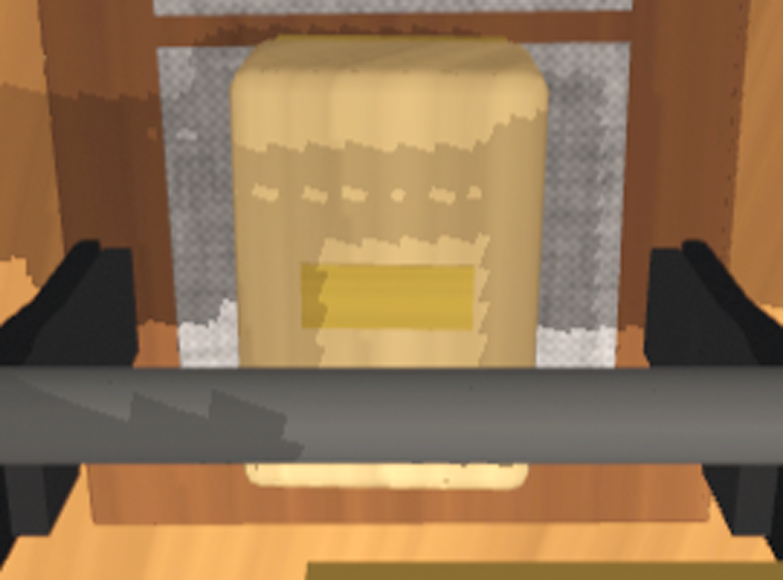

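Emit:
send_rows:
  motion:
    - {"x": -0.03, "y": 0, "z": -0.05, "twist": 0, "fingers": 1}
    - {"x": 0, "y": 0, "z": 0, "twist": 0, "fingers": 1}
    - {"x": 0, "y": 0, "z": 0, "twist": 0, "fingers": 1}
    - {"x": 0, "y": 0, "z": 0, "twist": 0, "fingers": 1}
    - {"x": 0, "y": 0, "z": 0, "twist": 0, "fingers": 1}
    - {"x": 0, "y": 0, "z": 0, "twist": 0, "fingers": 1}
    - {"x": 0, "y": 0, "z": 0, "twist": 0, "fingers": 1}
    - {"x": 0, "y": 0.3, "z": 0, "twist": 0, "fingers": 1}
    - {"x": 0, "y": 0.3, "z": 0, "twist": 0, "fingers": 1}
    - {"x": 0, "y": 0.3, "z": 0, "twist": 0, "fingers": 1}
    - {"x": 0, "y": 0.3, "z": 0, "twist": 0, "fingers": 1}
    - {"x": 0, "y": 0.3, "z": 0, "twist": 0, "fingers": 1}

```text
clock: 16.3
tool_pos: [0.588, -0.0517, 0.1154]
eef_rot: [-1.587, 0.015, -1.297]
wrist_force: [0.7, -0.4, -0.4]
gripper_width: 0.971
```

```bash
python3 plan.py .5905 -.0515 .055 -74.5
```

```text
pos [ 0.588  -0.0517  0.1154] yaw -74.32 d [ 0.0025  0.0002 -0.0604] dyaw -0.003 n 3
{"x":0.01,"y":0.81,"z":0.03,"twist":0.01},
{"x":0.01,"y":0.81,"z":0.03,"twist":0.01},
{"x":0.01,"y":0.81,"z":0.03,"twist":0.01},
```

Emit:
send_rows:
  motion:
    - {"x": 0, "y": 0.5, "z": 0.05, "twist": 0, "fingers": 1}
    - {"x": 0, "y": 0.5, "z": 0.05, "twist": 0, "fingers": 1}
    - {"x": 0, "y": 0.5, "z": 0, "twist": 0, "fingers": 1}
    - {"x": 0, "y": 0.5, "z": 0, "twist": 0, "fingers": 1}
    - {"x": 0, "y": 0.2, "z": 0, "twist": 0, "fingers": 1}
    - {"x": 0, "y": 0, "z": 0, "twist": 0, "fingers": 1}

```text
clock: 16.9
tool_pos: [0.588, -0.0501, 0.0529]
eef_rot: [-1.59, 0.017, -1.297]
wrist_force: [0.2, -0.2, 1.2]
gripper_width: 0.999
```

Emit:
send_rows:
  motion:
    - {"x": 0, "y": 0, "z": 0, "twist": 0, "fingers": 0}
    - {"x": 0, "y": 0, "z": 0, "twist": 0, "fingers": 0}
    - {"x": 0, "y": 0, "z": 0, "twist": 0, "fingers": 0}
    - {"x": 0, "y": 0, "z": 0, "twist": 0, "fingers": 0}
    - {"x": 0, "y": 0, "z": 0, "twist": 0, "fingers": 0}
    - {"x": 0, "y": 0, "z": 0, "twist": 0, "fingers": 0}

```text
clock: 17.5
tool_pos: [0.5894, -0.0503, 0.0549]
eef_rot: [-1.587, 0.016, -1.297]
wrist_force: [-0.4, -1.0, 0.1]
gripper_width: 0.541
```

```bash
python3 - <<'E'
from h import *
s=observe();print(s['tool_pos'],s['eef_rot'],s['gripper_width'])
for n in("wrist","scene"):
    im=capture(n);cv2.imwrite(f"pics/{n}6.png",im[:,:,::-1])
E
```

```text
[ 0.5894118  -0.05029083  0.05487684] [-1.58679506  0.015504   -1.29687545] 0.5407066564338386
```

View pics/wrist6.png

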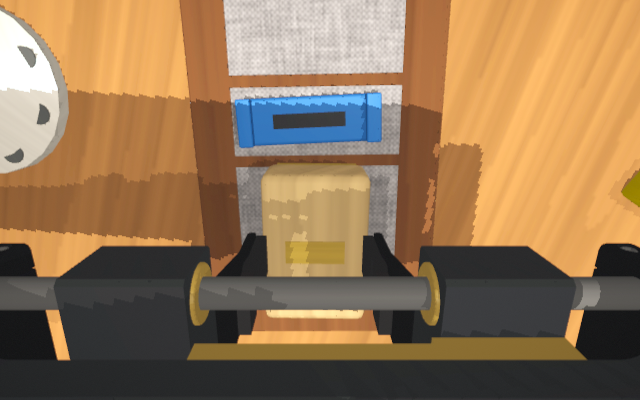

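View pics/scene6.png

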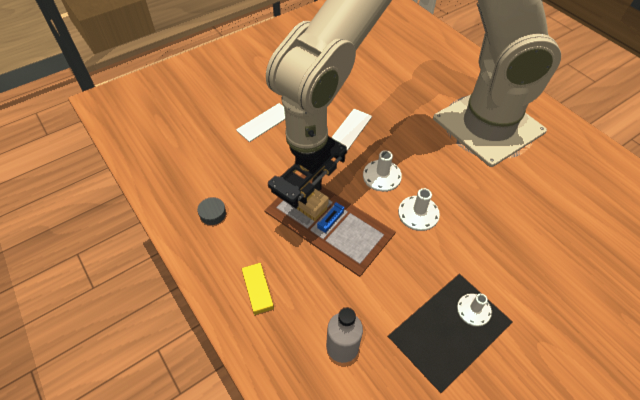

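The fingers are only just reaching the brush sides, so the width reading isn't linear and I lifted too early before. I'll hold longer this time.

Emit:
send_rows:
  motion:
    - {"x": 0, "y": 0, "z": 0, "twist": 0, "fingers": 0}
    - {"x": 0, "y": 0, "z": 0, "twist": 0, "fingers": 0}
    - {"x": 0, "y": 0, "z": 0, "twist": 0, "fingers": 0}
    - {"x": 0, "y": 0, "z": 0, "twist": 0, "fingers": 0}
    - {"x": 0, "y": 0, "z": 0, "twist": 0, "fingers": 0}

```text
clock: 18.1
tool_pos: [0.5893, -0.0503, 0.0547]
eef_rot: [-1.587, 0.016, -1.297]
wrist_force: [-0.4, -0.3, -0.0]
gripper_width: 0.033
```

```bash
python3 - <<'E'
from h import *
s=observe();print(s['tool_pos'],s['eef_rot'],s['gripper_width'])
for n in("wrist","scene","top"):
    im=capture(n);cv2.imwrite(f"pics/{n}7.png",im[:,:,::-1])
im=cv2.imread("pics/scene7.png");cv2.imwrite("pics/s7z.png",cv2.resize(im[120:270,240:400],None,fx=4,fy=4,interpolation=cv2.INTER_CUBIC))
C=cam("wrist",s); T=np.eye(4);T[:3,:3]=Ro.from_euler('xyz',s['eef_rot']).as_matrix();T[:3,3]=s['tool_pos']
for q in [(0,0,0),(0,.025,0),(0,.006,0)]: print(q,proj(C,(T@np.r_[q,1])[:3]),proj(cam("scene"),(T@np.r_[q,1])[:3]))
E
```

```text
[ 0.58925156 -0.05025925  0.05471947] [-1.58713016  0.01570178 -1.29694191] 0.03280861301215604
(0, 0, 0) [[315.6811913  245.93820548]] [[310.04210772 196.17902853]]
(0, 0.025, 0) [[315.5251485  228.22847476]] [[310.3395886  202.22358014]]
(0, 0.006, 0) [[315.64017304 241.28292921]] [[310.11447464 197.6494612 ]]
```

View pics/wrist7.png

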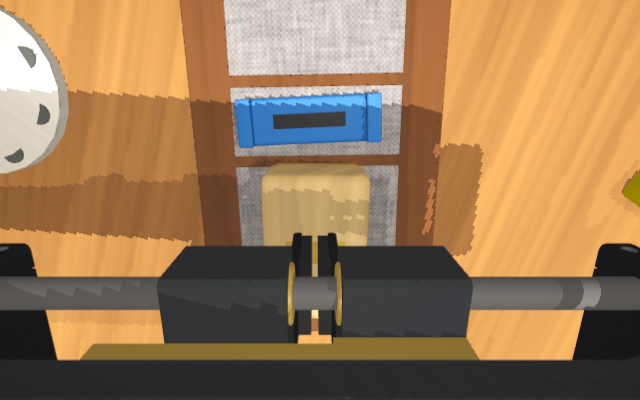

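View pics/s7z.png

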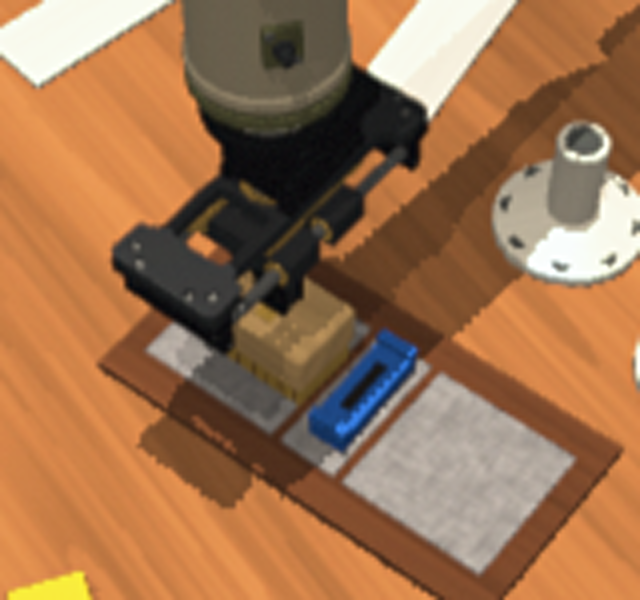

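The closed fingers appear to lie over the brush rather than astride it. I'll check the real fingertip position against the free-air scene picture, `pics/scene5.png`.

```bash
python3 - <<'E'
from h import *
C=cam("scene")
T=np.eye(4);T[:3,:3]=Ro.from_euler('xyz',[-1.58163905,0.01297213,-1.29703934]).as_matrix();T[:3,3]=[0.59231305,-0.05245958,0.15987848]
im=cv2.imread("pics/scene5.png")
x0,y0,f=250,110,6
g=cv2.resize(im[y0:y0+95,x0:x0+110],None,fx=f,fy=f,interpolation=cv2.INTER_CUBIC)
for q,c in [((0,0,0),(0,0,255)),((0,.025,0),(0,255,0)),((0,.006,0),(255,0,0)),((0,-.045,0),(255,0,255))]:
    p=proj(C,(T@np.r_[q,1])[:3])[0];print(q,p);cv2.circle(g,tuple(int(v) for v in ((p-[x0,y0])*f)),4,c,-1)
cv2.imwrite("pics/s5z.png",g)
Cw=cam("wrist")
E
```

```text
(0, 0, 0) [308.03250066 168.05479694]
(0, 0.025, 0) [308.33019726 175.1425573 ]
(0, 0.006, 0) [308.10499724 169.78084418]
(0, -0.045, 0) [307.46646019 154.57812535]
```

View pics/s5z.png

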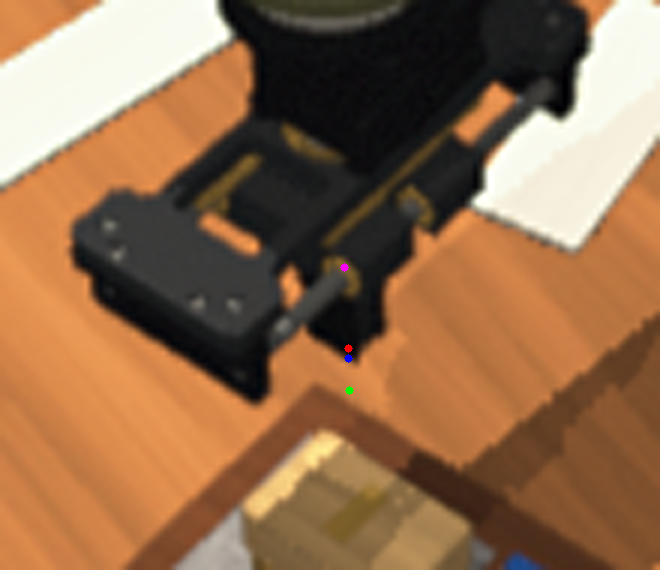

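In the free-air picture the fingertip ends about 3 mm ahead of the measured TCP, not 25 mm, so both closes passed over the brush top. The basket was gripped near the top of its hub. I'll go about 20 mm lower for the brush.

Emit:
send_rows:
  motion:
    - {"x": 0, "y": 0, "z": 0, "twist": 0, "fingers": 1}
    - {"x": 0, "y": 0, "z": 0, "twist": 0, "fingers": 1}
    - {"x": 0, "y": 0, "z": 0, "twist": 0, "fingers": 1}
    - {"x": 0, "y": 0, "z": 0, "twist": 0, "fingers": 1}
    - {"x": 0, "y": 0, "z": 0, "twist": 0, "fingers": 1}
    - {"x": 0, "y": 0, "z": 0, "twist": 0, "fingers": 1}
    - {"x": 0, "y": 0, "z": 0, "twist": 0, "fingers": 1}
    - {"x": 0, "y": 0, "z": 0, "twist": 0, "fingers": 1}
    - {"x": 0, "y": 0, "z": 0, "twist": 0, "fingers": 1}
    - {"x": 0, "y": 0, "z": 0, "twist": 0, "fingers": 1}
    - {"x": 0, "y": 0, "z": 0, "twist": 0, "fingers": 1}

```text
clock: 19.35
tool_pos: [0.5893, -0.0503, 0.0547]
eef_rot: [-1.587, 0.016, -1.297]
wrist_force: [-0.5, -0.6, 0.6]
gripper_width: 0.921
```

Emit:
send_rows:
  motion:
    - {"x": 0.03, "y": 0.3, "z": 0.05, "twist": 0, "fingers": 1}
    - {"x": 0, "y": 0.2, "z": 0, "twist": 0, "fingers": 1}
    - {"x": 0, "y": 0.2, "z": 0, "twist": 0, "fingers": 1}
    - {"x": 0, "y": 0, "z": 0, "twist": 0, "fingers": 1}

```text
clock: 19.75
tool_pos: [0.5901, -0.0506, 0.0352]
eef_rot: [-1.588, 0.016, -1.297]
wrist_force: [-0.9, 0.0, 0.7]
gripper_width: 0.998
```

```bash
python3 - <<'E'
from h import *
s=observe();print(s['tool_pos'],s['eef_rot'],s['gripper_width'],s['q'])
for n in("wrist","scene"):
    im=capture(n);cv2.imwrite(f"pics/{n}8.png",im[:,:,::-1])
im=cv2.imread("pics/scene8.png");cv2.imwrite("pics/s8z.png",cv2.resize(im[120:270,240:400],None,fx=4,fy=4,interpolation=cv2.INTER_CUBIC))
E
```

```text
[ 0.59014659 -0.05057239  0.03518884] [-1.58765936  0.01579928 -1.29698649] 0.9977331632075208 [ 0.56050576  0.53868083 -0.6949558   1.68707433  0.36898238  1.07478979
  0.02455776]
```

View pics/wrist8.png

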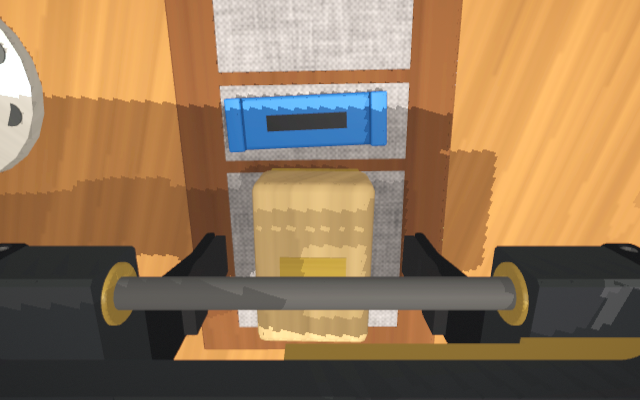

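View pics/s8z.png

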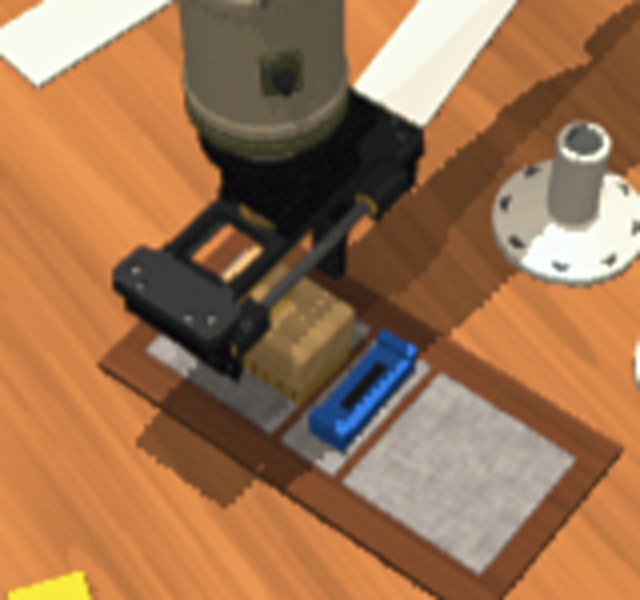

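The fingers now straddle the brush. I'm closing and waiting.

Emit:
send_rows:
  motion:
    - {"x": 0, "y": 0, "z": 0, "twist": 0, "fingers": 0}
    - {"x": 0, "y": 0, "z": 0, "twist": 0, "fingers": 0}
    - {"x": 0, "y": 0, "z": 0, "twist": 0, "fingers": 0}
    - {"x": 0, "y": 0, "z": 0, "twist": 0, "fingers": 0}
    - {"x": 0, "y": 0, "z": 0, "twist": 0, "fingers": 0}
    - {"x": 0, "y": 0, "z": 0, "twist": 0, "fingers": 0}
    - {"x": 0, "y": 0, "z": 0, "twist": 0, "fingers": 0}
    - {"x": 0, "y": 0, "z": 0, "twist": 0, "fingers": 0}
    - {"x": 0, "y": 0, "z": 0, "twist": 0, "fingers": 0}

```text
clock: 20.75
tool_pos: [0.591, -0.0505, 0.0368]
eef_rot: [-1.586, 0.015, -1.297]
wrist_force: [-0.2, 0.0, 0.2]
gripper_width: 0.617
```

```bash
python3 -c "
from h import *
s=observe();print(s['tool_pos'],s['eef_rot'],s['ft_torque'],s['gripper_width']);np.save('brush_grasp.npy',np.r_[s['tool_pos'],s['eef_rot']])"
```

```text
[ 0.59104063 -0.05049462  0.0368174 ] [-1.58569417  0.01495873 -1.29690584] [-0.0240489  -0.17370316  0.0288133 ] 0.6168232484084699
```

Emit:
send_rows:
  motion:
    - {"x": 0, "y": -0.4, "z": 0, "twist": 0, "fingers": 0}
    - {"x": 0, "y": -0.8, "z": 0, "twist": 0, "fingers": 0}
    - {"x": 0, "y": -0.8, "z": 0, "twist": 0, "fingers": 0}
    - {"x": 0, "y": -0.8, "z": 0, "twist": 0, "fingers": 0}
    - {"x": 0, "y": -0.8, "z": 0, "twist": 0, "fingers": 0}
    - {"x": 0, "y": -0.5, "z": 0, "twist": 0, "fingers": 0}

```text
clock: 21.35
tool_pos: [0.5911, -0.0512, 0.1432]
eef_rot: [-1.59, 0.017, -1.296]
wrist_force: [0.7, -0.4, -1.7]
gripper_width: 0.616
```

```bash
python3 plan.py .56 .375 .145 -74.2 | grep -v '^{' ; python3 plan.py .56 .375 .145 -74.2 | tail -2
```

```text
pos [ 0.5911 -0.0512  0.1432] yaw -74.26 d [-0.0311  0.4262  0.0018] dyaw 0.001 n 18
--
{"x":-0.93,"y":-0.0,"z":0.19,"twist":-0.0},
{"x":-0.93,"y":-0.0,"z":0.19,"twist":-0.0},
```

Emit:
send_rows:
  motion:
    - {"x": -0.5, "y": 0, "z": 0.1, "twist": 0, "fingers": 0}
    - {"x": -0.9, "y": 0, "z": 0.17, "twist": 0, "fingers": 0}
    - {"x": -0.9, "y": 0, "z": 0.17, "twist": 0, "fingers": 0}
    - {"x": -0.9, "y": 0, "z": 0.17, "twist": 0, "fingers": 0}
    - {"x": -0.9, "y": 0, "z": 0.17, "twist": 0, "fingers": 0}
    - {"x": -0.9, "y": 0, "z": 0.17, "twist": 0, "fingers": 0}
    - {"x": -0.9, "y": 0, "z": 0.17, "twist": 0, "fingers": 0}
    - {"x": -0.9, "y": 0, "z": 0.17, "twist": 0, "fingers": 0}
    - {"x": -0.9, "y": 0, "z": 0.17, "twist": 0, "fingers": 0}
    - {"x": -0.9, "y": 0, "z": 0.17, "twist": 0, "fingers": 0}
    - {"x": -0.9, "y": 0, "z": 0.17, "twist": 0, "fingers": 0}
    - {"x": -0.9, "y": 0, "z": 0.17, "twist": 0, "fingers": 0}

```text
clock: 22.55
tool_pos: [0.5595, 0.2288, 0.1395]
eef_rot: [-1.6, 0.019, -1.296]
wrist_force: [-0.7, -0.6, -2.5]
gripper_width: 0.617
```

```bash
python3 plan.py .55 .375 .12 -74.2 
```

```text
pos [0.5595 0.2288 0.1395] yaw -74.23 d [-0.0095  0.1462 -0.0195] dyaw 0.001 n 7
{"x":-0.82,"y":0.11,"z":0.17,"twist":-0.0},
{"x":-0.82,"y":0.11,"z":0.17,"twist":-0.0},
{"x":-0.82,"y":0.11,"z":0.17,"twist":-0.0},
{"x":-0.82,"y":0.11,"z":0.17,"twist":-0.0},
{"x":-0.82,"y":0.11,"z":0.18,"twist":-0.0},
{"x":-0.82,"y":0.11,"z":0.18,"twist":-0.0},
{"x":-0.82,"y":0.11,"z":0.18,"twist":-0.0},
```

Emit:
send_rows:
  motion:
    - {"x": -0.85, "y": 0.1, "z": 0.17, "twist": 0, "fingers": 0}
    - {"x": -0.85, "y": 0.1, "z": 0.17, "twist": 0, "fingers": 0}
    - {"x": -0.85, "y": 0.1, "z": 0.17, "twist": 0, "fingers": 0}
    - {"x": -0.85, "y": 0.1, "z": 0.17, "twist": 0, "fingers": 0}
    - {"x": -0.8, "y": 0.1, "z": 0.17, "twist": 0, "fingers": 0}
    - {"x": -0.6, "y": 0.2, "z": 0.17, "twist": 0, "fingers": 0}
    - {"x": -0.3, "y": 0.2, "z": 0.1, "twist": 0, "fingers": 0}
    - {"x": 0, "y": 0, "z": 0, "twist": 0, "fingers": 0}

```text
clock: 23.35
tool_pos: [0.5382, 0.3748, 0.1102]
eef_rot: [-1.611, 0.022, -1.283]
wrist_force: [0.2, -0.4, -1.5]
gripper_width: 0.616
```

```bash
python3 plan.py .55 .375 .05 -74.2;python3 - <<'E'
from h import *
s=observe();print(s['tool_pos'],s['eef_rot'],s['gripper_width'],s['q'])
for n in("wrist","scene"):
    im=capture(n);cv2.imwrite(f"pics/{n}9.png",im[:,:,::-1])
E
```

```text
pos [0.5382 0.3748 0.1102] yaw -73.54 d [ 0.0118  0.0002 -0.0602] dyaw -0.012 n 3
{"x":0.04,"y":0.8,"z":0.15,"twist":0.04},
{"x":0.04,"y":0.8,"z":0.15,"twist":0.04},
{"x":0.04,"y":0.8,"z":0.15,"twist":0.04},
[0.53817939 0.37479662 0.11018945] [-1.61098861  0.02208503 -1.28344381] 0.6157545544810267 [-0.1065947   0.62640777 -0.80163714  1.42978887  0.41203563  1.2953334
 -0.64447123]
```

View pics/scene9.png

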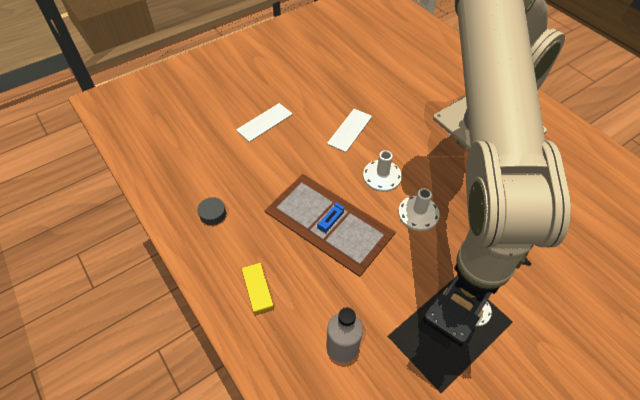

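View pics/wrist9.png

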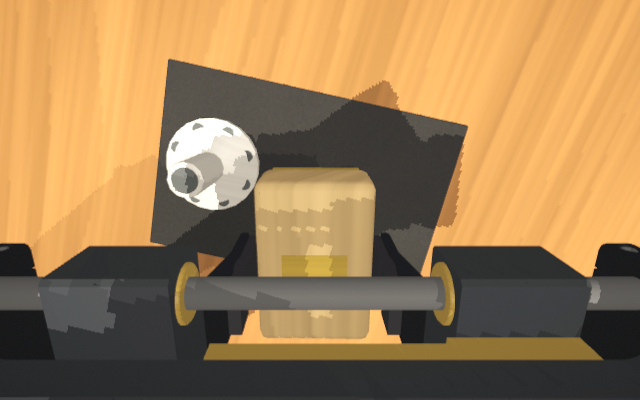

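```bash
python3 plan.py .568 .372 .06 -74.2
```

```text
pos [0.5393 0.3733 0.1111] yaw -73.64 d [ 0.0287 -0.0013 -0.0511] dyaw -0.01 n 3
{"x":0.12,"y":0.68,"z":0.36,"twist":0.03},
{"x":0.12,"y":0.68,"z":0.36,"twist":0.03},
{"x":0.12,"y":0.68,"z":0.36,"twist":0.03},
```

Emit:
send_rows:
  motion:
    - {"x": 0.1, "y": 0.1, "z": 0.4, "twist": 0.03, "fingers": 0}
    - {"x": 0.1, "y": 0.3, "z": 0.4, "twist": 0.03, "fingers": 0}
    - {"x": 0.1, "y": 0.5, "z": 0.25, "twist": 0, "fingers": 0}
    - {"x": 0.05, "y": 0.5, "z": 0.1, "twist": 0, "fingers": 0}
    - {"x": 0, "y": 0.4, "z": 0, "twist": 0, "fingers": 0}
    - {"x": 0, "y": 0, "z": 0, "twist": 0, "fingers": 0}

```text
clock: 24.05
tool_pos: [0.5726, 0.3684, 0.0598]
eef_rot: [-1.61, 0.018, -1.298]
wrist_force: [0.7, 0.2, -2.8]
gripper_width: 0.616
```

```bash
python3 plan.py .568 .372 .037 -74.2
```

```text
pos [0.5726 0.3684 0.0598] yaw -74.39 d [-0.0046  0.0036 -0.0228] dyaw 0.003 n 1
{"x":-0.19,"y":0.91,"z":-0.14,"twist":-0.03},
```

Emit:
send_rows:
  motion:
    - {"x": -0.08, "y": 0.3, "z": -0.06, "twist": 0, "fingers": 0}
    - {"x": -0.05, "y": 0.3, "z": 0, "twist": 0, "fingers": 0}
    - {"x": 0, "y": 0.2, "z": 0, "twist": 0, "fingers": 0}
    - {"x": 0, "y": 0, "z": 0, "twist": 0, "fingers": 0}

```text
clock: 24.45
tool_pos: [0.5682, 0.3721, 0.0383]
eef_rot: [-1.611, 0.019, -1.297]
wrist_force: [0.3, 0.2, -1.6]
gripper_width: 0.616
```

Emit:
send_rows:
  motion:
    - {"x": 0, "y": 0.1, "z": 0, "twist": 0, "fingers": 0}
    - {"x": 0, "y": 0, "z": 0, "twist": 0, "fingers": 0}

```text
clock: 24.65
tool_pos: [0.5681, 0.3724, 0.036]
eef_rot: [-1.61, 0.019, -1.297]
wrist_force: [-0.8, 0.4, -1.6]
gripper_width: 0.621
```

Emit:
send_rows:
  motion:
    - {"x": 0, "y": 0.1, "z": 0, "twist": 0, "fingers": 0}
    - {"x": 0, "y": 0, "z": 0, "twist": 0, "fingers": 0}

```text
clock: 24.85
tool_pos: [0.5684, 0.3726, 0.0339]
eef_rot: [-1.609, 0.019, -1.297]
wrist_force: [0.0, -0.8, -2.2]
gripper_width: 0.619
```

Emit:
send_rows:
  motion:
    - {"x": 0, "y": 0.06, "z": 0, "twist": 0, "fingers": 0}
    - {"x": 0, "y": 0, "z": 0, "twist": 0, "fingers": 0}

```text
clock: 25.05
tool_pos: [0.5687, 0.3731, 0.0336]
eef_rot: [-1.608, 0.02, -1.297]
wrist_force: [0.6, -0.3, -1.0]
gripper_width: 0.622
```

Emit:
send_rows:
  motion:
    - {"x": 0, "y": 0.05, "z": 0, "twist": 0, "fingers": 0}
    - {"x": 0, "y": 0, "z": 0, "twist": 0, "fingers": 0.7}
    - {"x": 0, "y": 0, "z": 0, "twist": 0, "fingers": 0.85}
    - {"x": 0, "y": 0, "z": 0, "twist": 0, "fingers": 0.9}
    - {"x": 0, "y": 0, "z": 0, "twist": 0, "fingers": 0.9}
    - {"x": 0, "y": 0, "z": 0, "twist": 0, "fingers": 0.9}

```text
clock: 25.65
tool_pos: [0.5691, 0.3737, 0.0335]
eef_rot: [-1.606, 0.02, -1.297]
wrist_force: [-0.4, 0.1, 0.1]
gripper_width: 0.885
```

Emit:
send_rows:
  motion:
    - {"x": 0, "y": -0.4, "z": 0, "twist": 0, "fingers": 0.9}
    - {"x": 0, "y": -0.9, "z": 0, "twist": 0, "fingers": 0.9}
    - {"x": 0, "y": -0.9, "z": 0, "twist": 0, "fingers": 0.9}
    - {"x": 0, "y": -0.9, "z": 0, "twist": 0, "fingers": 0.9}
    - {"x": 0, "y": -0.9, "z": 0, "twist": 0, "fingers": 0.9}
    - {"x": 0, "y": -0.6, "z": 0, "twist": 0, "fingers": 0.9}
    - {"x": 0, "y": 0, "z": 0, "twist": 0, "fingers": 0.9}

```text
clock: 26.35
tool_pos: [0.5736, 0.3726, 0.1559]
eef_rot: [-1.606, 0.021, -1.297]
wrist_force: [0.9, 0.1, 0.3]
gripper_width: 0.901
```

```bash
python3 - <<'E'
from h import *
s=observe();print(s['tool_pos'],s['eef_rot'],s['gripper_width'],s['q'])
im=capture("wrist");cv2.imwrite(f"pics/wrist10.png",im[:,:,::-1])
E
```

```text
[0.57359657 0.37263492 0.15592388] [-1.60590584  0.02127656 -1.29651516] 0.9008586986750188 [-0.11772132  0.64169759 -0.7917714   1.2965169   0.41034302  1.39836222
 -0.60798395]
```

View pics/wrist10.png

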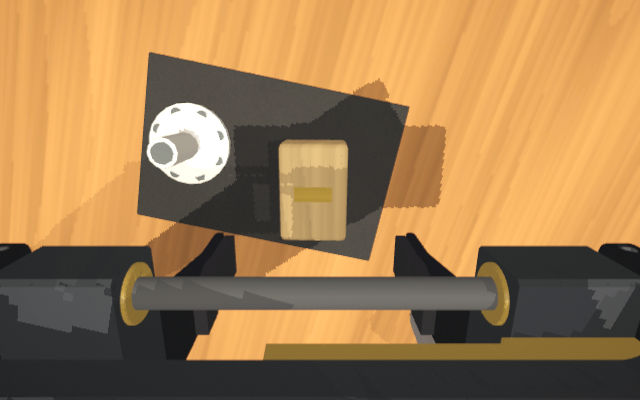

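Both the basket (185,143) and the brush (313,190) stand well inside the mat. Next I go to the retainer.

```bash
python3 plan.py .58 .01 .15 -162.1
```

```text
pos [0.5733 0.3724 0.1546] yaw -74.28 d [ 0.0067 -0.3624 -0.0046] dyaw -1.533 n 20
{"x":0.7,"y":0.01,"z":-0.18,"twist":0.77},
{"x":0.71,"y":0.01,"z":-0.13,"twist":0.77},
{"x":0.72,"y":0.01,"z":-0.07,"twist":0.77},
{"x":0.72,"y":0.01,"z":-0.02,"twist":0.77},
{"x":0.72,"y":0.01,"z":0.04,"twist":0.77},
{"x":0.72,"y":0.01,"z":0.09,"twist":0.77},
{"x":0.71,"y":0.01,"z":0.15,"twist":0.77},
{"x":0.7,"y":0.01,"z":0.2,"twist":0.77},
{"x":0.68,"y":0.01,"z":0.25,"twist":0.77},
{"x":0.66,"y":0.01,"z":0.3,"twist":0.77},
{"x":0.63,"y":0.01,"z":0.35,"twist":0.77},
{"x":0.6,"y":0.01,"z":0.4,"twist":0.77},
--
{"x":0.57,"y":0.01,"z":0.45,"twist":0.77},
{"x":0.54,"y":0.01,"z":0.49,"twist":0.77},
{"x":0.5,"y":0.01,"z":0.53,"twist":0.77},
{"x":0.45,"y":0.01,"z":0.56,"twist":0.77},
{"x":0.41,"y":0.01,"z":0.6,"twist":0.77},
{"x":0.36,"y":0.01,"z":0.63,"twist":0.77},
{"x":0.31,"y":0.01,"z":0.65,"twist":0.77},
{"x":0.26,"y":0.01,"z":0.68,"twist":0.77},
```

Emit:
send_rows:
  motion:
    - {"x": 0.7, "y": 0, "z": -0.18, "twist": 0.77, "fingers": 0.9}
    - {"x": 0.71, "y": 0, "z": -0.13, "twist": 0.77, "fingers": 0.9}
    - {"x": 0.72, "y": 0, "z": -0.07, "twist": 0.77, "fingers": 0.9}
    - {"x": 0.72, "y": 0, "z": -0.02, "twist": 0.77, "fingers": 0.9}
    - {"x": 0.72, "y": 0, "z": 0.04, "twist": 0.77, "fingers": 0.9}
    - {"x": 0.72, "y": 0, "z": 0.1, "twist": 0.77, "fingers": 0.9}
    - {"x": 0.7, "y": 0, "z": 0.15, "twist": 0.77, "fingers": 0.9}
    - {"x": 0.7, "y": 0, "z": 0.2, "twist": 0.77, "fingers": 0.9}
    - {"x": 0.68, "y": 0, "z": 0.25, "twist": 0.77, "fingers": 0.9}
    - {"x": 0.66, "y": 0, "z": 0.3, "twist": 0.77, "fingers": 0.9}
    - {"x": 0.63, "y": 0, "z": 0.35, "twist": 0.77, "fingers": 0.9}
    - {"x": 0.6, "y": 0, "z": 0.4, "twist": 0.77, "fingers": 0.9}

```text
clock: 27.6
tool_pos: [0.5654, 0.1461, 0.1351]
eef_rot: [-1.622, -0.037, -2.251]
wrist_force: [-0.5, 0.4, 1.2]
gripper_width: 0.898
```

```bash
python3 plan.py .58 .01 .15 -162.1
```

```text
pos [0.5654 0.1461 0.1351] yaw -128.96 d [ 0.0146 -0.1361  0.0149] dyaw -0.578 n 8
{"x":0.48,"y":-0.07,"z":0.48,"twist":0.72},
{"x":0.45,"y":-0.07,"z":0.52,"twist":0.72},
{"x":0.41,"y":-0.07,"z":0.55,"twist":0.72},
{"x":0.37,"y":-0.07,"z":0.58,"twist":0.72},
{"x":0.32,"y":-0.07,"z":0.6,"twist":0.72},
{"x":0.28,"y":-0.07,"z":0.62,"twist":0.72},
{"x":0.23,"y":-0.07,"z":0.64,"twist":0.72},
{"x":0.19,"y":-0.07,"z":0.66,"twist":0.72},
```

Emit:
send_rows:
  motion:
    - {"x": 0.44, "y": -0.1, "z": 0.44, "twist": 0.6, "fingers": 0.9}
    - {"x": 0.41, "y": -0.1, "z": 0.46, "twist": 0.6, "fingers": 0.9}
    - {"x": 0.38, "y": -0.1, "z": 0.48, "twist": 0.6, "fingers": 0.9}
    - {"x": 0.35, "y": -0.1, "z": 0.5, "twist": 0.6, "fingers": 0.9}
    - {"x": 0.3, "y": -0.1, "z": 0.52, "twist": 0.6, "fingers": 0.9}
    - {"x": 0.28, "y": -0.1, "z": 0.54, "twist": 0.6, "fingers": 0.9}
    - {"x": 0.24, "y": -0.1, "z": 0.55, "twist": 0.6, "fingers": 0.9}
    - {"x": 0.1, "y": 0, "z": 0.4, "twist": 0.6, "fingers": 0.9}
    - {"x": 0, "y": 0, "z": 0.2, "twist": 0.4, "fingers": 0.9}
    - {"x": 0, "y": 0, "z": 0, "twist": 0, "fingers": 0.9}

```text
clock: 28.6
tool_pos: [0.5738, 0.0133, 0.1375]
eef_rot: [-1.598, -0.079, -2.801]
wrist_force: [-0.1, 0.5, 0.7]
gripper_width: 0.896
```

```bash
python3 - <<'E'
from h import *
s=observe();print(s['tool_pos'],s['eef_rot'],s['gripper_width'],s['q'],s['joint_vel'].round(3))
im=capture("wrist");cv2.imwrite(f"pics/wrist11.png",im[:,:,::-1])
C=cam("wrist",s);hs=masks(im);H,S,V=hs[...,0].astype(int),hs[...,1],hs[...,2]
c=big((H>100)&(H<130)&(S>120));print(cv2.boundingRect(c),rect(C,c,.028),rect(C,c,.02))
im=capture("top");cv2.imwrite(f"pics/top11.png",im[:,:,::-1])
E
```

```text
[0.57375637 0.01331952 0.13749841] [-1.59823884 -0.07946752 -2.80123803] 0.8956601809725786 [ 0.28060932  0.38088263 -0.47335235  1.5982506   0.16317491  1.28864223
 -1.45426655] [ 0.002  0.008 -0.007  0.019 -0.    -0.007  0.019]
(306, 135, 34, 97) (array([569.5,   8.6]), array([81.7, 25.1]), 18.3) (array([566.9,   7.8]), array([84. , 25.8]), 18.3)
```

View pics/wrist11.png

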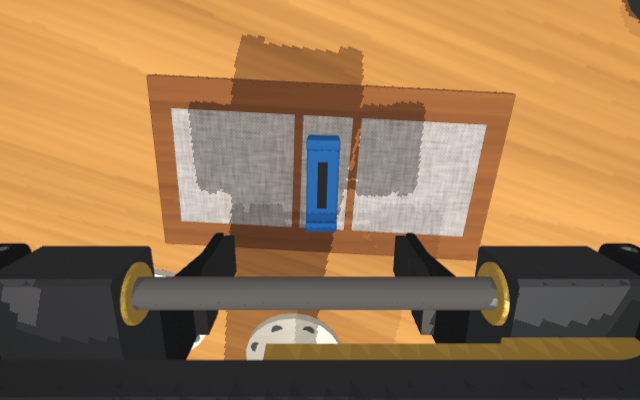

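View pics/top11.png

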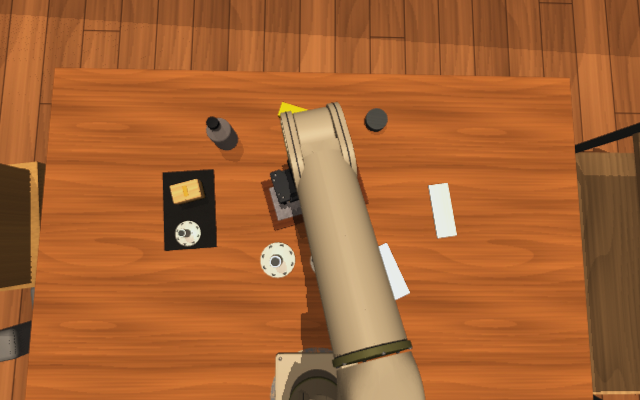

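The retainer is in clear view at (322,183), and both neighbours are gone from it. Measured centre is (0.5695, 0.0086) at yaw 18.2°.

```bash
python3 - <<'E'
s=open('plan.py').read()
s=s.replace("        ex=np.array([np.cos(a),np.sin(a),0]);ez=np.array([-np.sin(a),np.cos(a),0])\n","        rp=s['eef_rot'].copy();R=Ro.from_euler('z',a-y).as_matrix()@Ro.from_euler('xyz',rp).as_matrix();ex,ey,ez=R.T\n").replace("round(-q[2]/.025,2)","round(q@ey/.025,2)")
open('plan.py','w').write(s)
E
python3 plan.py .5695 .0085 .06 -162
```

```text
pos [0.5736 0.0144 0.1377] yaw -160.31 d [-0.0041 -0.0059 -0.0777] dyaw -0.029 n 4
{"x":-0.0,"y":0.78,"z":0.06,"twist":0.07},
{"x":-0.0,"y":0.78,"z":0.06,"twist":0.07},
{"x":-0.0,"y":0.78,"z":0.06,"twist":0.07},
{"x":-0.0,"y":0.78,"z":0.06,"twist":0.07},
```

Emit:
send_rows:
  motion:
    - {"x": 0, "y": 0.5, "z": 0.05, "twist": 0.08, "fingers": 0.7}
    - {"x": 0, "y": 0.6, "z": 0.05, "twist": 0.08, "fingers": 0.7}
    - {"x": 0, "y": 0.6, "z": 0.05, "twist": 0.06, "fingers": 0.7}
    - {"x": 0, "y": 0.6, "z": 0.05, "twist": 0.06, "fingers": 0.7}
    - {"x": 0, "y": 0.5, "z": 0.02, "twist": 0, "fingers": 0.7}
    - {"x": 0, "y": 0, "z": 0, "twist": 0, "fingers": 0.7}

```text
clock: 29.3
tool_pos: [0.5664, 0.0113, 0.0588]
eef_rot: [-1.599, -0.084, -2.822]
wrist_force: [0.0, 0.3, -0.8]
gripper_width: 0.701
```

```bash
python3 plan.py .5695 .0085 .03 -162
```

```text
pos [0.5664 0.0113 0.0588] yaw -161.66 d [ 0.0031 -0.0028 -0.0288] dyaw -0.006 n 2
{"x":-0.09,"y":0.57,"z":0.09,"twist":0.03},
{"x":-0.09,"y":0.57,"z":0.09,"twist":0.03},
```

Emit:
send_rows:
  motion:
    - {"x": -0.09, "y": 0.4, "z": 0.08, "twist": 0.03, "fingers": 0.7}
    - {"x": -0.09, "y": 0.4, "z": 0.08, "twist": 0.03, "fingers": 0.7}
    - {"x": 0, "y": 0.3, "z": 0, "twist": 0, "fingers": 0.7}
    - {"x": 0, "y": 0, "z": 0, "twist": 0, "fingers": 0.7}

```text
clock: 29.7
tool_pos: [0.57, 0.0091, 0.0287]
eef_rot: [-1.599, -0.083, -2.827]
wrist_force: [-0.0, -0.0, -0.2]
gripper_width: 0.697
```

```bash
python3 plan.py .5695 .0085 .016 -162; python3 - <<'E'
from h import *
im=capture("wrist");cv2.imwrite(f"pics/wrist12.png",im[:,:,::-1])
im=capture("scene");cv2.imwrite("pics/s12z.png",cv2.resize(im[120:270,240:400],None,fx=4,fy=4,interpolation=cv2.INTER_CUBIC)[:,:,::-1])
E
```

```text
pos [0.57   0.0091 0.0287] yaw -162.0 d [-0.0005 -0.0006 -0.0127] dyaw -0.0 n 1
{"x":-0.01,"y":0.51,"z":0.03,"twist":0.0},
```

View pics/wrist12.png

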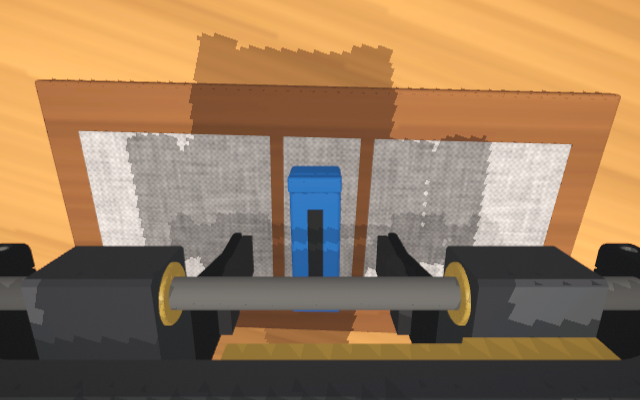

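View pics/s12z.png

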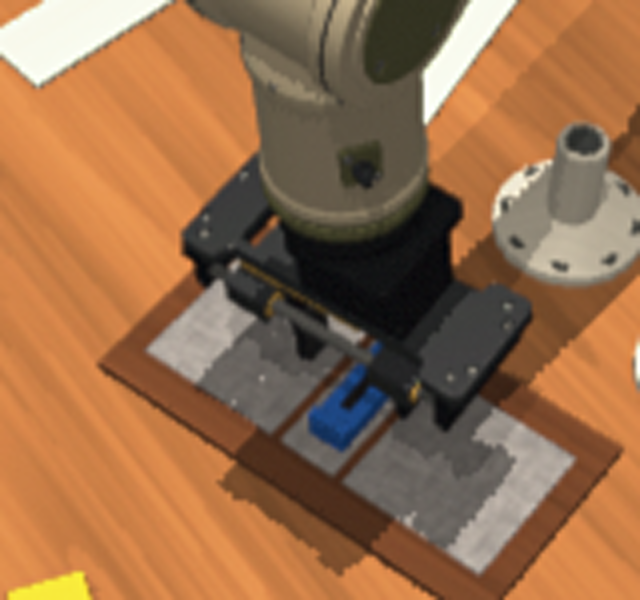

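Emit:
send_rows:
  motion:
    - {"x": 0, "y": 0.2, "z": 0.02, "twist": 0, "fingers": 0.7}
    - {"x": 0, "y": 0.1, "z": 0, "twist": 0, "fingers": 0.7}
    - {"x": 0, "y": 0, "z": 0, "twist": 0, "fingers": 0.7}

```text
clock: 30.1
tool_pos: [0.571, 0.0087, 0.0228]
eef_rot: [-1.597, -0.08, -2.827]
wrist_force: [0.1, 0.2, 0.5]
gripper_width: 0.698
```

Emit:
send_rows:
  motion:
    - {"x": 0, "y": 0.15, "z": 0, "twist": 0, "fingers": 0.7}
    - {"x": 0, "y": 0, "z": 0, "twist": 0, "fingers": 0.7}

```text
clock: 30.3
tool_pos: [0.5708, 0.0087, 0.019]
eef_rot: [-1.597, -0.08, -2.827]
wrist_force: [-0.6, -1.4, -0.0]
gripper_width: 0.7
```

Emit:
send_rows:
  motion:
    - {"x": 0, "y": 0.16, "z": 0, "twist": 0, "fingers": 0.7}
    - {"x": 0, "y": 0, "z": 0, "twist": 0, "fingers": 0.7}

```text
clock: 30.5
tool_pos: [0.5705, 0.0087, 0.0148]
eef_rot: [-1.597, -0.08, -2.828]
wrist_force: [0.0, -0.4, -0.2]
gripper_width: 0.699
```

Emit:
send_rows:
  motion:
    - {"x": 0, "y": 0, "z": 0, "twist": 0, "fingers": 0}
    - {"x": 0, "y": 0, "z": 0, "twist": 0, "fingers": 0}
    - {"x": 0, "y": 0, "z": 0, "twist": 0, "fingers": 0}
    - {"x": 0, "y": 0, "z": 0, "twist": 0, "fingers": 0}
    - {"x": 0, "y": 0, "z": 0, "twist": 0, "fingers": 0}
    - {"x": 0, "y": 0, "z": 0, "twist": 0, "fingers": 0}
    - {"x": 0, "y": 0, "z": 0, "twist": 0, "fingers": 0}
    - {"x": 0, "y": 0, "z": 0, "twist": 0, "fingers": 0}
    - {"x": 0, "y": 0, "z": 0, "twist": 0, "fingers": 0}

```text
clock: 31.4
tool_pos: [0.5707, 0.0087, 0.015]
eef_rot: [-1.597, -0.079, -2.828]
wrist_force: [-0.3, -0.1, 0.1]
gripper_width: 0.28
```

```bash
python3 - <<'E'
from h import *
s=observe();print(s['tool_pos'],s['eef_rot'],s['gripper_width'])
im=capture("wrist");cv2.imwrite(f"pics/wrist13.png",im[:,:,::-1])
E
```

```text
[0.57070125 0.00868551 0.01502919] [-1.59700031 -0.07912738 -2.82759262] 0.2797928154767374
```

View pics/wrist13.png

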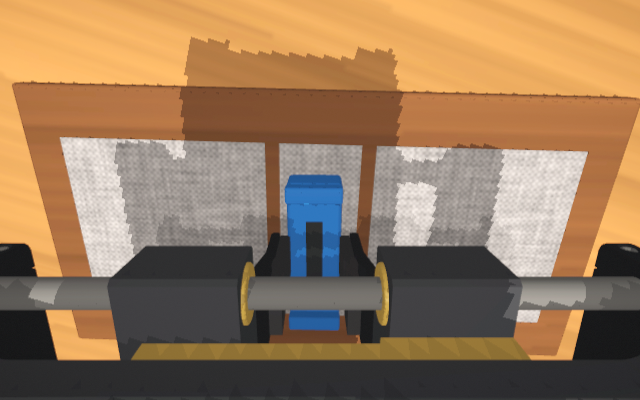

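Emit:
send_rows:
  motion:
    - {"x": 0, "y": 0, "z": 0, "twist": 0, "fingers": 0}
    - {"x": 0, "y": 0, "z": 0, "twist": 0, "fingers": 0}
    - {"x": 0, "y": 0, "z": 0, "twist": 0, "fingers": 0}
    - {"x": 0, "y": -0.3, "z": 0, "twist": 0, "fingers": 0}
    - {"x": 0, "y": -0.6, "z": 0, "twist": 0, "fingers": 0}
    - {"x": 0, "y": -0.7, "z": 0, "twist": 0, "fingers": 0}
    - {"x": 0, "y": -0.7, "z": 0, "twist": 0, "fingers": 0}
    - {"x": 0, "y": -0.7, "z": 0, "twist": 0, "fingers": 0}
    - {"x": 0, "y": -0.7, "z": 0, "twist": 0, "fingers": 0}

```text
clock: 32.35
tool_pos: [0.5778, 0.0089, 0.1136]
eef_rot: [-1.598, -0.081, -2.827]
wrist_force: [0.5, -0.1, -1.3]
gripper_width: 0.277
```

```bash
python3 plan.py .525 -.374 .11 -172|head -4; python3 - <<'E'
from h import *
im=capture("wrist");cv2.imwrite(f"pics/wrist14.png",im[:,:,::-1])
# plate cross-check from the other (scene) view
im=capture("scene");cv2.imwrite("pics/scene14.png",im[:,:,::-1]);C=cam("scene")
hs=masks(im);c=big((hs[...,1]<60)&(hs[...,2]>150),(225,95,305,150));print("plate scene",rect(C,c,.006))
E
```

```text
pos [0.5778 0.0089 0.1136] yaw -161.96 d [-0.0528 -0.3829 -0.0036] dyaw -0.175 n 17
{"x":0.4,"y":0.02,"z":0.82,"twist":0.1},
{"x":0.39,"y":0.02,"z":0.82,"twist":0.1},
{"x":0.38,"y":0.02,"z":0.83,"twist":0.1},
plate scene (array([ 525.5, -372.4]), array([160.5,  61.4]), 8.1)
```

View pics/wrist14.png

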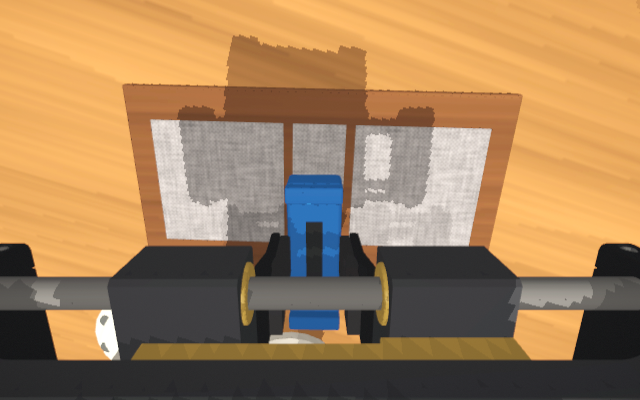

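The retainer is held. The plate reads the same from both views: (0.525, −0.373) at 8°.

Emit:
send_rows:
  motion:
    - {"x": 0.2, "y": 0, "z": 0.5, "twist": 0.1, "fingers": 0}
    - {"x": 0.39, "y": 0, "z": 0.8, "twist": 0.1, "fingers": 0}
    - {"x": 0.38, "y": 0, "z": 0.8, "twist": 0.1, "fingers": 0}
    - {"x": 0.37, "y": 0, "z": 0.8, "twist": 0.1, "fingers": 0}
    - {"x": 0.36, "y": 0, "z": 0.8, "twist": 0.1, "fingers": 0}
    - {"x": 0.35, "y": 0, "z": 0.8, "twist": 0.1, "fingers": 0}
    - {"x": 0.34, "y": 0, "z": 0.8, "twist": 0.1, "fingers": 0}
    - {"x": 0.34, "y": 0, "z": 0.8, "twist": 0.1, "fingers": 0}
    - {"x": 0.33, "y": 0, "z": 0.8, "twist": 0.1, "fingers": 0}
    - {"x": 0.32, "y": 0, "z": 0.8, "twist": 0.1, "fingers": 0}
    - {"x": 0.3, "y": 0, "z": 0.8, "twist": 0.1, "fingers": 0}
    - {"x": 0.3, "y": 0, "z": 0.8, "twist": 0.1, "fingers": 0}

```text
clock: 33.65
tool_pos: [0.5342, -0.2586, 0.1144]
eef_rot: [-1.589, -0.087, -2.956]
wrist_force: [0.2, 0.1, 0.1]
gripper_width: 0.272
```

```bash
python3 plan.py .5262 -.3734 .1 -172
```

```text
pos [ 0.5342 -0.2586  0.1144] yaw -169.36 d [-0.008  -0.1148 -0.0144] dyaw -0.046 n 5
{"x":0.22,"y":0.12,"z":0.89,"twist":0.09},
{"x":0.21,"y":0.12,"z":0.89,"twist":0.09},
{"x":0.21,"y":0.12,"z":0.9,"twist":0.09},
{"x":0.2,"y":0.12,"z":0.9,"twist":0.09},
{"x":0.19,"y":0.12,"z":0.9,"twist":0.09},
```

Emit:
send_rows:
  motion:
    - {"x": 0.22, "y": 0.1, "z": 0.85, "twist": 0.09, "fingers": 0}
    - {"x": 0.21, "y": 0.1, "z": 0.85, "twist": 0.09, "fingers": 0}
    - {"x": 0.2, "y": 0.1, "z": 0.8, "twist": 0.09, "fingers": 0}
    - {"x": 0.18, "y": 0.1, "z": 0.7, "twist": 0.09, "fingers": 0}
    - {"x": 0.1, "y": 0.1, "z": 0.5, "twist": 0.05, "fingers": 0}
    - {"x": 0.05, "y": 0.1, "z": 0.2, "twist": 0, "fingers": 0}
    - {"x": 0, "y": 0, "z": 0, "twist": 0, "fingers": 0}

```text
clock: 34.35
tool_pos: [0.523, -0.3713, 0.0976]
eef_rot: [-1.585, -0.089, -3.005]
wrist_force: [0.4, 0.7, -1.1]
gripper_width: 0.267
```

```bash
python3 plan.py .5262 -.3734 .04 -172
```

```text
pos [ 0.523  -0.3713  0.0976] yaw -172.18 d [ 0.0032 -0.0021 -0.0576] dyaw 0.003 n 3
{"x":-0.11,"y":0.76,"z":0.04,"twist":-0.01},
{"x":-0.11,"y":0.76,"z":0.04,"twist":-0.01},
{"x":-0.11,"y":0.76,"z":0.04,"twist":-0.01},
```

Emit:
send_rows:
  motion:
    - {"x": -0.1, "y": 0.5, "z": 0.04, "twist": 0, "fingers": 0}
    - {"x": -0.1, "y": 0.6, "z": 0.04, "twist": 0, "fingers": 0}
    - {"x": -0.1, "y": 0.6, "z": 0.03, "twist": 0, "fingers": 0}
    - {"x": -0.05, "y": 0.5, "z": 0, "twist": 0, "fingers": 0}
    - {"x": 0, "y": 0, "z": 0, "twist": 0, "fingers": 0}

```text
clock: 34.85
tool_pos: [0.5284, -0.3685, 0.0359]
eef_rot: [-1.588, -0.089, -3.0]
wrist_force: [-0.6, -0.5, 0.3]
gripper_width: 0.273
```

```bash
python3 plan.py .5262 -.3734 .013 -172; python3 - <<'E'
from h import *
im=capture("wrist");cv2.imwrite(f"pics/wrist15.png",im[:,:,::-1])
E
```

```text
pos [ 0.5284 -0.3685  0.0359] yaw -171.88 d [-0.0022 -0.0049 -0.0229] dyaw -0.002 n 1
{"x":0.03,"y":0.92,"z":0.2,"twist":0.02},
```

View pics/wrist15.png

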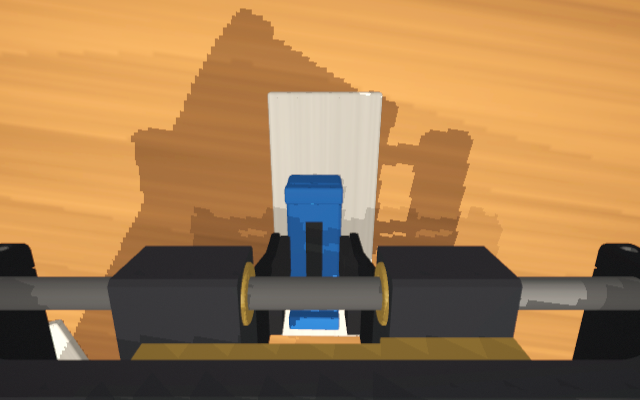

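The retainer is still held squarely at (315,250), aligned with the plate below it. I'm lowering it.

Emit:
send_rows:
  motion:
    - {"x": 0.03, "y": 0.3, "z": 0.15, "twist": 0.02, "fingers": 0}
    - {"x": 0, "y": 0.3, "z": 0.05, "twist": 0, "fingers": 0}
    - {"x": 0, "y": 0.1, "z": 0, "twist": 0, "fingers": 0}
    - {"x": 0, "y": 0, "z": 0, "twist": 0, "fingers": 0}

```text
clock: 35.3
tool_pos: [0.5277, -0.3748, 0.0192]
eef_rot: [-1.585, -0.087, -3.002]
wrist_force: [0.0, -0.3, -1.0]
gripper_width: 0.273
```

```bash
python3 plan.py .5262 -.3734 .013 -172
```

```text
pos [ 0.5277 -0.3748  0.0192] yaw -172.02 d [-0.0015  0.0014 -0.0062] dyaw 0.0 n 1
{"x":0.03,"y":0.25,"z":-0.06,"twist":-0.0},
```

Emit:
send_rows:
  motion:
    - {"x": 0.03, "y": 0.12, "z": -0.05, "twist": 0, "fingers": 0}
    - {"x": 0, "y": 0, "z": 0, "twist": 0, "fingers": 0}

```text
clock: 35.5
tool_pos: [0.5266, -0.3737, 0.0164]
eef_rot: [-1.585, -0.087, -3.003]
wrist_force: [0.7, -0.7, -1.3]
gripper_width: 0.273
```

Emit:
send_rows:
  motion:
    - {"x": 0, "y": 0.1, "z": 0, "twist": 0, "fingers": 0}
    - {"x": 0, "y": 0, "z": 0, "twist": 0, "fingers": 0}

```text
clock: 35.7
tool_pos: [0.5266, -0.3738, 0.0142]
eef_rot: [-1.584, -0.086, -3.003]
wrist_force: [0.1, 1.0, -1.0]
gripper_width: 0.272
```

Emit:
send_rows:
  motion:
    - {"x": 0, "y": 0.06, "z": 0, "twist": 0, "fingers": 0}
    - {"x": 0, "y": 0, "z": 0, "twist": 0, "fingers": 0}

```text
clock: 35.9
tool_pos: [0.5269, -0.3739, 0.0132]
eef_rot: [-1.584, -0.085, -3.003]
wrist_force: [0.0, -0.1, -0.5]
gripper_width: 0.278
```

Emit:
send_rows:
  motion:
    - {"x": 0, "y": 0.04, "z": 0, "twist": 0, "fingers": 0}
    - {"x": 0, "y": 0, "z": 0, "twist": 0, "fingers": 0.35}
    - {"x": 0, "y": 0, "z": 0, "twist": 0, "fingers": 0.45}
    - {"x": 0, "y": 0, "z": 0, "twist": 0, "fingers": 0.6}
    - {"x": 0, "y": 0, "z": 0, "twist": 0, "fingers": 0.6}
    - {"x": 0, "y": 0, "z": 0, "twist": 0, "fingers": 0.6}
    - {"x": 0, "y": 0, "z": 0, "twist": 0, "fingers": 0.6}

```text
clock: 36.6
tool_pos: [0.527, -0.374, 0.0127]
eef_rot: [-1.583, -0.085, -3.003]
wrist_force: [0.0, 0.0, 0.4]
gripper_width: 0.59
```

Emit:
send_rows:
  motion:
    - {"x": 0, "y": -0.3, "z": 0, "twist": 0, "fingers": 0.6}
    - {"x": 0, "y": -0.7, "z": 0, "twist": 0, "fingers": 0.6}
    - {"x": 0, "y": -0.9, "z": 0, "twist": 0, "fingers": 0.6}
    - {"x": 0, "y": -0.9, "z": 0, "twist": 0, "fingers": 0.6}
    - {"x": 0, "y": -0.9, "z": 0, "twist": 0, "fingers": 0.6}
    - {"x": 0, "y": -0.9, "z": 0, "twist": 0, "fingers": 0.6}
    - {"x": 0, "y": 0, "z": 0, "twist": 0, "fingers": 0.6}

```text
clock: 37.3
tool_pos: [0.5373, -0.3738, 0.1342]
eef_rot: [-1.584, -0.085, -3.002]
wrist_force: [0.5, 0.6, 0.1]
gripper_width: 0.599
```

```bash
python3 - <<'E'
from h import *
s=observe();print(s['tool_pos'],s['eef_rot'],s['q'],s['joint_vel'].round(2))
im=capture("wrist");cv2.imwrite(f"pics/wrist16.png",im[:,:,::-1])
C=cam("wrist",s);hs=masks(im);H,S,V=hs[...,0].astype(int),hs[...,1],hs[...,2]
print(rect(C,big((H>100)&(H<130)&(S>120)),.026))
im=capture("scene");cv2.imwrite("pics/scene16.png",im[:,:,::-1])
C=cam("scene");hs=masks(im);H,S,V=hs[...,0].astype(int),hs[...,1],hs[...,2]
c=big((H>100)&(H<130)&(S>120));print("scene",rect(C,c,.02),cv2.boundingRect(c))
E
```

```text
[ 0.53729979 -0.37380451  0.13417073] [-1.58381037 -0.08479902 -3.00230571] [ 0.69577191  0.51590989 -0.25552749  1.38855869  0.16740598  1.33233496
 -1.01080165] [ 0.    0.02  0.    0.04  0.   -0.02 -0.  ]
(array([ 526.4, -374.4]), array([80.9, 25.6]), 8.3)
scene (array([ 527.6, -372.4]), array([84.6, 38.4]), 7.4) (250, 108, 26, 21)
```

View pics/wrist16.png

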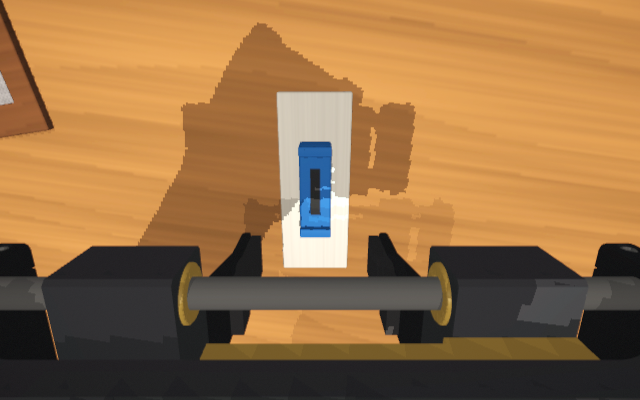

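View pics/scene16.png

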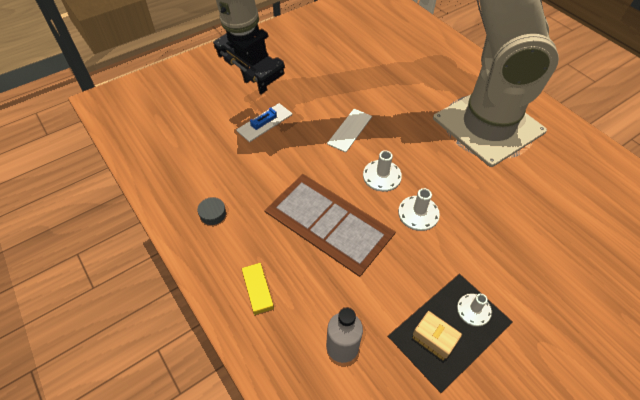

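The retainer lies flat on the plate at (526,−374) mm, against a plate centre of (525,−373), and both items stand on the mat. Step 2 looks met, so I'm going back for the brush.

```bash
python3 plan.py .57 .373 .16 -74.3 .8|tee p.txt|sed -n '1p;2p;8p;13p;14p;20p;26p;27p;30p;33p;36p;39p;40p'
```

```text
pos [ 0.5357 -0.3732  0.1307] yaw -172.01 d [0.0343 0.7462 0.0293] dyaw 1.705 n 38
{"x":-0.14,"y":-0.03,"z":-0.77,"twist":-0.45},
{"x":-0.34,"y":-0.05,"z":-0.71,"twist":-0.45},
{"x":-0.49,"y":-0.06,"z":-0.61,"twist":-0.45},
--
{"x":-0.63,"y":-0.08,"z":-0.46,"twist":-0.45},
{"x":-0.73,"y":-0.09,"z":-0.27,"twist":-0.45},
--
{"x":-0.76,"y":-0.1,"z":-0.17,"twist":-0.45},
{"x":-0.78,"y":-0.1,"z":-0.07,"twist":-0.45},
{"x":-0.78,"y":-0.1,"z":0.04,"twist":-0.45},
{"x":-0.77,"y":-0.1,"z":0.14,"twist":-0.45},
--
```

Emit:
send_rows:
  motion:
    - {"x": -0.1, "y": -0.05, "z": -0.5, "twist": -0.4, "fingers": 0.9}
    - {"x": -0.17, "y": -0.05, "z": -0.77, "twist": -0.45, "fingers": 0.9}
    - {"x": -0.2, "y": -0.05, "z": -0.76, "twist": -0.45, "fingers": 0.9}
    - {"x": -0.24, "y": -0.05, "z": -0.75, "twist": -0.45, "fingers": 0.9}
    - {"x": -0.27, "y": -0.05, "z": -0.74, "twist": -0.45, "fingers": 0.9}
    - {"x": -0.3, "y": -0.05, "z": -0.72, "twist": -0.45, "fingers": 0.9}
    - {"x": -0.34, "y": -0.05, "z": -0.71, "twist": -0.45, "fingers": 0.9}
    - {"x": -0.37, "y": -0.05, "z": -0.69, "twist": -0.45, "fingers": 0.9}
    - {"x": -0.4, "y": -0.05, "z": -0.67, "twist": -0.45, "fingers": 0.9}
    - {"x": -0.43, "y": -0.05, "z": -0.65, "twist": -0.45, "fingers": 0.9}
    - {"x": -0.46, "y": -0.06, "z": -0.63, "twist": -0.45, "fingers": 0.9}
    - {"x": -0.49, "y": -0.06, "z": -0.6, "twist": -0.45, "fingers": 0.9}

```text
clock: 38.6
tool_pos: [0.5399, -0.1235, 0.1446]
eef_rot: [-1.638, -0.067, -2.417]
wrist_force: [1.0, 0.5, 0.5]
gripper_width: 0.902
```

```bash
python3 plan.py .57 .373 .16 -74.3 .8|tee p.txt|sed -n '1,14p'
```

```text
pos [ 0.5399 -0.1235  0.1446] yaw -138.46 d [0.0301 0.4965 0.0154] dyaw 1.12 n 25
{"x":-0.56,"y":-0.02,"z":-0.57,"twist":-0.45},
{"x":-0.58,"y":-0.03,"z":-0.54,"twist":-0.45},
{"x":-0.61,"y":-0.03,"z":-0.51,"twist":-0.45},
{"x":-0.63,"y":-0.03,"z":-0.49,"twist":-0.45},
{"x":-0.65,"y":-0.04,"z":-0.46,"twist":-0.45},
{"x":-0.67,"y":-0.04,"z":-0.43,"twist":-0.45},
{"x":-0.69,"y":-0.04,"z":-0.4,"twist":-0.45},
{"x":-0.71,"y":-0.05,"z":-0.37,"twist":-0.45},
{"x":-0.72,"y":-0.05,"z":-0.33,"twist":-0.45},
{"x":-0.74,"y":-0.05,"z":-0.3,"twist":-0.45},
{"x":-0.75,"y":-0.06,"z":-0.27,"twist":-0.45},
{"x":-0.76,"y":-0.06,"z":-0.23,"twist":-0.45},
--
```

Emit:
send_rows:
  motion:
    - {"x": -0.56, "y": -0.02, "z": -0.57, "twist": -0.45, "fingers": 0.9}
    - {"x": -0.58, "y": -0.03, "z": -0.54, "twist": -0.45, "fingers": 0.9}
    - {"x": -0.6, "y": -0.03, "z": -0.5, "twist": -0.45, "fingers": 0.9}
    - {"x": -0.63, "y": -0.03, "z": -0.49, "twist": -0.45, "fingers": 0.9}
    - {"x": -0.65, "y": -0.04, "z": -0.46, "twist": -0.45, "fingers": 0.9}
    - {"x": -0.67, "y": -0.04, "z": -0.43, "twist": -0.45, "fingers": 0.9}
    - {"x": -0.7, "y": -0.04, "z": -0.4, "twist": -0.45, "fingers": 0.9}
    - {"x": -0.7, "y": -0.05, "z": -0.37, "twist": -0.45, "fingers": 0.9}
    - {"x": -0.72, "y": -0.05, "z": -0.33, "twist": -0.45, "fingers": 0.9}
    - {"x": -0.74, "y": -0.05, "z": -0.3, "twist": -0.45, "fingers": 0.9}
    - {"x": -0.75, "y": -0.06, "z": -0.27, "twist": -0.45, "fingers": 0.9}
    - {"x": -0.76, "y": -0.06, "z": -0.23, "twist": -0.45, "fingers": 0.9}

```text
clock: 39.8
tool_pos: [0.5493, 0.1363, 0.1589]
eef_rot: [-1.664, -0.018, -1.83]
wrist_force: [0.5, 1.1, -0.6]
gripper_width: 0.897
```

```bash
python3 plan.py .57 .373 .16 -74.3 .8|tee p.txt|sed -n '1,14p'; python3 -c "
from h import *
s=observe();print(s['q'],Ro.from_euler('xyz',s['eef_rot']).as_matrix()[:,1])"
```

```text
pos [0.5493 0.1363 0.1589] yaw -104.83 d [0.0207 0.2367 0.0011] dyaw 0.533 n 12
{"x":-0.78,"y":-0.01,"z":-0.14,"twist":-0.44},
{"x":-0.79,"y":-0.01,"z":-0.1,"twist":-0.44},
{"x":-0.79,"y":-0.01,"z":-0.07,"twist":-0.44},
{"x":-0.79,"y":-0.02,"z":-0.03,"twist":-0.44},
{"x":-0.79,"y":-0.02,"z":0.0,"twist":-0.44},
{"x":-0.79,"y":-0.02,"z":0.04,"twist":-0.44},
{"x":-0.79,"y":-0.03,"z":0.07,"twist":-0.44},
{"x":-0.78,"y":-0.03,"z":0.11,"twist":-0.44},
{"x":-0.78,"y":-0.03,"z":0.14,"twist":-0.44},
{"x":-0.77,"y":-0.03,"z":0.18,"twist":-0.44},
{"x":-0.76,"y":-0.04,"z":0.21,"twist":-0.44},
{"x":-0.75,"y":-0.04,"z":0.24,"twist":-0.44},
--
[ 0.24427921  0.39376847 -0.68873681  1.58059369  0.20798369  1.34199358
 -0.73249525] [-0.09472801  0.00603829 -0.99548488]
```

Emit:
send_rows:
  motion:
    - {"x": -0.6, "y": 0, "z": -0.12, "twist": -0.4, "fingers": 0.9}
    - {"x": -0.6, "y": 0, "z": -0.1, "twist": -0.4, "fingers": 0.9}
    - {"x": -0.6, "y": 0, "z": -0.06, "twist": -0.4, "fingers": 0.9}
    - {"x": -0.6, "y": 0, "z": -0.02, "twist": -0.4, "fingers": 0.9}
    - {"x": -0.6, "y": 0, "z": 0, "twist": -0.4, "fingers": 0.9}
    - {"x": -0.6, "y": 0, "z": 0.03, "twist": -0.4, "fingers": 0.9}
    - {"x": -0.6, "y": 0, "z": 0.06, "twist": -0.4, "fingers": 0.9}
    - {"x": -0.6, "y": 0, "z": 0.1, "twist": -0.4, "fingers": 0.9}
    - {"x": -0.6, "y": 0, "z": 0.12, "twist": -0.4, "fingers": 0.9}
    - {"x": -0.6, "y": 0, "z": 0.15, "twist": -0.4, "fingers": 0.9}
    - {"x": -0.6, "y": 0, "z": 0.16, "twist": -0.4, "fingers": 0.9}
    - {"x": -0.6, "y": 0, "z": 0.18, "twist": -0.3, "fingers": 0.9}

```text
clock: 41.0
tool_pos: [0.5668, 0.3345, 0.1579]
eef_rot: [-1.662, 0.029, -1.32]
wrist_force: [-0.4, -0.1, 0.4]
gripper_width: 0.903
```

```bash
python3 plan.py .57 .373 .14 -74.3 .6|tee p.txt|sed -n '1,14p'; python3 -c "
from h import *
s=observe();print(s['q'],Ro.from_euler('xyz',s['eef_rot']).as_matrix()[:,1])"
```

```text
pos [0.5668 0.3345 0.1579] yaw -75.62 d [ 0.0032  0.0385 -0.0179] dyaw 0.023 n 3
{"x":-0.48,"y":0.24,"z":0.19,"twist":-0.08},
{"x":-0.48,"y":0.24,"z":0.19,"twist":-0.08},
{"x":-0.48,"y":0.24,"z":0.2,"twist":-0.08},
[-0.06050038  0.62194306 -0.7812496   1.31877043  0.35693478  1.43206304
 -0.56495066] [-0.09513649  0.00580283 -0.99544732]
```

Emit:
send_rows:
  motion:
    - {"x": -0.4, "y": 0.2, "z": 0.17, "twist": -0.08, "fingers": 1}
    - {"x": -0.4, "y": 0.2, "z": 0.17, "twist": -0.08, "fingers": 1}
    - {"x": -0.4, "y": 0.2, "z": 0.17, "twist": -0.08, "fingers": 1}
    - {"x": -0.15, "y": 0.1, "z": 0.05, "twist": 0, "fingers": 1}
    - {"x": 0, "y": 0, "z": 0, "twist": 0, "fingers": 1}

```text
clock: 41.5
tool_pos: [0.569, 0.3767, 0.1376]
eef_rot: [-1.662, 0.033, -1.29]
wrist_force: [0.4, 0.1, 0.3]
gripper_width: 1.002
```

```bash
python3 plan.py .569 .3735 .07 -74.3 .6; python3 - <<'E'
from h import *
s=observe()
im=capture("wrist");cv2.imwrite(f"pics/wrist17.png",im[:,:,::-1])
C=cam("wrist",s);hs=masks(im);H,S,V=hs[...,0].astype(int),hs[...,1],hs[...,2]
m=(H>15)&(H<32)&(S>50)&(V>110); m[245:]=0
g=cv2.resize(im[100:260,120:420],None,fx=2.6,fy=2.6);cv2.imwrite("pics/w17z.png",g[:,:,::-1])
im=capture("top");cv2.imwrite("pics/top17.png",im[:,:,::-1]);C=cam("top");hs=masks(im);H,S,V=hs[...,0].astype(int),hs[...,1],hs[...,2]
E
```

```text
pos [0.569  0.3767 0.1376] yaw -73.92 d [ 0.     -0.0032 -0.0676] dyaw -0.007 n 5
{"x":0.04,"y":0.54,"z":0.04,"twist":0.01},
{"x":0.04,"y":0.54,"z":0.04,"twist":0.01},
{"x":0.04,"y":0.54,"z":0.04,"twist":0.01},
{"x":0.04,"y":0.54,"z":0.04,"twist":0.01},
{"x":0.04,"y":0.54,"z":0.04,"twist":0.01},
```

View pics/wrist17.png

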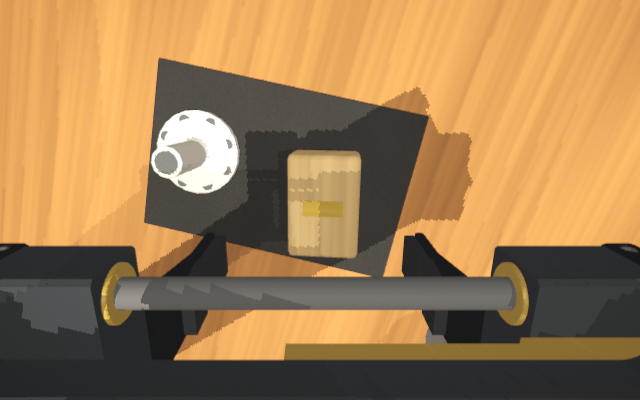

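```bash
python3 - <<'E'
from h import *
s=observe();C=cam("wrist",s)
p=ray(C,[(288,156),(361,156),(359,258),(288,256)],.054)*1000
print(p.round(1),p.mean(0),np.degrees(np.arctan2(*(p[0]-p[3])[::-1]))-90,np.degrees(np.arctan2(*(p[1]-p[2])[::-1]))-90)
print(s['tool_pos'])
E
```

```text
[[533.2 401.3]
 [583.6 416.7]
 [606.5 341.6]
 [553.8 325.6]] [569.26820027 371.28192932] 15.184994647863775 16.96628722471587
[0.56942625 0.37589848 0.13818723]
```

Emit:
send_rows:
  motion:
    - {"x": 0.04, "y": 0.5, "z": 0.04, "twist": 0.02, "fingers": 1}
    - {"x": 0.04, "y": 0.6, "z": 0.04, "twist": 0, "fingers": 1}
    - {"x": 0.04, "y": 0.6, "z": 0.04, "twist": 0, "fingers": 1}
    - {"x": 0.02, "y": 0.6, "z": 0.04, "twist": 0, "fingers": 1}
    - {"x": 0, "y": 0.4, "z": 0.02, "twist": 0, "fingers": 1}
    - {"x": 0, "y": 0, "z": 0, "twist": 0, "fingers": 1}

```text
clock: 42.2
tool_pos: [0.5688, 0.3707, 0.0634]
eef_rot: [-1.663, 0.03, -1.297]
wrist_force: [0.2, -0.2, -0.7]
gripper_width: 1.001
```

```bash
python3 plan.py .569 .3735 .034 -74.3 .6
```

```text
pos [0.5688 0.3707 0.0634] yaw -74.29 d [ 0.0002  0.0028 -0.0294] dyaw -0.0 n 2
{"x":-0.04,"y":0.59,"z":0.07,"twist":0.0},
{"x":-0.04,"y":0.59,"z":0.07,"twist":0.0},
```

Emit:
send_rows:
  motion:
    - {"x": -0.04, "y": 0.4, "z": 0.05, "twist": 0, "fingers": 1}
    - {"x": -0.04, "y": 0.4, "z": 0.05, "twist": 0, "fingers": 1}
    - {"x": -0.02, "y": 0.3, "z": 0.04, "twist": 0, "fingers": 1}
    - {"x": 0, "y": 0, "z": 0, "twist": 0, "fingers": 1}

```text
clock: 42.6
tool_pos: [0.5689, 0.3749, 0.0337]
eef_rot: [-1.662, 0.03, -1.296]
wrist_force: [-0.4, -0.5, -0.2]
gripper_width: 1.002
```

```bash
python3 plan.py .569 .3735 .034 -74.3 .6; python3 - <<'E'
from h import *
im=capture("wrist");cv2.imwrite(f"pics/wrist18.png",im[:,:,::-1])
E
```

```text
pos [0.5689 0.3749 0.0337] yaw -74.28 d [ 0.0001 -0.0014  0.0003] dyaw -0.0 n 1
{"x":0.06,"y":-0.01,"z":-0.01,"twist":0.0},
```

View pics/wrist18.png

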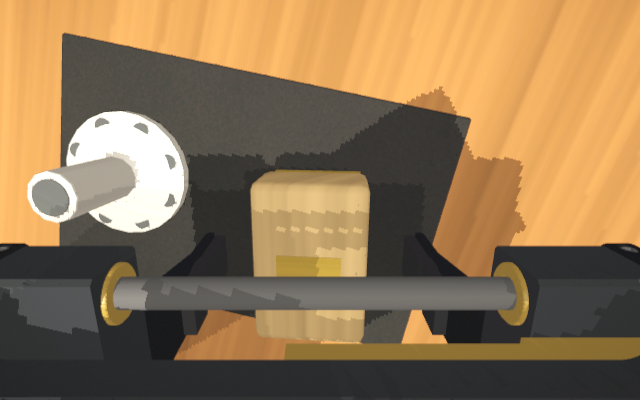

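The brush is between the jaws and I'm closing fully. The left carriage stays clear of the basket's hub.

Emit:
send_rows:
  motion:
    - {"x": 0.05, "y": 0, "z": 0, "twist": 0, "fingers": 0}
    - {"x": 0, "y": 0, "z": 0, "twist": 0, "fingers": 0}
    - {"x": 0, "y": 0, "z": 0, "twist": 0, "fingers": 0}
    - {"x": 0, "y": 0, "z": 0, "twist": 0, "fingers": 0}
    - {"x": 0, "y": 0, "z": 0, "twist": 0, "fingers": 0}
    - {"x": 0, "y": 0, "z": 0, "twist": 0, "fingers": 0}
    - {"x": 0, "y": 0, "z": 0, "twist": 0, "fingers": 0}
    - {"x": 0, "y": 0, "z": 0, "twist": 0, "fingers": 0}
    - {"x": 0, "y": 0, "z": 0, "twist": 0, "fingers": 0}

```text
clock: 43.55
tool_pos: [0.5701, 0.3745, 0.0363]
eef_rot: [-1.66, 0.032, -1.296]
wrist_force: [0.6, -0.2, 0.5]
gripper_width: 0.622
```

Emit:
send_rows:
  motion:
    - {"x": 0, "y": -0.3, "z": 0, "twist": 0, "fingers": 0}
    - {"x": 0, "y": -0.6, "z": 0, "twist": 0, "fingers": 0}
    - {"x": 0, "y": -0.8, "z": 0, "twist": 0, "fingers": 0}
    - {"x": 0, "y": -0.8, "z": 0, "twist": 0, "fingers": 0}
    - {"x": 0, "y": -0.8, "z": 0, "twist": 0, "fingers": 0}
    - {"x": 0, "y": -0.5, "z": 0, "twist": 0, "fingers": 0}
    - {"x": 0, "y": 0, "z": 0, "twist": 0, "fingers": 0}

```text
clock: 44.25
tool_pos: [0.5799, 0.3739, 0.1395]
eef_rot: [-1.658, 0.032, -1.296]
wrist_force: [-0.0, -0.2, -1.1]
gripper_width: 0.611
```

```bash
python3 plan.py .591 -.0505 .12 -74.3 .7|sed -n '1,3p'; python3 - <<'E'
from h import *
im=capture("wrist");cv2.imwrite(f"pics/wrist19.png",im[:,:,::-1])
E
```

```text
pos [0.5799 0.3739 0.1395] yaw -74.27 d [ 0.0111 -0.4244 -0.0195] dyaw -0.0 n 25
{"x":0.66,"y":0.02,"z":-0.17,"twist":0.0},
{"x":0.66,"y":0.02,"z":-0.17,"twist":0.0},
```

View pics/wrist19.png

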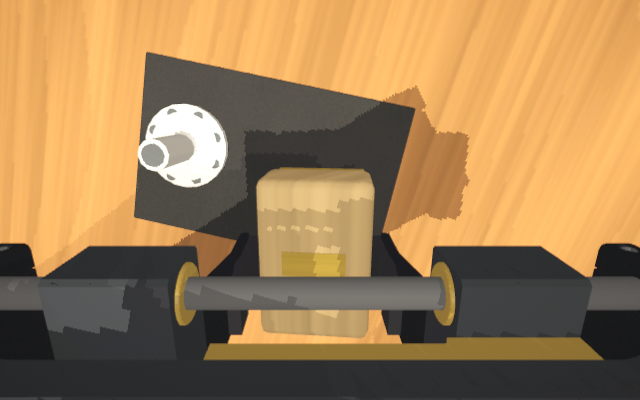

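Emit:
send_rows:
  motion:
    - {"x": 0.3, "y": 0, "z": -0.45, "twist": 0, "fingers": 0}
    - {"x": 0.6, "y": 0, "z": -0.5, "twist": 0, "fingers": 0}
    - {"x": 0.65, "y": 0, "z": -0.5, "twist": 0, "fingers": 0}
    - {"x": 0.65, "y": 0, "z": -0.4, "twist": 0, "fingers": 0}
    - {"x": 0.65, "y": 0, "z": -0.2, "twist": 0, "fingers": 0}
    - {"x": 0.65, "y": 0, "z": -0.2, "twist": 0, "fingers": 0}
    - {"x": 0.65, "y": 0, "z": -0.15, "twist": 0, "fingers": 0}
    - {"x": 0.65, "y": 0, "z": -0.15, "twist": 0, "fingers": 0}
    - {"x": 0.65, "y": 0, "z": -0.15, "twist": 0, "fingers": 0}
    - {"x": 0.65, "y": 0, "z": -0.1, "twist": 0, "fingers": 0}
    - {"x": 0.65, "y": 0, "z": -0.1, "twist": 0, "fingers": 0}
    - {"x": 0.65, "y": 0, "z": -0.1, "twist": 0, "fingers": 0}

```text
clock: 45.5
tool_pos: [0.5498, 0.1667, 0.1276]
eef_rot: [-1.676, 0.031, -1.29]
wrist_force: [-0.1, -0.0, -2.4]
gripper_width: 0.618
```

```bash
python3 plan.py .592 -.0497 .12 -74.4 .7|sed -n '1,3p'
```

```text
pos [0.5498 0.1667 0.1276] yaw -73.92 d [ 0.0422 -0.2164 -0.0076] dyaw -0.008 n 13
{"x":0.68,"y":0.01,"z":-0.06,"twist":0.01},
{"x":0.68,"y":0.01,"z":-0.06,"twist":0.01},
```

Emit:
send_rows:
  motion:
    - {"x": 0.65, "y": -0.03, "z": -0.06, "twist": 0, "fingers": 0}
    - {"x": 0.65, "y": -0.03, "z": -0.06, "twist": 0, "fingers": 0}
    - {"x": 0.65, "y": -0.03, "z": -0.06, "twist": 0, "fingers": 0}
    - {"x": 0.65, "y": -0.03, "z": -0.06, "twist": 0.02, "fingers": 0}
    - {"x": 0.65, "y": -0.03, "z": -0.06, "twist": 0.02, "fingers": 0}
    - {"x": 0.65, "y": -0.03, "z": -0.06, "twist": 0.02, "fingers": 0}
    - {"x": 0.65, "y": -0.03, "z": -0.06, "twist": 0.02, "fingers": 0}
    - {"x": 0.65, "y": 0, "z": -0.06, "twist": 0, "fingers": 0}
    - {"x": 0.65, "y": 0, "z": -0.06, "twist": 0, "fingers": 0}
    - {"x": 0.6, "y": 0, "z": -0.06, "twist": 0, "fingers": 0}
    - {"x": 0.5, "y": 0, "z": -0.05, "twist": 0, "fingers": 0}
    - {"x": 0.3, "y": 0, "z": -0.03, "twist": 0, "fingers": 0}

```text
clock: 46.7
tool_pos: [0.5849, -0.0295, 0.1269]
eef_rot: [-1.679, 0.03, -1.301]
wrist_force: [-0.6, -0.6, -1.6]
gripper_width: 0.621
```

```bash
python3 plan.py .592 -.0497 .065 -74.4 .6
```

```text
pos [ 0.5849 -0.0295  0.1269] yaw -74.54 d [ 0.0071 -0.0202 -0.0619] dyaw 0.003 n 5
{"x":0.19,"y":0.49,"z":0.06,"twist":-0.01},
{"x":0.19,"y":0.49,"z":0.06,"twist":-0.01},
{"x":0.19,"y":0.49,"z":0.06,"twist":-0.01},
{"x":0.19,"y":0.49,"z":0.06,"twist":-0.01},
{"x":0.19,"y":0.49,"z":0.06,"twist":-0.01},
```

Emit:
send_rows:
  motion:
    - {"x": 0.2, "y": 0.4, "z": 0.05, "twist": 0, "fingers": 0}
    - {"x": 0.2, "y": 0.5, "z": 0.06, "twist": 0, "fingers": 0}
    - {"x": 0.2, "y": 0.5, "z": 0.06, "twist": 0, "fingers": 0}
    - {"x": 0.15, "y": 0.5, "z": 0.06, "twist": 0, "fingers": 0}
    - {"x": 0.05, "y": 0.3, "z": 0.03, "twist": 0, "fingers": 0}
    - {"x": 0, "y": 0, "z": 0, "twist": 0, "fingers": 0}

```text
clock: 47.3
tool_pos: [0.5897, -0.0475, 0.0642]
eef_rot: [-1.681, 0.032, -1.3]
wrist_force: [-0.8, -0.5, -2.1]
gripper_width: 0.617
```

```bash
python3 plan.py .592 -.0497 .045 -74.4 .6
```

```text
pos [ 0.5897 -0.0475  0.0642] yaw -74.46 d [ 0.0023 -0.0022 -0.0192] dyaw 0.001 n 2
{"x":0.07,"y":0.38,"z":0.07,"twist":-0.01},
{"x":0.07,"y":0.38,"z":0.07,"twist":-0.01},
```

Emit:
send_rows:
  motion:
    - {"x": 0.07, "y": 0.3, "z": 0.08, "twist": 0, "fingers": 0}
    - {"x": 0.07, "y": 0.3, "z": 0.07, "twist": 0, "fingers": 0}
    - {"x": 0, "y": 0.08, "z": 0, "twist": 0, "fingers": 0}
    - {"x": 0, "y": 0, "z": 0, "twist": 0, "fingers": 0}

```text
clock: 47.7
tool_pos: [0.5929, -0.049, 0.0457]
eef_rot: [-1.68, 0.032, -1.298]
wrist_force: [0.3, -0.7, -0.5]
gripper_width: 0.615
```

```bash
python3 plan.py .592 -.0497 .041 -74.4 .6
```

```text
pos [ 0.5929 -0.049   0.0457] yaw -74.39 d [-0.0009 -0.0007 -0.0047] dyaw -0.0 n 1
{"x":0.03,"y":0.19,"z":-0.02,"twist":0.0},
```

Emit:
send_rows:
  motion:
    - {"x": 0.02, "y": 0.1, "z": -0.02, "twist": 0, "fingers": 0}
    - {"x": 0, "y": 0, "z": 0, "twist": 0, "fingers": 0}

```text
clock: 47.9
tool_pos: [0.5925, -0.0495, 0.0435]
eef_rot: [-1.68, 0.032, -1.298]
wrist_force: [0.2, 0.3, -1.4]
gripper_width: 0.616
```

Emit:
send_rows:
  motion:
    - {"x": 0.02, "y": 0.08, "z": -0.02, "twist": 0, "fingers": 0}
    - {"x": 0, "y": 0, "z": 0, "twist": 0, "fingers": 0}

```text
clock: 48.1
tool_pos: [0.5921, -0.0502, 0.0418]
eef_rot: [-1.679, 0.032, -1.298]
wrist_force: [-0.3, 0.6, -1.8]
gripper_width: 0.617
```

Emit:
send_rows:
  motion:
    - {"x": 0, "y": 0.06, "z": 0, "twist": 0, "fingers": 0}
    - {"x": 0, "y": 0, "z": 0, "twist": 0, "fingers": 0}

```text
clock: 48.3
tool_pos: [0.5923, -0.0501, 0.0408]
eef_rot: [-1.678, 0.031, -1.298]
wrist_force: [0.5, 0.1, -2.0]
gripper_width: 0.622
```

Emit:
send_rows:
  motion:
    - {"x": 0, "y": 0.06, "z": 0, "twist": 0, "fingers": 0}
    - {"x": 0, "y": 0, "z": 0, "twist": 0, "fingers": 0}

```text
clock: 48.5
tool_pos: [0.5925, -0.0501, 0.0409]
eef_rot: [-1.678, 0.03, -1.298]
wrist_force: [-0.4, 0.1, -3.0]
gripper_width: 0.617
```

Emit:
send_rows:
  motion:
    - {"x": 0, "y": 0.05, "z": 0, "twist": 0, "fingers": 0}
    - {"x": 0, "y": 0, "z": 0, "twist": 0, "fingers": 0.65}
    - {"x": 0, "y": 0, "z": 0, "twist": 0, "fingers": 0.75}
    - {"x": 0, "y": 0, "z": 0, "twist": 0, "fingers": 0.9}
    - {"x": 0, "y": 0, "z": 0, "twist": 0, "fingers": 1}
    - {"x": 0, "y": 0, "z": 0, "twist": 0, "fingers": 1}
    - {"x": 0, "y": 0, "z": 0, "twist": 0, "fingers": 1}

```text
clock: 49.2
tool_pos: [0.5928, -0.0502, 0.0401]
eef_rot: [-1.677, 0.03, -1.298]
wrist_force: [-0.4, -0.1, -0.2]
gripper_width: 0.975
```

Emit:
send_rows:
  motion:
    - {"x": 0, "y": -0.3, "z": 0, "twist": 0, "fingers": 1}
    - {"x": 0, "y": -0.7, "z": 0, "twist": 0, "fingers": 1}
    - {"x": 0, "y": -0.8, "z": 0, "twist": 0, "fingers": 1}
    - {"x": 0, "y": -0.8, "z": 0, "twist": 0, "fingers": 1}
    - {"x": 0, "y": -0.8, "z": 0, "twist": 0, "fingers": 1}
    - {"x": 0, "y": 0, "z": 0, "twist": 0, "fingers": 1}

```text
clock: 49.8
tool_pos: [0.6025, -0.0498, 0.1297]
eef_rot: [-1.677, 0.031, -1.298]
wrist_force: [0.8, -0.0, -0.3]
gripper_width: 1.002
```

```bash
python3 - <<'E'
from h import *
s=observe();print(s['tool_pos'],s['eef_rot'],s['q'])
im=capture("wrist");cv2.imwrite(f"pics/wrist20.png",im[:,:,::-1]);np.save("w20.npy",np.r_[s['tool_pos'],s['eef_rot']])
E
python3 plan.py .46 .36 .16 -74.3 .7|sed -n '1,3p'
```

```text
[ 0.60249335 -0.04981624  0.12974962] [-1.67679346  0.03074202 -1.29779532] [ 0.52228229  0.52792331 -0.70619378  1.48443835  0.32470302  1.36587219
  0.05661365]
pos [ 0.6017 -0.0499  0.1282] yaw -74.36 d [-0.1417  0.4099  0.0318] dyaw 0.001 n 25
{"x":-0.69,"y":-0.02,"z":-0.04,"twist":-0.0},
{"x":-0.69,"y":-0.02,"z":-0.04,"twist":-0.0},
```

View pics/wrist20.png

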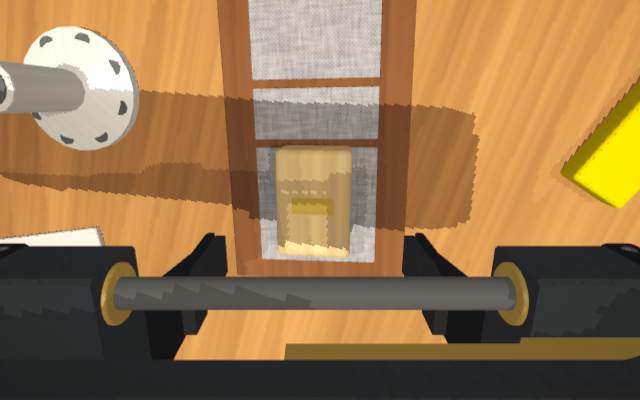

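The brush stands upright on its felt at (314,202). Now the basket.

Emit:
send_rows:
  motion:
    - {"x": -0.4, "y": -0.03, "z": -0.04, "twist": 0, "fingers": 0.9}
    - {"x": -0.7, "y": -0.03, "z": -0.04, "twist": 0, "fingers": 0.9}
    - {"x": -0.7, "y": -0.03, "z": -0.04, "twist": 0, "fingers": 0.9}
    - {"x": -0.7, "y": -0.03, "z": -0.04, "twist": 0, "fingers": 0.9}
    - {"x": -0.7, "y": -0.03, "z": -0.04, "twist": 0, "fingers": 0.9}
    - {"x": -0.7, "y": -0.03, "z": -0.04, "twist": 0, "fingers": 0.9}
    - {"x": -0.7, "y": -0.03, "z": -0.04, "twist": 0, "fingers": 0.9}
    - {"x": -0.7, "y": -0.03, "z": -0.04, "twist": 0, "fingers": 0.9}
    - {"x": -0.7, "y": -0.03, "z": -0.04, "twist": 0, "fingers": 0.9}
    - {"x": -0.7, "y": -0.03, "z": -0.04, "twist": 0, "fingers": 0.9}
    - {"x": -0.7, "y": -0.03, "z": -0.04, "twist": 0, "fingers": 0.9}
    - {"x": -0.7, "y": -0.03, "z": -0.04, "twist": 0, "fingers": 0.9}

```text
clock: 51.05
tool_pos: [0.5274, 0.1595, 0.1436]
eef_rot: [-1.683, 0.033, -1.295]
wrist_force: [0.4, 0.8, 0.2]
gripper_width: 0.902
```

```bash
python3 plan.py .452 .374 .15 -74.3 .7|sed -n '1,3p'
```

```text
pos [0.5274 0.1595 0.1436] yaw -74.2 d [-0.0754  0.2145  0.0064] dyaw -0.002 n 13
{"x":-0.7,"y":0.01,"z":-0.04,"twist":0.0},
{"x":-0.7,"y":0.01,"z":-0.04,"twist":0.0},
```

Emit:
send_rows:
  motion:
    - {"x": -0.7, "y": 0, "z": -0.04, "twist": 0, "fingers": 0.9}
    - {"x": -0.7, "y": 0, "z": -0.04, "twist": 0, "fingers": 0.9}
    - {"x": -0.7, "y": 0, "z": -0.04, "twist": 0, "fingers": 0.9}
    - {"x": -0.7, "y": 0, "z": -0.04, "twist": 0, "fingers": 0.9}
    - {"x": -0.7, "y": 0, "z": -0.04, "twist": 0, "fingers": 0.9}
    - {"x": -0.7, "y": 0, "z": -0.04, "twist": 0, "fingers": 0.9}
    - {"x": -0.7, "y": 0, "z": -0.04, "twist": 0, "fingers": 0.9}
    - {"x": -0.7, "y": 0, "z": -0.04, "twist": 0, "fingers": 0.9}
    - {"x": -0.7, "y": 0, "z": -0.04, "twist": 0, "fingers": 0.9}
    - {"x": -0.7, "y": 0, "z": -0.04, "twist": 0, "fingers": 0.9}
    - {"x": -0.6, "y": 0, "z": -0.04, "twist": 0, "fingers": 0.9}
    - {"x": -0.3, "y": 0, "z": 0, "twist": 0, "fingers": 0.9}

```text
clock: 52.25
tool_pos: [0.4509, 0.3655, 0.1536]
eef_rot: [-1.682, 0.033, -1.288]
wrist_force: [0.3, 0.4, 0.3]
gripper_width: 0.898
```

```bash
python3 plan.py .452 .374 .11 -74.3 .7; python3 - <<'E'
from h import *
s=observe();print(s['q'])
im=capture("wrist");cv2.imwrite(f"pics/wrist21.png",im[:,:,::-1]);np.save("w21.npy",np.r_[s['tool_pos'],s['eef_rot']])
im=capture("top");cv2.imwrite("pics/top21.png",im[:,:,::-1])
C=cam("top");hs=masks(im);H,S,V=hs[...,0].astype(int),hs[...,1],hs[...,2]
print("brush",rect(C,big((H>=17)&(H<=32)&(S>70)&(V>150),(315,160,365,215)),.058),"start: 591.8,-52.6, 15.8")
E
```

```text
pos [0.4509 0.3655 0.1536] yaw -73.82 d [ 0.0011  0.0085 -0.0436] dyaw -0.008 n 3
{"x":-0.09,"y":0.58,"z":0.11,"twist":0.03},
{"x":-0.09,"y":0.58,"z":0.11,"twist":0.03},
{"x":-0.09,"y":0.58,"z":0.11,"twist":0.03},
[-0.05448153  0.48788121 -0.8720072   1.54128952  0.28424238  1.35722455
 -0.66696075]
brush (array([595. , -51.9]), array([52.3, 78.5]), 15.8) start: 591.8,-52.6, 15.8
```

View pics/wrist21.png

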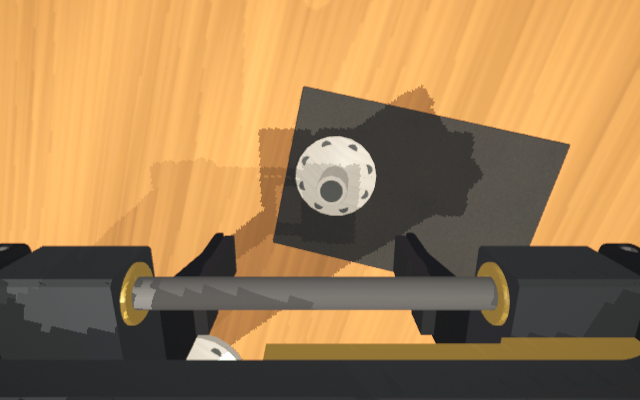

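View pics/top21.png

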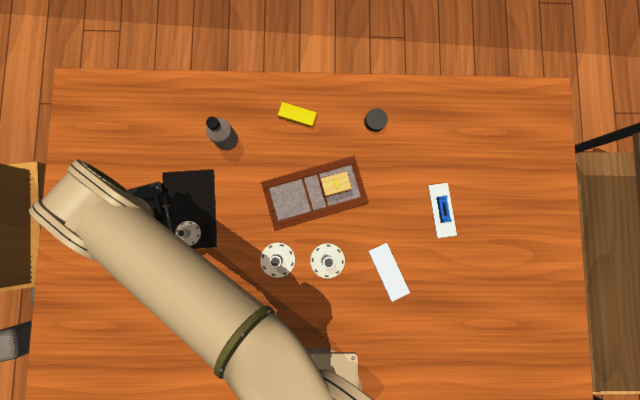

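The brush is back within about 3 mm of its start, with the yaw unchanged at 15.8°. The basket's hub top is at (331,190) in the wrist view.

```bash
python3 - <<'E'
from h import *
w=np.load("w21.npy");C=cam("wrist",dict(tool_pos=w[:3],eef_rot=w[3:]))
print(ray(C,(331,190.5),.064),ray(C,(336,176),.010))
E
python3 plan.py .452 .373 .075 -74.3 .6
```

```text
[[0.45032461 0.37391764]] [[0.45106611 0.37466097]]
pos [0.4512 0.365  0.1535] yaw -73.8 d [ 0.0008  0.008  -0.0785] dyaw -0.009 n 6
{"x":-0.03,"y":0.52,"z":0.08,"twist":0.01},
{"x":-0.03,"y":0.52,"z":0.08,"twist":0.01},
{"x":-0.03,"y":0.52,"z":0.08,"twist":0.01},
{"x":-0.03,"y":0.52,"z":0.08,"twist":0.01},
{"x":-0.03,"y":0.52,"z":0.08,"twist":0.01},
{"x":-0.03,"y":0.52,"z":0.08,"twist":0.01},
```

Emit:
send_rows:
  motion:
    - {"x": -0.06, "y": 0.4, "z": 0.07, "twist": 0.02, "fingers": 0.7}
    - {"x": -0.06, "y": 0.5, "z": 0.07, "twist": 0.02, "fingers": 0.7}
    - {"x": -0.04, "y": 0.5, "z": 0.07, "twist": 0.02, "fingers": 0.7}
    - {"x": -0.04, "y": 0.5, "z": 0.07, "twist": 0.02, "fingers": 0.7}
    - {"x": -0.04, "y": 0.5, "z": 0.07, "twist": 0, "fingers": 0.7}
    - {"x": 0, "y": 0.4, "z": 0.07, "twist": 0, "fingers": 0.7}
    - {"x": 0, "y": 0, "z": 0, "twist": 0, "fingers": 0.7}

```text
clock: 53.05
tool_pos: [0.453, 0.3701, 0.0742]
eef_rot: [-1.685, 0.029, -1.302]
wrist_force: [0.5, -1.0, -0.3]
gripper_width: 0.706
```

```bash
python3 plan.py .451 .374 .047 -74.3 .6; python3 - <<'E'
from h import *
im=capture("wrist");cv2.imwrite(f"pics/wrist22.png",im[:,:,::-1])
E
```

```text
pos [0.453  0.3701 0.0742] yaw -74.59 d [-0.002   0.0039 -0.0272] dyaw 0.005 n 2
{"x":-0.07,"y":0.54,"z":0.04,"twist":-0.03},
{"x":-0.07,"y":0.54,"z":0.05,"twist":-0.03},
```

View pics/wrist22.png

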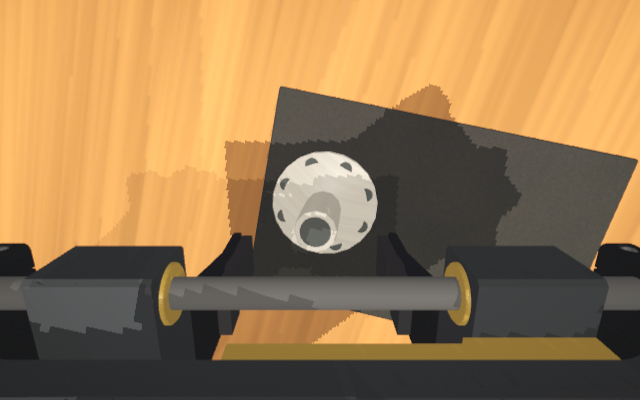

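Emit:
send_rows:
  motion:
    - {"x": -0.07, "y": 0.35, "z": 0.03, "twist": -0.02, "fingers": 0.7}
    - {"x": -0.07, "y": 0.35, "z": 0.03, "twist": -0.02, "fingers": 0.7}
    - {"x": 0, "y": 0.3, "z": 0.03, "twist": 0, "fingers": 0.7}
    - {"x": 0, "y": 0, "z": 0, "twist": 0, "fingers": 0.7}

```text
clock: 53.5
tool_pos: [0.4519, 0.3753, 0.049]
eef_rot: [-1.682, 0.031, -1.297]
wrist_force: [-0.6, 0.0, 0.7]
gripper_width: 0.697
```

```bash
python3 plan.py .451 .374 .047 -74.3 .6
```

```text
pos [0.4519 0.3753 0.049 ] yaw -74.34 d [-0.0009 -0.0013 -0.002 ] dyaw 0.001 n 1
{"x":0.04,"y":0.08,"z":-0.04,"twist":-0.01},
```

Emit:
send_rows:
  motion:
    - {"x": 0.04, "y": 0.05, "z": -0.02, "twist": 0, "fingers": 0.7}
    - {"x": 0, "y": 0, "z": 0, "twist": 0, "fingers": 0}
    - {"x": 0, "y": 0, "z": 0, "twist": 0, "fingers": 0}
    - {"x": 0, "y": 0, "z": 0, "twist": 0, "fingers": 0}
    - {"x": 0, "y": 0, "z": 0, "twist": 0, "fingers": 0}
    - {"x": 0, "y": 0, "z": 0, "twist": 0, "fingers": 0}
    - {"x": 0, "y": 0, "z": 0, "twist": 0, "fingers": 0}
    - {"x": 0, "y": 0, "z": 0, "twist": 0, "fingers": 0}
    - {"x": 0, "y": 0, "z": 0, "twist": 0, "fingers": 0}
    - {"x": 0, "y": 0, "z": 0, "twist": 0, "fingers": 0}
    - {"x": 0, "y": 0, "z": 0, "twist": 0, "fingers": 0}

```text
clock: 54.6
tool_pos: [0.4519, 0.3745, 0.0488]
eef_rot: [-1.681, 0.031, -1.298]
wrist_force: [-0.5, -0.5, 0.2]
gripper_width: 0.259
```

```bash
python3 - <<'E'
from h import *
s=observe();print(s['tool_pos'],s['eef_rot'],s['gripper_width'])
im=capture("wrist");cv2.imwrite(f"pics/wrist23.png",im[:,:,::-1])
E
```

```text
[0.45187152 0.37445074 0.04878689] [-1.68085129  0.03105828 -1.29752581] 0.25876725972723563
```

View pics/wrist23.png

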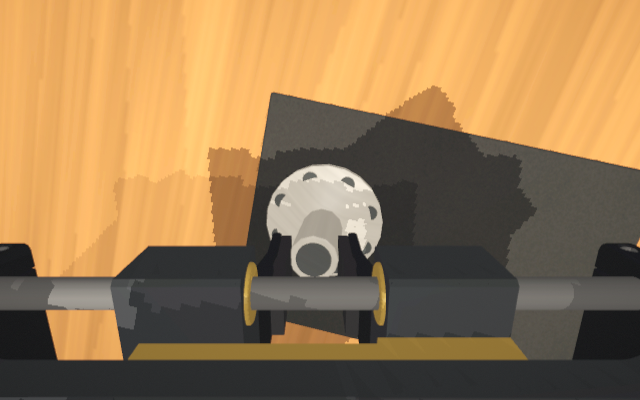

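Gripped. The disc centre is at column 325 and the hub top at 314, so the basket is still upright in the tilted gripper. I'll lift and check.

Emit:
send_rows:
  motion:
    - {"x": 0, "y": -0.3, "z": 0, "twist": 0, "fingers": 0}
    - {"x": 0, "y": -0.6, "z": 0, "twist": 0, "fingers": 0}
    - {"x": 0, "y": -0.8, "z": 0, "twist": 0, "fingers": 0}
    - {"x": 0, "y": -0.8, "z": 0, "twist": 0, "fingers": 0}
    - {"x": 0, "y": -0.8, "z": 0, "twist": 0, "fingers": 0}
    - {"x": 0, "y": -0.3, "z": 0, "twist": 0, "fingers": 0}
    - {"x": 0, "y": 0, "z": 0, "twist": 0, "fingers": 0}

```text
clock: 55.35
tool_pos: [0.4633, 0.3747, 0.1466]
eef_rot: [-1.679, 0.032, -1.297]
wrist_force: [-0.4, 0.1, -1.1]
gripper_width: 0.262
```

```bash
python3 plan.py .5586 .0715 .14 -74.3 .7 | sed -n '1,3p'; python3 - <<'E'
from h import *
s=observe();print(s['tool_pos'],s['eef_rot'],s['gripper_width'])
im=capture("wrist");cv2.imwrite(f"pics/wrist24.png",im[:,:,::-1])
E
```

```text
pos [0.4633 0.3747 0.1466] yaw -74.32 d [ 0.0953 -0.3032 -0.0066] dyaw 0.0 n 19
{"x":0.67,"y":-0.01,"z":0.02,"twist":-0.0},
{"x":0.67,"y":-0.01,"z":0.02,"twist":-0.0},
[0.46329767 0.3746691  0.14658487] [-1.6787642   0.03186958 -1.29721379] 0.2624799253932405
```

View pics/wrist24.png

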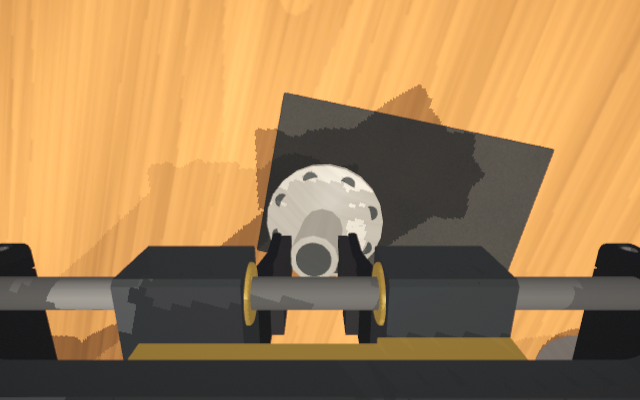

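Emit:
send_rows:
  motion:
    - {"x": 0.4, "y": 0, "z": 0.02, "twist": 0, "fingers": 0}
    - {"x": 0.67, "y": 0, "z": 0.02, "twist": 0, "fingers": 0}
    - {"x": 0.67, "y": 0, "z": 0.02, "twist": 0, "fingers": 0}
    - {"x": 0.67, "y": 0, "z": 0.02, "twist": 0, "fingers": 0}
    - {"x": 0.67, "y": 0, "z": 0.02, "twist": 0, "fingers": 0}
    - {"x": 0.67, "y": 0, "z": 0.02, "twist": 0, "fingers": 0}
    - {"x": 0.67, "y": 0, "z": 0.02, "twist": 0, "fingers": 0}
    - {"x": 0.67, "y": 0, "z": 0.02, "twist": 0, "fingers": 0}
    - {"x": 0.67, "y": 0, "z": 0.02, "twist": 0, "fingers": 0}
    - {"x": 0.67, "y": 0, "z": 0.02, "twist": 0, "fingers": 0}
    - {"x": 0.67, "y": 0, "z": 0.02, "twist": 0, "fingers": 0}
    - {"x": 0.67, "y": 0, "z": 0.02, "twist": 0, "fingers": 0}

```text
clock: 56.6
tool_pos: [0.5179, 0.1721, 0.1268]
eef_rot: [-1.698, 0.028, -1.296]
wrist_force: [0.7, 0.1, -1.4]
gripper_width: 0.261
```

```bash
python3 plan.py .5589 .0726 .12 -74.3 .7 | sed -n '1,3p'
```

```text
pos [0.5179 0.1721 0.1268] yaw -74.27 d [ 0.041  -0.0995 -0.0068] dyaw -0.001 n 7
{"x":0.61,"y":0.01,"z":0.07,"twist":0.0},
{"x":0.61,"y":0.01,"z":0.07,"twist":0.0},
```

Emit:
send_rows:
  motion:
    - {"x": 0.6, "y": 0, "z": 0.07, "twist": 0, "fingers": 0}
    - {"x": 0.6, "y": 0, "z": 0.07, "twist": 0, "fingers": 0}
    - {"x": 0.6, "y": 0, "z": 0.07, "twist": 0, "fingers": 0}
    - {"x": 0.6, "y": 0, "z": 0.07, "twist": 0, "fingers": 0}
    - {"x": 0.6, "y": 0, "z": 0.07, "twist": 0, "fingers": 0}
    - {"x": 0.45, "y": 0, "z": 0.07, "twist": 0, "fingers": 0}
    - {"x": 0.2, "y": 0, "z": 0.03, "twist": 0, "fingers": 0}
    - {"x": 0, "y": 0, "z": 0, "twist": 0, "fingers": 0}

```text
clock: 57.4
tool_pos: [0.5556, 0.0761, 0.1198]
eef_rot: [-1.703, 0.027, -1.301]
wrist_force: [-0.1, -0.3, -1.5]
gripper_width: 0.26
```

```bash
python3 plan.py .5589 .0726 .075 -74.3 .5
```

```text
pos [0.5556 0.0761 0.1198] yaw -74.52 d [ 0.0033 -0.0035 -0.0448] dyaw 0.004 n 4
{"x":0.05,"y":0.44,"z":0.08,"twist":-0.01},
{"x":0.05,"y":0.44,"z":0.08,"twist":-0.01},
{"x":0.05,"y":0.44,"z":0.08,"twist":-0.01},
{"x":0.05,"y":0.44,"z":0.08,"twist":-0.01},
```

Emit:
send_rows:
  motion:
    - {"x": 0.05, "y": 0.4, "z": 0.08, "twist": 0, "fingers": 0}
    - {"x": 0.05, "y": 0.4, "z": 0.08, "twist": 0, "fingers": 0}
    - {"x": 0.05, "y": 0.4, "z": 0.08, "twist": 0, "fingers": 0}
    - {"x": 0.05, "y": 0.4, "z": 0.08, "twist": 0, "fingers": 0}
    - {"x": 0, "y": 0.3, "z": 0.04, "twist": 0, "fingers": 0}
    - {"x": 0, "y": 0, "z": 0, "twist": 0, "fingers": 0}

```text
clock: 58.0
tool_pos: [0.5578, 0.0758, 0.0661]
eef_rot: [-1.704, 0.029, -1.297]
wrist_force: [0.2, 0.5, -0.5]
gripper_width: 0.26
```

```bash
python3 plan.py .5589 .0726 .055 -74.3 .5
```

```text
pos [0.5578 0.0758 0.0661] yaw -74.29 d [ 0.0011 -0.0032 -0.0111] dyaw -0.0 n 1
{"x":0.15,"y":0.43,"z":0.06,"twist":0.0},
```

Emit:
send_rows:
  motion:
    - {"x": 0.14, "y": 0.2, "z": 0.04, "twist": 0, "fingers": 0}
    - {"x": 0, "y": 0.15, "z": 0.02, "twist": 0, "fingers": 0}
    - {"x": 0, "y": 0, "z": 0, "twist": 0, "fingers": 0}

```text
clock: 58.3
tool_pos: [0.5593, 0.0728, 0.0566]
eef_rot: [-1.704, 0.029, -1.296]
wrist_force: [-0.1, 1.3, -1.1]
gripper_width: 0.261
```

Emit:
send_rows:
  motion:
    - {"x": 0, "y": 0.08, "z": 0, "twist": 0, "fingers": 0}
    - {"x": 0, "y": 0, "z": 0, "twist": 0, "fingers": 0}

```text
clock: 58.5
tool_pos: [0.5593, 0.0728, 0.0548]
eef_rot: [-1.703, 0.029, -1.297]
wrist_force: [-0.6, 0.7, -0.9]
gripper_width: 0.261
```

Emit:
send_rows:
  motion:
    - {"x": 0, "y": 0.07, "z": 0, "twist": 0, "fingers": 0}
    - {"x": 0, "y": 0, "z": 0, "twist": 0, "fingers": 0}

```text
clock: 58.7
tool_pos: [0.5594, 0.0728, 0.0535]
eef_rot: [-1.702, 0.029, -1.297]
wrist_force: [0.4, 1.2, -1.0]
gripper_width: 0.263
```

Emit:
send_rows:
  motion:
    - {"x": 0, "y": 0.06, "z": 0, "twist": 0, "fingers": 0}
    - {"x": 0, "y": 0, "z": 0, "twist": 0, "fingers": 0}

```text
clock: 58.9
tool_pos: [0.5594, 0.0727, 0.0533]
eef_rot: [-1.702, 0.028, -1.297]
wrist_force: [0.5, -0.8, -0.7]
gripper_width: 0.262
```

Contact is at z = 0.0533, where 0.0528 was expected. Releasing.

Emit:
send_rows:
  motion:
    - {"x": 0, "y": 0.05, "z": 0, "twist": 0, "fingers": 0}
    - {"x": 0, "y": 0, "z": 0, "twist": 0, "fingers": 0.32}
    - {"x": 0, "y": 0, "z": 0, "twist": 0, "fingers": 0.4}
    - {"x": 0, "y": 0, "z": 0, "twist": 0, "fingers": 0.6}
    - {"x": 0, "y": 0, "z": 0, "twist": 0, "fingers": 0.7}
    - {"x": 0, "y": 0, "z": 0, "twist": 0, "fingers": 0.7}
    - {"x": 0, "y": 0, "z": 0, "twist": 0, "fingers": 0.7}

```text
clock: 59.6
tool_pos: [0.5595, 0.0728, 0.0529]
eef_rot: [-1.701, 0.027, -1.297]
wrist_force: [0.4, -0.2, 0.1]
gripper_width: 0.657
```

Emit:
send_rows:
  motion:
    - {"x": 0, "y": -0.3, "z": 0, "twist": 0, "fingers": 0.7}
    - {"x": 0, "y": -0.6, "z": 0, "twist": 0, "fingers": 0.7}
    - {"x": 0, "y": -0.8, "z": 0, "twist": 0, "fingers": 0.7}
    - {"x": 0, "y": -0.8, "z": 0, "twist": 0, "fingers": 0.7}
    - {"x": 0, "y": -0.8, "z": 0, "twist": 0, "fingers": 0.7}
    - {"x": 0, "y": -0.8, "z": 0, "twist": 0, "fingers": 0.7}
    - {"x": 0, "y": 0, "z": 0, "twist": 0, "fingers": 0.7}

```text
clock: 60.3
tool_pos: [0.5747, 0.0746, 0.1651]
eef_rot: [-1.698, 0.028, -1.296]
wrist_force: [-0.6, 0.4, 0.6]
gripper_width: 0.696
```

```bash
python3 plan.py .46 .30 .2 -74.3 .7 | sed -n '1,3p'
```

```text
pos [0.5747 0.0746 0.1651] yaw -74.24 d [-0.1147  0.2254  0.0349] dyaw -0.001 n 15
{"x":-0.66,"y":-0.06,"z":-0.14,"twist":0.0},
{"x":-0.66,"y":-0.06,"z":-0.14,"twist":0.0},
```

Moving the arm aside to check.

Emit:
send_rows:
  motion:
    - {"x": -0.4, "y": -0.1, "z": -0.1, "twist": 0, "fingers": 0.7}
    - {"x": -0.66, "y": -0.06, "z": -0.14, "twist": 0, "fingers": 0.7}
    - {"x": -0.66, "y": -0.06, "z": -0.14, "twist": 0, "fingers": 0.7}
    - {"x": -0.66, "y": -0.06, "z": -0.14, "twist": 0, "fingers": 0.7}
    - {"x": -0.66, "y": -0.06, "z": -0.14, "twist": 0, "fingers": 0.7}
    - {"x": -0.66, "y": -0.06, "z": -0.14, "twist": 0, "fingers": 0.7}
    - {"x": -0.66, "y": -0.06, "z": -0.14, "twist": 0, "fingers": 0.7}
    - {"x": -0.66, "y": -0.06, "z": -0.14, "twist": 0, "fingers": 0.7}
    - {"x": -0.66, "y": -0.06, "z": -0.14, "twist": 0, "fingers": 0.7}
    - {"x": -0.66, "y": -0.06, "z": -0.14, "twist": 0, "fingers": 0.7}
    - {"x": -0.5, "y": 0, "z": -0.14, "twist": 0, "fingers": 0.7}
    - {"x": 0, "y": 0, "z": 0, "twist": 0, "fingers": 0.7}

```text
clock: 61.5
tool_pos: [0.4837, 0.2458, 0.1925]
eef_rot: [-1.7, 0.029, -1.29]
wrist_force: [-0.5, 0.1, 0.4]
gripper_width: 0.697
```

```bash
python3 - <<'E'
from h import *
s=observe();print(s['tool_pos'],s['clock'])
im=capture("top");cv2.imwrite("pics/top30.png",im[:,:,::-1]);C=cam("top");hs=masks(im);H,S,V=hs[...,0].astype(int),hs[...,1],hs[...,2]
print("brush",rect(C,big((H>=17)&(H<=32)&(S>70)&(V>150),(315,160,365,215)),.058),"start 591.8,-52.6,15.8")
c=big((S<70)&(V>165),(270,170,312,222));print("basket",cv2.minEnclosingCircle((ray(C,c[:,0],.014)*1000).astype(np.float32)),"start 558.9,71.5")
print("retainer",rect(C,big((H>100)&(H<130)&(S>120)),.026),"plate 525.1,-374.3,8.0")
im=capture("scene");cv2.imwrite("pics/scene30.png",im[:,:,::-1])
E
```

```text
[0.48366131 0.2457779  0.19246471] 61.5
brush (array([595. , -51.8]), array([52.2, 78.5]), 15.5) start 591.8,-52.6,15.8
basket ((561.9623413085938, 72.58484649658203), 36.986236572265625) start 558.9,71.5
retainer (array([ 526.4, -371.4]), array([75.4, 28.2]), 8.1) plate 525.1,-374.3,8.0
```

View pics/top30.png

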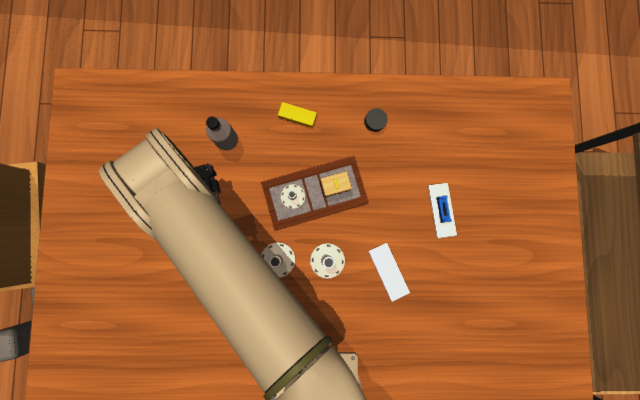

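View pics/scene30.png

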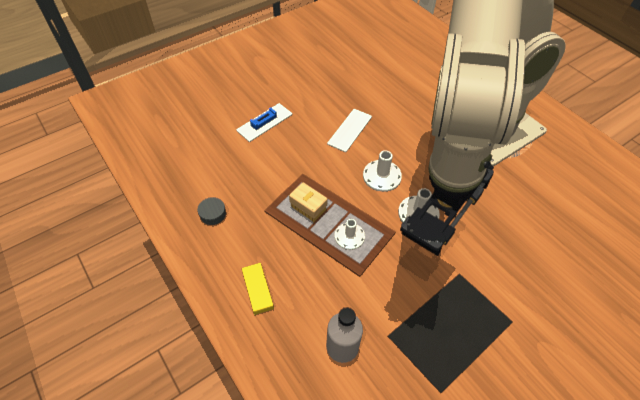

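Everything stands within about 4 mm of its target. The arm is clear, the bystanders have not moved in the pictures and the clock reads about 62 s. I'm handing in.

```bash
python3 -c "
from cell import *
print(job_done())"
```

```text
the job is handed in; nothing more can be done
None
```

I moved the basket and then the brush to the rubber mat, laid the retainer on the right-most plate, and put the brush and basket back on the board. I handed the job in at about 62 s; no verdict is reported.

The last pictures, from the top camera with a scene view as a cross-check, show:

| Object | Offset | Yaw |
|---|---|---|
| Retainer | about 3 mm from the plate's centre, lying flat | 8.1° against the plate's 8.0° |
| Brush | about 3 mm from its start, upright | 15.5° against 15.8° at the start |
| Basket | about 3 mm from its start, upright | not needed (round) |

The bystanders look unmoved by eye, but I did not measure them. The arm stood clear of everything.

These checks failed or disagreed along the way:
- **Fingertips:** they end only about 3 mm ahead of the TCP, not the stated 25 mm. My first two closes on the brush passed over its top without moving it, so I gripped it about 20 mm lower.
- **Gripper tilt:** the tool drifted to about 0.13 rad off vertical over the job. The brush and basket still settled upright after release.

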